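# Scrap the rejected gauges through the reject bin's one-way flap

## Robot

A 7-joint arm with a two-finger parallel gripper is mounted at the origin on a cart in front of the work surface, level with it; the furniture and walls round the work are solid. World frame = base frame: x ahead of the robot, y to its left, z up, the work surface at z = 0. Lengths are in mm, angles in rad, forces in N, time in s.
With the tool pointing down it reaches from about 400 to 875 mm from the base axis. Payload 4.4 kg.
Tool frame: the origin (TCP) lies at the very end of the fingers, on their centre line; the grasp point (between the pads) lies 19 mm behind it; x points along the fingers, y is the direction in which the jaws open and shut, and the axes are right-handed (so a half turn about x gives the same grasp; the last joint's range is limited). The gripper opens to 85 mm and grips with 20 to 120 N. Pads are 22 mm wide; open, the fingers measure 114 mm over their backs; the gripper's body (76 mm by 85 mm) begins 54 mm behind the grasp point. The pads swing forward as they close: fully open they stand 13 mm farther back than shut.
Start: joints at [1.043, 0.628, 0.038, 1.517, -0.027, 0.996, -0.02], TCP at [289.642, -581.915, 231.313] pointing down, gripper open.
Joint ranges: [-3.06, 3.06], [-0.37, 2.12], [-1.25, 1.32], [0.18, 2.47], [-1.1, 4.24], [0.23, 1.98], [-2.94, 2.94]. Speed limits (rad/s): [2.57, 2.57, 3.14, 3.14, 3.14, 3.14, 3.14].

## Interface

Orientations are given as [roll, pitch, yaw] about the fixed x, y, z axes, in that order (R = Rz(yaw) Ry(pitch) Rx(roll)).
In Python, from cell import readout, cams, order gives the robot as it stands. The module is installed in compiled form; this text tells all that it offers.
- The arm moves only by the shell command python3 -m creep 'ROWS'. ROWS is JSON, a list of rows, each a list of 3 entries, a list of its own where there are three numbers: the shift along the tool's x, y, z in units of 10 cm (1.0 is 10 cm), then the turn about the tool's x in units of pi/4 rad (1.0 is pi/4 rad), then the closure, from 0 (fully open) to 1 (shut). In form: [[[x, y, z], spin, gripper], ...]. A call has 1 to 20 rows; each row is the pose to reach, as a shift and turn from the pose commanded when the call began, along the tool's axes at that moment; what a row does not reach only later rows make up. A row lasts 1/10 s, in which the tool goes at most 50 mm and 8.59 degrees, less where a joint would pass 70% of its speed; a pose out of reach is approached as far as the arm can. A call with a number of a shift or a turn outside -1 to 1 is refused whole. A call with a gripper value outside its range is refused whole. The fingers move at their own pace and stop on an object; the grip force is fixed at half the most. Time passes only in rows, so rows that repeat a pose let the fingers close. It gives the time, the measured TCP pose, the force and the opening at its end, in the units of the state.
- readout.read_state(): the state, without advancing time (a new reading comes with each control period).
- cams.get_image(name): name is "scene" or "top"; returns the picture (400x640x3 uint8, blue, green, red); there is no depth.
- cams.get_calibration(name): a dict with "fx", "fy", "cx", "cy" (pixels), "R" (3x3) and "t" (3): a world point X has camera coordinates R X + t. Camera axes: x right, y down, z forward; pixel columns grow to the right and rows downward; lengths in mm; the calibration is good to about 2 mm. A picture is of the moment at which its call begins. get_calibration takes no time and is no camera call.
- order.finish_job(): hands the job in, once; it reports no verdict.
The state is a dict: "clock": time; "qpos": joint angles; "qd": joint speeds; "tau": joint torques, N m; "eef_pos": TCP position; "tool_rot": TCP orientation; "force": force on the tool from outside, world axes, zero at the start; "torque": the same for the moment, N m; "width": finger opening in mm.
Only numpy, scipy, OpenCV 4.12 (cv2) and the standard library are available. Lean on these libraries where they do the work, as an engineer would, in place of code of your own. Each camera call takes 0.05 s, during which the arm holds its last target.

## Task

Gather all the rejected white gauges lying on the bench into the aluminium cup (the two in the blue tote stay there). Then carry the cup to the grey reject bin, press the orange one-way flap open with the cup's pouring rim and tip the gauges through, so that all end up inside the bin with the flap shut again. Swing both wire bail arms of the blue tote fully in over its mouth and leave the empty cup standing upright and centred on the two arms; do not disturb the other things on the bench.

Things in the scene. Friction and masses are not known exactly. Their poses are not given: they have to be found in the camera images.
- cup: loose scoop-shaped aluminium cup, 0.22 kg. Origin: underside, centre of its flat floor (90 mm in x, 95 in y); z up, x to the pouring side. Rear and side walls 60 mm high, 3 thick. The front wall slopes from the floor's front edge (x=45, z=0) out to the pouring rim (x=115, z=60 mm), so gauges slide out when it is tipped forward 85 to 95 degrees. Centre of mass, empty: near x=10 mm
- cup_rim (a point): middle of the cup's pouring rim (cup frame x=115, y=0, z=60 mm), a rounded edge 95 mm wide along the cup's y. The cheeks beside it rise to z=67 mm
- cup_grip (a point): grip point on the black rubber tab on the cup's rear wall (cup frame x=-62, y=0, z=95 mm). Tab 12 mm thick (y; pinch across this), x -79 to -45, z 56 to 116 mm. It can be pinched at any slant in the cup's x-z plane: if the gripper first leans back 45 degrees (fingers pointing down and toward the rim), it leans forward only about as much once the cup is tipped
- reject_1: a rejected small pressure gauge, white case, lying face up on the bench (absent in some runs). Round case 50 to 56 mm across, 17 mm thick, 0.1 kg, short brass stem toward its -x; 68 mm long over all. Origin: underside, middle of its length; the case's centre lies 6 mm from it toward +x; z up. Pinch the case along its y, at right angles to the stem
- reject_2: a rejected small pressure gauge, white case, lying face up on the bench (absent in some runs). Round case 50 to 56 mm across, 17 mm thick, 0.1 kg, short brass stem toward its -x; 68 mm long over all. Origin: underside, middle of its length; the case's centre lies 6 mm from it toward +x; z up. Pinch the case along its y, at right angles to the stem
- reject_3: a rejected small pressure gauge, white case, lying face up on the bench (absent in some runs). Round case 50 to 56 mm across, 17 mm thick, 0.1 kg, short brass stem toward its -x; 68 mm long over all. Origin: underside, middle of its length; the case's centre lies 6 mm from it toward +x; z up. Pinch the case along its y, at right angles to the stem
- reject_4: a rejected small pressure gauge, white case, lying face up on the bench (absent in some runs). Round case 50 to 56 mm across, 17 mm thick, 0.1 kg, short brass stem toward its -x; 68 mm long over all. Origin: underside, middle of its length; the case's centre lies 6 mm from it toward +x; z up. Pinch the case along its y, at right angles to the stem
- bin: fixed grey reject bin, x from -90 to 135 mm, y -87 to 87, 185 high, walls 4 mm, hollow. Origin: underside; z up; x is the direction to pour in. In its flat top a port, x from -60 to 64 mm, 131 mm wide in y, is closed by the orange flap just below the top. Tipped 95 degrees, the cup's rim can go about 45 mm below the bin's top at x=-15 mm before the cup's front fouls the port's edge
- flap (a joint): angle of the orange flap (rad): 0 shut and level, up to 0.9 swung down into the bin; it must be pressed to 0.4 or more. A light spring shuts it (0.1 N m shut, 0.2 N m at 0.8 rad). Plate 121 mm long, 126 wide, free end at the bin's +x side. Pressed by the rim 40 to 50 mm from the hinge it becomes a chute down which the gauges slide
- flap_hinge (a point): middle of the flap's hinge line, which runs along the bin's y (bin frame x=-60, z=180 mm)
- tote: fixed blue open tote, 190 mm (x) by 130 (y), walls 85 mm high; two passed gauges in it stay there. Origin: underside centre; z up. Two wire bail arms are hinged near its x ends. Swung in, their cross bars lie at x=-25 and +25 mm, tops at z=94 mm; the cup stands on them with its x along the tote's x, either way round, its underside at z=94 mm
- bail_1 (a joint): angle of the wire bail arm at the tote's -x end (rad): 0 = swung fully in, level across the mouth; grows as it swings up and outward, to 2.2 (starts at 1.8 to 2.15). A U of 8 mm wire: hinge axis along the tote's y at x=-78, z=90 mm; legs 53 mm, cross bar 144 mm. Stays where it is left (about 0.5 N at the bar moves it); shut fingers can push it over
- bail_2 (a joint): the same for the bail arm at the tote's +x end (hinge at x=+78, z=90 mm): 0 = swung fully in, up to 2.2 outward
- bail_1_bar (a point): middle of the cross bar of bail_1 (moves with it)
- bail_2_bar (a point): middle of the cross bar of bail_2 (moves with it)
- caliper: a steel vernier caliper that lies on the bench; not part of the job, leave it alone
- marker_black: a marker pen with a red cap, white barrel that lies on the bench; not part of the job, leave it alone
- tape_rule: a yellow tape rule that lies on the bench; not part of the job, leave it alone
- screwdriver_red: a screwdriver with a red handle that lies on the bench; not part of the job, leave it alone
- ptfe_roll_1: a small roll of thread tape with blue flanges that lies on the bench; not part of the job, leave it alone

How it is judged (in metres and radians):
On the way, in this order (a step that is already met when the one before it is completed fails the run):
1. all rejected gauges lie in the cup together (x of reject_1 in the frame of cup between -0.05 and 0.1 m and y of reject_1 in the frame of cup between -0.055 and 0.055 m and z of reject_1 in the frame of cup between -0.01 and 0.085 m and x of reject_2 in the frame of cup between -0.05 and 0.1 m and y of reject_2 in the frame of cup between -0.055 and 0.055 m and z of reject_2 in the frame of cup between -0.01 and 0.085 m and x of reject_3 in the frame of cup between -0.05 and 0.1 m and y of reject_3 in the frame of cup between -0.055 and 0.055 m and z of reject_3 in the frame of cup between -0.01 and 0.085 m and x of reject_4 in the frame of cup between -0.05 and 0.1 m and y of reject_4 in the frame of cup between -0.055 and 0.055 m and z of reject_4 in the frame of cup between -0.01 and 0.085 m), for 0.2 s.
2. the tipped cup presses the flap open with its rim (value of joint flap above 0.4 rad and contact force between cup and flap above 0.3 N and angle between cup's own z axis and vertical above 0.7 rad), for 0.1 s.
At the end, for the whole second after the job is handed in: every rejected gauge is inside the bin, the flap has shut (below 0.12 rad), both bail arms are swung in (below 0.2 rad) and the cup stands at rest, upright (within 0.15 rad) on both arms with its floor's centre within 45 mm of the tote's centre (x of reject_1 in the frame of bin between -0.09 and 0.135 m and y of reject_1 in the frame of bin between -0.0875 and 0.0875 m and z of reject_1 in the frame of bin between -0.01 and 0.16 m and x of reject_2 in the frame of bin between -0.09 and 0.135 m and y of reject_2 in the frame of bin between -0.0875 and 0.0875 m and z of reject_2 in the frame of bin between -0.01 and 0.16 m and x of reject_3 in the frame of bin between -0.09 and 0.135 m and y of reject_3 in the frame of bin between -0.0875 and 0.0875 m and z of reject_3 in the frame of bin between -0.01 and 0.16 m and x of reject_4 in the frame of bin between -0.09 and 0.135 m and y of reject_4 in the frame of bin between -0.0875 and 0.0875 m and z of reject_4 in the frame of bin between -0.01 and 0.16 m and value of joint flap below 0.12 rad and value of joint each of bail_1, bail_2 below 0.2 rad and angle between cup's own z axis and vertical below 0.15 rad and horizontal distance between cup and tote below 0.045 m and z of cup in the frame of tote between 0.086 and 0.105 m and contact force between cup and bail_1 above 0.1 N and contact force between cup and bail_2 above 0.1 N and linear speed of cup below 0.02 m/s); the robot touches nothing.
It fails at once if a bystander is moved by more than 3 cm (distance of any of caliper, marker_black, tape_rule, screwdriver_red, ptfe_roll_1 from where it was at the start of the episode above 0.03 m).
Of reject_1, reject_2, reject_3, reject_4 only 2 to 4 are there at a start; the rules pass over those that are not, and their reading is None.
At some moment in a run one of reject_1, reject_2, reject_3, reject_4 may be knocked a few centimetres aside while the robot is not near it.
It also fails if it takes over 210 s, if anything falls off the work surface, if the arm or the gripper's body presses on something with over 40 N, if the wrist force passes 120 N, or if a joint passes its speed limit or range.

## Working session

There is one attempt and no reset: what is moved stays moved. The work goes in short steps, Python scripts to look and compute and a shell command to move; the robot and the scene stay as the last step left them, time stands still between calls to the robot, and variables do not carry over. Pictures are saved under pics/ and viewed, and the job is handed in when it is done.

```bash
mkdir -p pics; cat > h.py <<'E'
import numpy as np, cv2
from cell import readout, cams, order
def snap(name,fn):
    im=cams.get_image(name); cv2.imwrite('pics/'+fn,im); return im
def proj(name,X):
    c=cams.get_calibration(name); p=np.asarray(c['R'])@np.asarray(X,float)+np.asarray(c['t']).ravel()
    return c['fx']*p[0]/p[2]+c['cx'], c['fy']*p[1]/p[2]+c['cy']
def ray(name,u,v,z):
    c=cams.get_calibration(name); R=np.asarray(c['R']); t=np.asarray(c['t']).ravel()
    d=R.T@np.array([(u-c['cx'])/c['fx'],(v-c['cy'])/c['fy'],1]); o=-R.T@t
    return o+d*(z-o[2])/d[2]
E
python3 - <<'E'
from h import *
s=readout.read_state(); print(s)
for n in('scene','top'):
    snap(n,n+'0.png'); c=cams.get_calibration(n); print(n,c, -np.asarray(c['R']).T@np.asarray(c['t']).ravel())
E
```

```text
{'clock': 0.0, 'qpos': array([ 1.04319425,  0.62937608,  0.03841948,  1.51835571, -0.02702441,
        0.99627839, -0.01999606]), 'qd': array([-2.61850509e-04,  8.05586790e-04, -1.98021570e-04, -7.44267624e-04,
       -8.87451212e-04, -8.66008417e-05, -6.57865982e-04]), 'tau': array([-9.00336345e-04, -5.63389564e+01,  1.22615721e+00, -1.93439984e+01,
        1.10082712e-02,  1.04293157e-02,  3.88849113e-07]), 'eef_pos': array([ 289.38563282, -581.34037309,  230.37317634]), 'tool_rot': array([-1.5746761 ,  1.56889573,  2.02872774]), 'force': array([ 0.03273608,  0.00260231, -0.54188903]), 'torque': array([-0.01766933,  0.03751107, -0.0515489 ]), 'width': 85.46750974363144}
scene {'fx': 410.7986272163911, 'fy': 410.7986272163911, 'cx': 314.6742310676438, 'cy': 200.62303115420752, 'R': array([[-0.89460722, -0.44625649, -0.02308813],
       [-0.20084077,  0.44770461, -0.87133436],
       [ 0.39917528, -0.77486497, -0.49014628]]), 't': array([ 537.92416221,  269.1753433 , 1095.87878437])} [ 97.84450301 968.69919052 784.10229644]
top {'fx': 484.49532524135367, 'fy': 484.49532524135367, 'cx': 315.77559263444584, 'cy': 200.19495207070042, 'R': array([[-0.02301283, -0.9997235 , -0.00482951],
       [-0.9873594 ,  0.02348544, -0.15674771],
       [ 0.15681779,  0.00116125, -0.98762687]]), 't': array([ -39.23284317,  621.77712142, 1415.23702912])} [ 391.08027905  -55.46814985 1494.99878026]
```

View pics/top0.png

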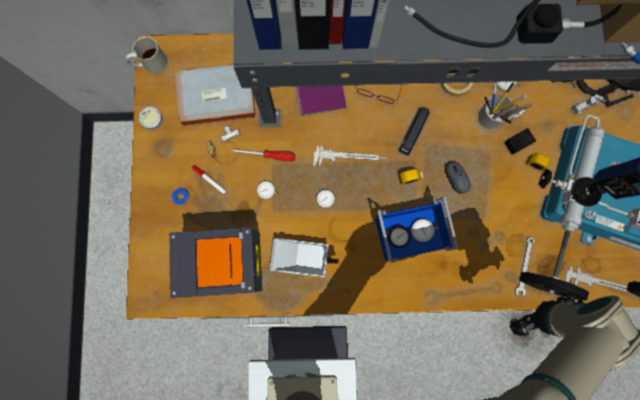

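View pics/scene0.png

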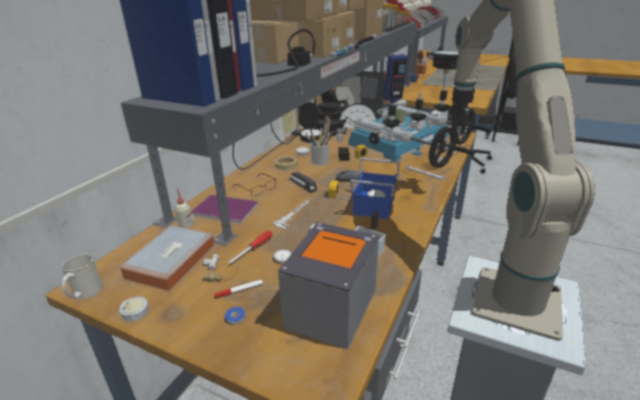

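```bash
python3 - <<'E'
from h import *
im=cv2.imread('pics/top0.png')
cv2.imwrite('pics/z1.png',cv2.resize(im[170:305,160:350],None,fx=4.2,fy=4.2,interpolation=cv2.INTER_CUBIC))
cv2.imwrite('pics/z2.png',cv2.resize(im[130:280,250:470],None,fx=3.6,fy=3.6,interpolation=cv2.INTER_CUBIC))
E
```

```text
(no output)
```

View pics/z1.png

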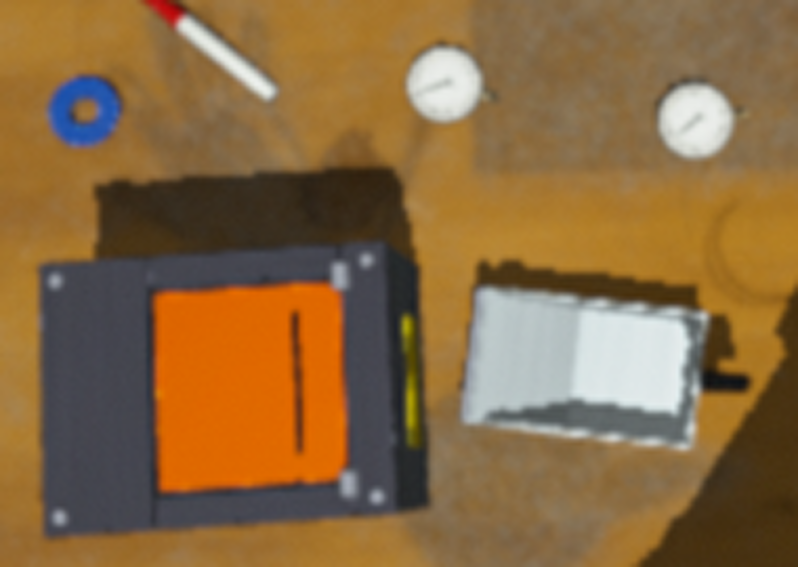

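View pics/z2.png

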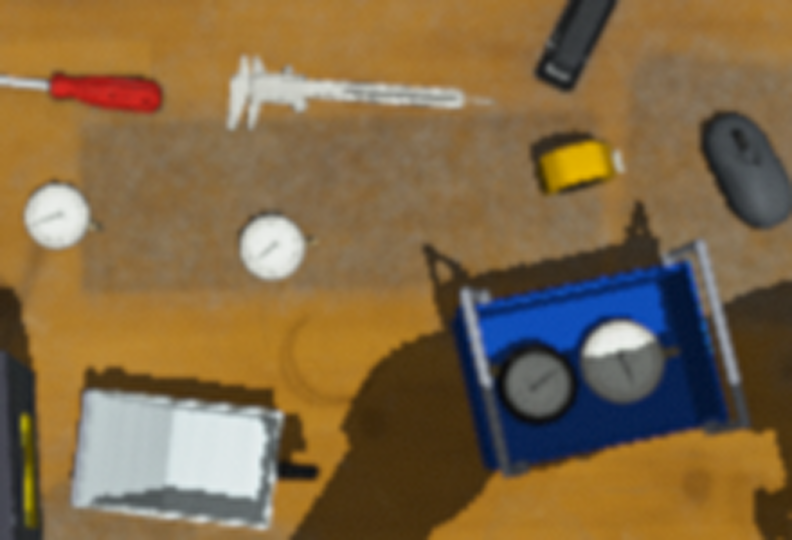

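```bash
python3 - <<'E'
from h import *
f=lambda l,z,a=(160,170,4.2):np.array([ray('top',a[0]+u/a[2],a[1]+v/a[2],z) for u,v in l])
np.set_printoptions(precision=1,suppress=True)
g=f([(445,83),(695,119)],17);st=f([(488,97),(742,112)],8);print('g',g,'stem',st)
for i in (0,1):
    d=g[i]-st[i]; print(np.degrees(np.arctan2(d[1],d[0])))
r=f([(708,313),(690,447)],60);fr=f([(475,287),(462,423)],62)
print('cup rear',r,'rim',fr, np.linalg.norm(r[0]-r[1]))
d=fr.mean(0)-r.mean(0); print('len',np.linalg.norm(d[:2]),'yaw',np.degrees(np.arctan2(d[1],d[0])),'e',np.degrees(np.arctan2(*(r[0]-r[1])[[1,0]])))
tab=f([(725,381)],116);print('tab',tab)
b=f([(40,265),(385,243),(398,510),(45,535)],185);print('bin',b)
s=f([(155,293),(345,283),(347,483),(160,493)],181);print('flap',s)
print(f([(55,280),(366,260),(376,496),(60,517)],185))
# tote: z2 corners rim z=85
t=f([(458,318),(690,262),(728,420),(492,470)],85,(250,130,3.6));print('tote',t)
E
```

```text
g [[662.2 100.   17. ]
 [630.9 -83.8  17. ]] stem [[ 652.5   69.1    8. ]
 [ 636.8 -118.9    8. ]]
72.62485630821409
99.51223572100064
cup rear [[485.4 -88.5  60. ]
 [392.6 -73.5  60. ]] rim [[507.4  75.1  62. ]
 [412.8  85.   62. ]] 94.04520089692646
len 162.45522628524645 yaw 82.54502698761806 e -9.216582119333234
tab [[435.8 -97.4 116. ]]
bin [[518.2 344.8 185. ]
 [527.2 121.8 185. ]
 [357.3 114.  185. ]
 [346.9 337.4 185. ]]
flap [[498.7 271.1 181. ]
 [502.3 148.3 181. ]
 [374.8 146.9 181. ]
 [371.3 266.  181. ]]
[[508.3 334.8 185. ]
 [516.5 134.1 185. ]
 [366.4 127.9 185. ]
 [357.8 328.2 185. ]]
tote [[ 556.9 -232.4   85. ]
 [ 598.5 -423.7   85. ]
 [ 469.2 -446.1   85. ]
 [ 433.7 -254.4   85. ]]
```

```bash
cat >> h.py <<'E'
from scipy.spatial.transform import Rotation as Ro
np.set_printoptions(precision=2,suppress=True)
def T():
    s=readout.read_state(); R=Ro.from_euler('xyz',s['tool_rot']).as_matrix(); return s,R
def go(*targets,jaw=None):
    """shift in 10cm units from present pose to world targets; jaw: desired yaw (deg) of tool y mod 180"""
    s,R=T(); y=np.degrees(np.arctan2(R[1,1],R[0,1]))
    print('t %.2f'%s['clock'],'tcp',s['eef_pos'],'jawyaw %.1f'%y,'w %.1f'%s['width'],'F',s['force'],'tilt %.2f'%np.degrees(np.arccos(-R[2,0])))
    for t in targets: print('->',t,'shift',R.T@(np.array(t)-s['eef_pos'])/100)
    if jaw is not None:
        # tool x down: + spin about x lowers yaw
        d=(jaw-y+90)%180-90
        print('spin units',-d/45,'alt',-(d-180*np.sign(d))/45, 'q7',s['qpos'][6])
tu=np.array([-0.197,0.980]); tc=np.array([514.6,-339.])
E
python3 - <<'E'
from h import *
print(T()[1]); c=tc-145*tu; print(c)
go((*c,231),(*c,102),jaw=101.4)
E
```

```text
[[-0.    0.45 -0.9 ]
 [ 0.   -0.9  -0.45]
 [-1.   -0.    0.  ]]
[ 543.17 -481.1 ]
t 0.10 tcp [ 289.4  -581.39  230.5 ] jawyaw -63.5 w 85.8 F [ 0.61 -0.83  0.53] tilt 0.10
-> (np.float64(543.1650000000001), np.float64(-481.1), 231) shift [-0.01  0.23 -2.72]
-> (np.float64(543.1650000000001), np.float64(-481.1), 102) shift [ 1.28  0.24 -2.72]
spin units 0.33468442153416683 alt -3.665315578465833 q7 -0.019995130050630455
```

```bash
python3 -m creep '[[[0,0.08,-0.5],0.17,1],[[0,0.15,-1],0.33,1],[[0,0.15,-1],0.33,1]]'
python3 -m creep '[[[0,0,-0.5],0,1],[[0,0,-1],0,1],[[0,0,-1],0,1]]'
python3 - <<'E'
from h import *
c=tc-145*tu
go((*c,231),(*c,102),jaw=101.4)
E
```

```text
clock: 0.4
eef_pos: [396.4, -544.8, 230.3]
tool_rot: [-2.751, 1.563, 0.603]
force: [0.2, 1.3, 0.2]
width: 44.5
clock: 0.7
eef_pos: [493.7, -524.5, 229.9]
tool_rot: [-2.727, 1.563, 0.629]
force: [0.2, 0.8, -1.0]
width: 0.0
t 0.70 tcp [ 493.67 -524.5   229.91] jawyaw -77.7 w 0.0 F [ 0.25  0.79 -0.95] tilt 0.46
-> (np.float64(543.1650000000001), np.float64(-481.1), 231) shift [-0.01 -0.32 -0.58]
-> (np.float64(543.1650000000001), np.float64(-481.1), 102) shift [ 1.28 -0.31 -0.57]
spin units 0.019994213127185707 alt -3.9800057868728143 q7 -0.5116018962254851
```

```bash
python3 -m creep '[[[0,-0.2,-0.4],0.02,1],[[0,-0.25,-0.57],0.02,1],[[0.5,-0.25,-0.57],0.02,1],[[0.95,-0.25,-0.57],0.02,1],[[0.95,-0.25,-0.57],0.02,1]]'
python3 - <<'E'
from h import *
go((*(tc-145*tu),102),(*(tc-50*tu),102),(*(tc-8*tu),102),jaw=101.4)
snap('top','t1.png');im=snap('scene','s1.png')
cv2.imwrite('pics/s1z.png',cv2.resize(im[130:240,320:480],None,fx=4,fy=4))
E
```

```text
clock: 1.2
eef_pos: [530.4, -490.9, 128.8]
tool_rot: [-0.911, 1.556, 2.418]
force: [-1.6, 1.1, -0.8]
width: 0.2
t 1.20 tcp [ 530.36 -490.93  128.82] jawyaw -79.2 w 0.2 F [-1.64  1.13 -0.76] tilt 0.84
-> (np.float64(543.1650000000001), np.float64(-481.1), 102) shift [ 0.27 -0.07 -0.15]
-> (np.float64(524.45), np.float64(-388.0), 102) shift [ 0.28 -1.02 -0.14]
-> (np.float64(516.176), np.float64(-346.84), 102) shift [ 0.28 -1.44 -0.13]
spin units -0.013970382374198682 alt 3.9860296176258014 q7 -0.5992949489251781
```

View pics/s1z.png

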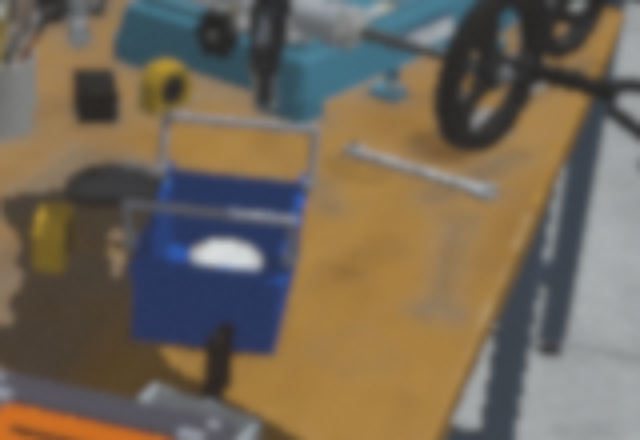

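```bash
python3 - <<'E'
from h import *
print(proj('scene',(530,-490,129)),proj('top',(530,-490,129)))
im=cv2.imread('pics/t1.png');cv2.imwrite('pics/t1z.png',cv2.resize(im[150:400,340:640],None,fx=2.4,fy=2.4))
E
```

```text
(np.float64(385.37192477603867), np.float64(157.85888969459663)) (np.float64(470.56344479725635), np.float64(223.79373781225365))
```

View pics/t1z.png

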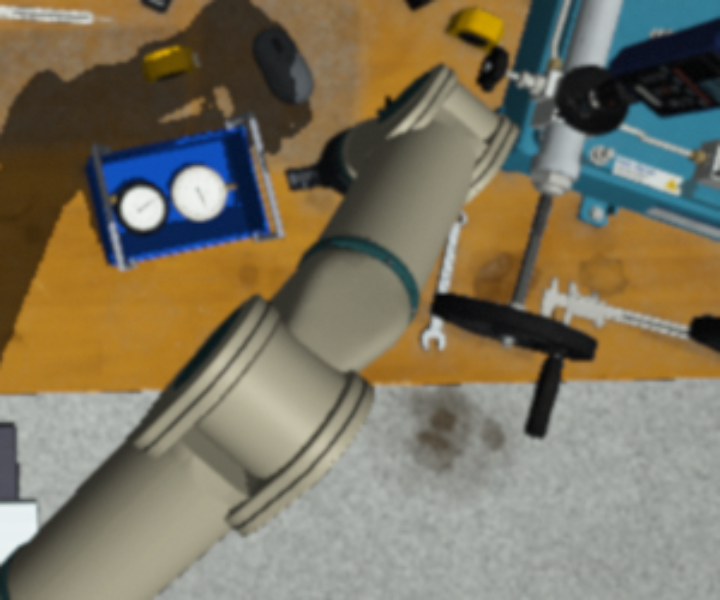

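View pics/s1.png

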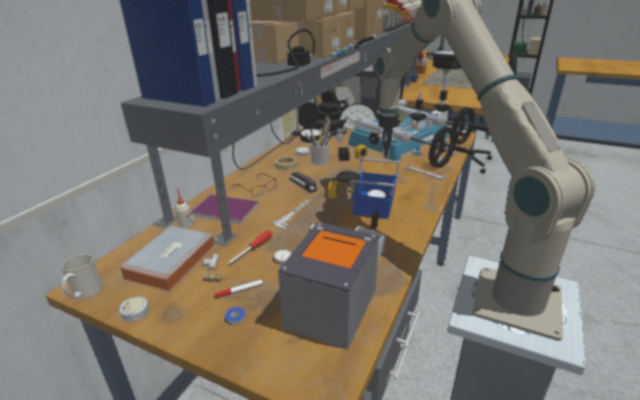

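```bash
python3 -m creep '[[[0.27,0,-0.14],0,1],[[0.27,0,-0.14],0,1],[[0.27,-0.2,-0.14],0,1],[[0.27,-0.4,-0.14],0,1],[[0.27,-0.6,-0.14],0,1],[[0.27,-0.8,-0.14],0,1],[[0.27,-1,-0.14],0,1],[[0.27,-1,-0.14],0,1]]'
python3 - <<'E'
from h import *
go((*(tc-50*tu),102),(*(tc-12*tu),102),jaw=101.4)
E
```

```text
clock: 2.1
eef_pos: [531.1, -392.2, 112.4]
tool_rot: [2.948, 1.568, -0.004]
force: [1.2, 1.2, 0.4]
width: -0.3
t 2.10 tcp [ 531.09 -392.17  112.44] jawyaw -79.1 w -0.3 F [1.18 1.22 0.35] tilt 0.17
-> (np.float64(524.45), np.float64(-388.0), 102) shift [ 0.1  -0.05  0.06]
-> (np.float64(516.964), np.float64(-350.76), 102) shift [ 0.1  -0.43  0.06]
spin units -0.011860139940022742 alt 3.9881398600599773 q7 -0.6920724095436845
```

```bash
python3 -m creep '[[[0.08,-0.1,0.05],0,1],[[0.08,-0.13,0.05],0,1],[[-0.1,0.05,0.05],0,1],[[-0.25,-0.1,0.05],0,1],[[-0.25,-0.25,0.05],0,1],[[-0.25,-0.25,0.05],0,1],[[0,-0.25,0.05],0,1],[[0.13,-0.25,0.05],0,1],[[0.17,-0.25,0.05],0,1],[[0.17,-0.25,0.05],0,1]]'
python3 - <<'E'
from h import *
go((*(tc-28*tu),97),jaw=101.4)
im=snap('scene','s2.png')
cv2.imwrite('pics/s2z.png',cv2.resize(im[120:240,320:480],None,fx=4,fy=4))
E
```

```text
clock: 3.1
eef_pos: [520.0, -371.1, 93.8]
tool_rot: [-0.64, 1.57, 2.687]
force: [-2.5, 2.2, 11.1]
width: 0.1
t 3.10 tcp [ 519.98 -371.05   93.75] jawyaw -79.3 w 0.1 F [-2.47  2.24 11.14] tilt 0.03
-> (np.float64(520.116), np.float64(-366.44), 97) shift [-0.03 -0.05 -0.01]
spin units -0.01628958664183402 alt 3.983710413358166 q7 -0.7075270390060685
```

View pics/s2z.png

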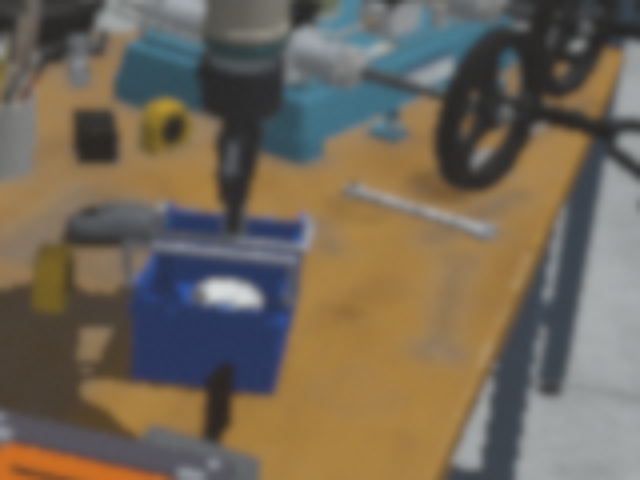

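```bash
python3 -m creep '[[[-0.4,0,0],0,1],[[-0.8,0,0],0,1],[[-0.8,-0.4,0],0,1],[[-0.8,-0.8,0],0,1],[[-0.8,-1,0],0,1],[[-0.8,-1,0],0,1]]'
python3 -m creep '[[[0,-0.4,0],0,1],[[0,-0.8,0],0,1],[[0,-0.8,0],0,1],[[0,-0.8,0],0,1]]'
python3 - <<'E'
from h import *
go((*(tc+145*tu),102),(*(tc+45*tu),102),jaw=101.4)
E
```

```text
clock: 3.75
eef_pos: [501.6, -268.6, 172.4]
tool_rot: [-1.356, 1.568, 1.977]
force: [1.0, -0.0, -0.4]
width: -0.4
clock: 4.15
eef_pos: [487.5, -194.2, 172.5]
tool_rot: [1.896, 1.57, -1.058]
force: [-0.3, -0.3, 0.7]
width: -0.1
t 4.15 tcp [ 487.45 -194.19  172.51] jawyaw -79.3 w -0.1 F [-0.34 -0.33  0.68] tilt 0.07
-> (np.float64(486.035), np.float64(-196.9), 102) shift [0.71 0.02 0.02]
-> (np.float64(505.735), np.float64(-294.9), 102) shift [0.71 1.02 0.01]
spin units -0.014528409010954925 alt 3.9854715909890452 q7 -0.9497290369154167
```

```bash
python3 -m creep '[[[0.4,0,0],0,1],[[0.71,0,0],0,1],[[0.71,0.1,0],0,1],[[0.71,0.3,0],0,1],[[0.71,0.5,0],0,1],[[0.71,0.7,0],0,1],[[0.71,0.9,0],0,1],[[0.71,1,0],0,1],[[0.71,1,0],0,1],[[0.5,0.9,0],0,1],[[0.4,1,0],0,1]]'
python3 - <<'E'
from h import *
go((*(tc+45*tu),102),(*(tc+28*tu),94),jaw=101.4)
E
```

```text
clock: 5.25
eef_pos: [506.0, -291.6, 134.3]
tool_rot: [3.063, 1.57, 0.109]
force: [1.2, -0.2, 0.2]
width: -0.0
t 5.25 tcp [ 505.98 -291.61  134.27] jawyaw -79.2 w -0.0 F [ 1.18 -0.22  0.21] tilt 0.07
-> (np.float64(505.735), np.float64(-294.9), 102) shift [0.32 0.03 0.01]
-> (np.float64(509.084), np.float64(-311.56), 94) shift [0.4  0.2  0.01]
spin units -0.014162243549823315 alt 3.985837756450177 q7 -0.8121997407576402
```

```bash
python3 -m creep '[[[0,0.2,0],0,1],[[0.2,0.2,0],0,1],[[0.34,0.2,0],0,1],[[0.41,0.2,0],0,1],[[0.43,0.2,0],0,1],[[0.43,0.2,0],0,1]]'
python3 - <<'E'
from h import *
go((*(tc+28*tu),94),jaw=101.4)
im=snap('scene','s3.png')
E
python3 -m creep '[[[-0.5,0,0],0,1],[[-1,0,0],0,0.5],[[-1,0,0],0,0]]'
python3 - <<'E'
from h import *
im=snap('scene','s4.png')
cv2.imwrite('pics/s4z.png',cv2.resize(im[120:240,320:480],None,fx=4,fy=4))
go((631,-84,110),(662,100,110),jaw=9.5)
go(jaw=162.6)
E
```

```text
clock: 5.85
eef_pos: [513.1, -325.4, 93.2]
tool_rot: [1.974, 1.547, -0.987]
force: [3.2, -17.3, 2.2]
width: 0.0
t 5.85 tcp [ 513.05 -325.41   93.22] jawyaw -79.7 w 0.0 F [  3.15 -17.29   2.23] tilt 1.36
-> (np.float64(509.084), np.float64(-311.56), 94) shift [-0.01 -0.14  0.01]
spin units -0.023867876055237502 alt 3.9761321239447627 q7 -0.7824294096387636
clock: 6.2
eef_pos: [513.0, -316.4, 197.4]
tool_rot: [2.349, 1.556, -0.608]
force: [0.8, -0.6, 0.1]
width: 27.8
t 6.25 tcp [ 511.28 -314.99  194.26] jawyaw -79.4 w 36.0 F [-0.46 -1.01  0.67] tilt 0.56
-> (631, -84, 110) shift [ 0.84 -2.06 -1.6 ]
-> (662, 100, 110) shift [ 0.83 -3.81 -2.24]
spin units -1.9758328241927061 alt 2.024167175807294 q7 -0.7975698572469456
t 6.25 tcp [ 511.28 -314.99  194.26] jawyaw -79.4 w 36.0 F [-0.46 -1.01  0.67] tilt 0.56
spin units -1.3780550464149288 alt 2.621944953585071 q7 -0.7975698572469456
```

View pics/s4z.png

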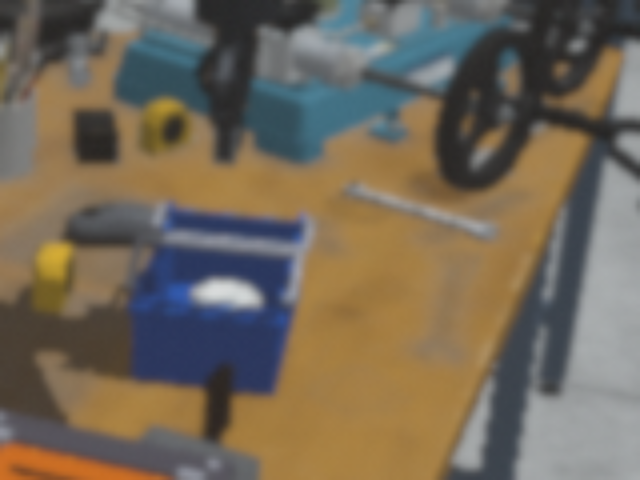

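```bash
python3 -m creep '[[[-0.3,0,0],0,0],[[-0.3,-0.4,-0.4],-0.2,0],[[-0.3,-0.8,-0.8],-0.4,0],[[-0.3,-1,-1],-0.6,0],[[-0.3,-1,-1],-0.6,0]]'
python3 - <<'E'
from h import *
im=snap('scene','s5.png')
a=cv2.resize(im[120:240,320:480],None,fx=4,fy=4,interpolation=cv2.INTER_CUBIC)
im=snap('top','t5.png')
cv2.imwrite('pics/t5z.png',cv2.resize(im[180:280,340:500],None,fx=4,fy=4,interpolation=cv2.INTER_CUBIC));cv2.imwrite('pics/s5z.png',a)
for sg in(1,-1):
  for an in (0,.3,.6,1,2):
    P=[(*(tc+sg*tu*(78-53*np.cos(an))+w*np.array([.98,.197])),90+53*np.sin(an)) for w in(-72,72)]
    print(sg,an,[tuple(np.round((np.array(proj('top',p))-[340,180])*4)) for p in P],[tuple(np.round((np.array(proj('scene',p))-[320,120])*4)) for p in P])
E
```

```text
clock: 6.75
eef_pos: [592.5, -187.1, 218.9]
tool_rot: [-2.653, 1.565, 1.159]
force: [-0.0, -0.1, -1.2]
width: 85.3
1 0 [(np.float64(290.0), np.float64(312.0)), (np.float64(241.0), np.float64(119.0))] [(np.float64(300.0), np.float64(273.0)), (np.float64(142.0), np.float64(257.0))]
1 0.3 [(np.float64(292.0), np.float64(312.0)), (np.float64(242.0), np.float64(116.0))] [(np.float64(301.0), np.float64(259.0)), (np.float64(142.0), np.float64(243.0))]
1 0.6 [(np.float64(286.0), np.float64(313.0)), (np.float64(236.0), np.float64(116.0))] [(np.float64(301.0), np.float64(248.0)), (np.float64(141.0), np.float64(232.0))]
1 1 [(np.float64(269.0), np.float64(317.0)), (np.float64(218.0), np.float64(118.0))] [(np.float64(301.0), np.float64(241.0)), (np.float64(139.0), np.float64(225.0))]
1 2 [(np.float64(199.0), np.float64(333.0)), (np.float64(149.0), np.float64(133.0))] [(np.float64(295.0), np.float64(263.0)), (np.float64(128.0), np.float64(246.0))]
-1 0 [(np.float64(358.0), np.float64(297.0)), (np.float64(307.0), np.float64(104.0))] [(np.float64(305.0), np.float64(249.0)), (np.float64(151.0), np.float64(234.0))]
-1 0.3 [(np.float64(366.0), np.float64(295.0)), (np.float64(315.0), np.float64(100.0))] [(np.float64(307.0), np.float64(232.0)), (np.float64(152.0), np.float64(218.0))]
-1 0.6 [(np.float64(380.0), np.float64(292.0)), (np.float64(328.0), np.float64(95.0))] [(np.float64(309.0), np.float64(215.0)), (np.float64(154.0), np.float64(201.0))]
-1 1 [(np.float64(406.0), np.float64(286.0)), (np.float64(353.0), np.float64(87.0))] [(np.float64(311.0), np.float64(194.0)), (np.float64(157.0), np.float64(180.0))]
-1 2 [(np.float64(478.0), np.float64(270.0)), (np.float64(424.0), np.float64(71.0))] [(np.float64(316.0), np.float64(169.0)), (np.float64(166.0), np.float64(156.0))]
```

View pics/t5z.png

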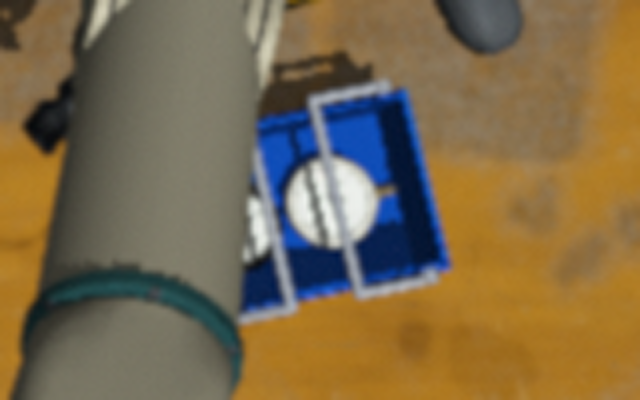

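View pics/s5z.png

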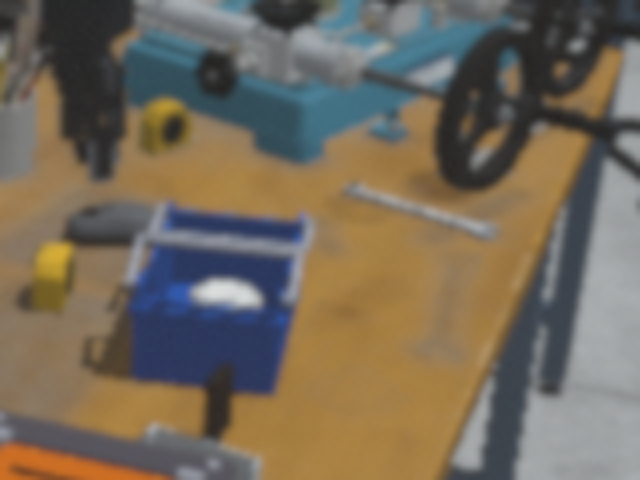

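```bash
python3 -m creep '[[[0,0.4,0.4],0.2,1],[[0,0.8,0.8],0.4,1],[[0,1,0.8],0.6,1],[[0,1,0.8],0.6,1],[[0,1,0.8],0.6,1]]'
python3 - <<'E'
from h import *
go((*(tc+36*tu),140),(*(tc+34*tu),94),jaw=101.4)
E
```

```text
clock: 7.35
eef_pos: [584.8, -325.0, 218.7]
tool_rot: [0.072, 1.569, -2.887]
force: [1.2, 0.4, -0.7]
width: 12.5
t 7.35 tcp [ 584.81 -324.95  218.7 ] jawyaw -79.5 w 12.5 F [ 1.23  0.45 -0.7 ] tilt 0.11
-> (np.float64(507.50800000000004), np.float64(-303.72), 140) shift [ 0.79 -0.35  0.72]
-> (np.float64(507.90200000000004), np.float64(-305.68), 94) shift [ 1.25 -0.33  0.72]
spin units -0.020848192262034597 alt 3.9791518077379653 q7 -0.8471709439977034
```

```bash
python3 -m creep '[[[0.2,-0.2,0.4],0,1],[[0.5,-0.35,0.72],0,1],[[0.7,-0.35,0.72],0,1],[[0.7,-0.35,0.72],0,1],[[0.7,-0.35,0.72],0,1]]'
python3 - <<'E'
from h import *
go((*(tc+36*tu),140),(*(tc+36*tu),94),jaw=101.4)
E
```

```text
clock: 7.85
eef_pos: [510.3, -301.2, 150.0]
tool_rot: [2.868, 1.57, -0.085]
force: [0.8, 0.2, 0.5]
width: 0.1
t 7.85 tcp [ 510.34 -301.2   149.99] jawyaw -79.2 w 0.1 F [0.82 0.16 0.48] tilt 0.07
-> (np.float64(507.50800000000004), np.float64(-303.72), 140) shift [0.1  0.02 0.03]
-> (np.float64(507.50800000000004), np.float64(-303.72), 94) shift [0.56 0.02 0.03]
spin units -0.013719150320793638 alt 3.9862808496792064 q7 -0.8058188888552326
```

```bash
python3 -m creep '[[[0.2,0,0],0,1],[[0.35,0,0],0,1],[[0.45,0.05,0],0,1],[[0.52,0.05,0],0,1],[[0.56,0.05,0],0,1],[[0.56,0.05,0],0,1],[[0.56,0.05,0],0,1]]'
python3 - <<'E'
from h import *
go((*(tc+28*tu),94),jaw=101.4)
im=snap('scene','s6.png')
E
python3 -m creep '[[[-0.5,0,0],0,1],[[-1,0,0],0,0.5],[[-1,-0.4,-0.4],-0.2,0],[[-1,-0.8,-0.8],-0.4,0],[[-1,-1,-1],-0.6,0],[[-1,-1,-1],-0.6,0]]'
python3 - <<'E'
from h import *
im=snap('scene','s7.png')
cv2.imwrite('pics/s7z.png',cv2.resize(im[120:240,320:480],None,fx=4,fy=4,interpolation=cv2.INTER_CUBIC))
go((631,-84,110),jaw=9.5)
E
```

```text
clock: 8.55
eef_pos: [510.7, -306.5, 93.8]
tool_rot: [2.48, 1.57, -0.475]
force: [-0.4, -0.3, -0.1]
width: 0.1
t 8.55 tcp [ 510.65 -306.53   93.76] jawyaw -79.3 w 0.1 F [-0.43 -0.32 -0.12] tilt 0.04
-> (np.float64(509.084), np.float64(-311.56), 94) shift [-0.    0.05  0.02]
spin units -0.015246340565389952 alt 3.98475365943461 q7 -0.7914232367886231
clock: 9.2
eef_pos: [594.4, -180.9, 194.1]
tool_rot: [-2.956, 1.564, 0.858]
force: [0.6, 0.5, 0.5]
width: 72.5
t 9.25 tcp [ 592.02 -185.29  193.81] jawyaw -51.8 w 78.9 F [-1.22 -1.09  0.39] tilt 0.17
-> (631, -84, 110) shift [ 0.84 -0.56 -0.93]
spin units -1.3627740172781153 alt 2.6372259827218847 q7 -0.6514743468593588
```

View pics/s7z.png

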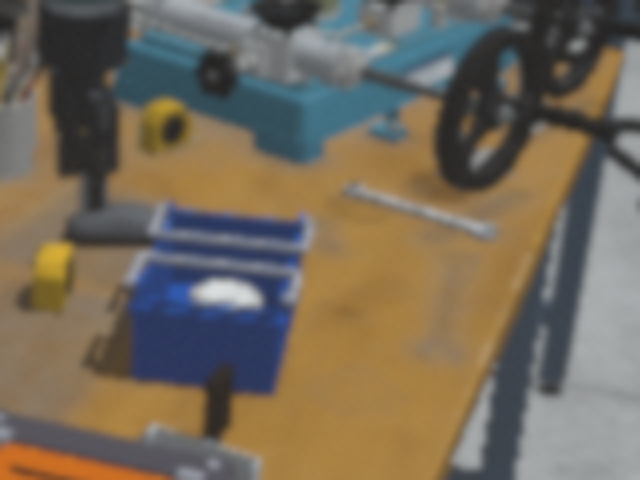

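```bash
python3 -m creep '[[[0,-0.2,-0.3],-0.19,0],[[0,-0.4,-0.6],-0.38,0],[[0,-0.56,-0.93],-0.57,0],[[0,-0.56,-0.93],-0.76,0],[[0,-0.56,-0.93],-0.95,0],[[0,-0.56,-0.93],-1,0],[[0,-0.56,-0.93],-1,0]]'
python3 - <<'E'
from h import *
go((631,-84,110),jaw=9.5)
im=snap('top','t8.png')
cv2.imwrite('pics/t8z.png',cv2.resize(im[140:300,160:380],None,fx=3.5,fy=3.5,interpolation=cv2.INTER_CUBIC))
E
```

```text
clock: 9.95
eef_pos: [628.7, -90.4, 193.4]
tool_rot: [-0.243, 1.57, -1.944]
force: [0.4, -0.4, -0.4]
width: 85.2
t 9.95 tcp [628.71 -90.41 193.39] jawyaw -7.5 w 85.2 F [ 0.35 -0.45 -0.42] tilt 0.07
-> (631, -84, 110) shift [ 0.83  0.01 -0.07]
spin units -0.37726753454157347 alt 3.6227324654584265 q7 -0.18220541822177005
```

View pics/t8z.png

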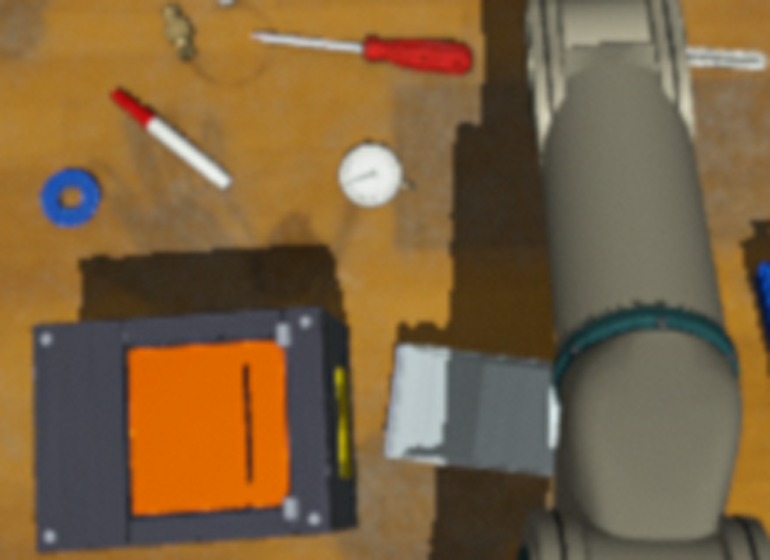

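```bash
python3 - <<'E'
from h import *
print(proj('scene',(631,-84,8)),proj('scene',(662,100,8)))
im=snap('scene','s9.png')
cv2.imwrite('pics/s9z.png',cv2.resize(im[160:280,220:400],None,fx=4,fy=4,interpolation=cv2.INTER_CUBIC))
E
```

```text
(np.float64(317.8021348636675), np.float64(229.15796735260543)) (np.float64(282.832527268337), np.float64(256.527598373008))
```

View pics/s9z.png

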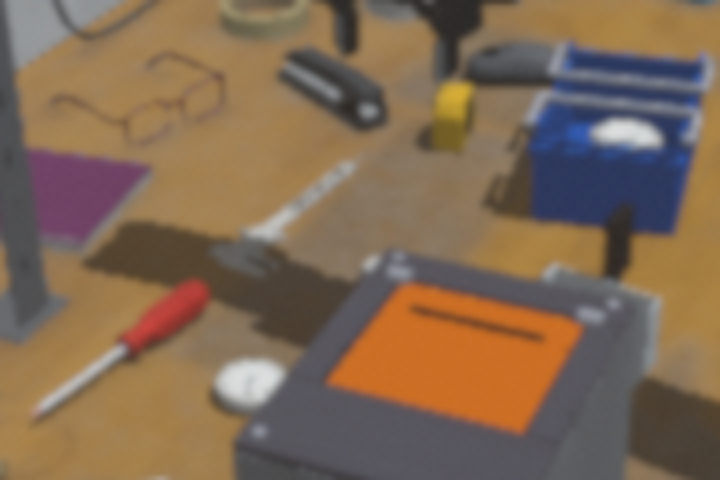

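```bash
python3 -m creep '[[[0.3,0.01,-0.07],-0.19,0],[[0.6,0.01,-0.07],-0.37,0],[[0.83,0.01,-0.07],-0.38,0],[[0.83,0.01,-0.07],-0.38,0],[[0.83,0.01,-0.07],-0.38,0]]'
python3 - <<'E'
from h import *
go((631,-84,3),jaw=9.5)
E
```

```text
clock: 10.55
eef_pos: [631.3, -82.0, 110.6]
tool_rot: [-0.516, 1.57, -1.917]
force: [0.9, 0.9, 0.6]
width: 85.5
t 10.55 tcp [631.27 -81.98 110.62] jawyaw 9.7 w 85.5 F [0.89 0.86 0.6 ] tilt 0.02
-> (631, -84, 3) shift [ 1.08 -0.01  0.02]
spin units 0.004660105156484444 alt -3.9953398948435153 q7 0.015005076256226718
```

```bash
python3 -m creep '[[[0.4,-0.01,0.02],0,0],[[0.8,-0.01,0.02],0,0],[[1,-0.01,0.02],0,0],[[1,-0.01,0.02],0,0],[[1,-0.01,0.02],0,0]]'
python3 -m creep '[[[0.05,0,0],0,0],[[0.09,0,0],0,0],[[0.09,0,0],0,0]]'
python3 -m creep '[[[0,0,0],0,0.4],[[0,0,0],0,1],[[0,0,0],0,1],[[0,0,0],0,1],[[0,0,0],0,1],[[0,0,0],0,1]]'
python3 - <<'E'
from h import *
go((631,-84,3),jaw=9.5)
E
```

```text
clock: 11.05
eef_pos: [632.1, -83.8, 12.1]
tool_rot: [1.266, 1.568, -0.134]
force: [-0.3, -0.3, 0.6]
width: 85.5
clock: 11.35
eef_pos: [630.8, -83.8, 1.8]
tool_rot: [1.119, 1.57, -0.281]
force: [0.9, 0.5, 1.2]
width: 85.2
clock: 11.95
eef_pos: [631.2, -83.7, 2.0]
tool_rot: [1.34, 1.569, -0.06]
force: [-0.9, 0.5, 5.6]
width: 48.4
t 11.95 tcp [631.24 -83.67   2.04] jawyaw 9.8 w 48.4 F [-0.85  0.52  5.62] tilt 0.08
-> (631, -84, 3) shift [-0.01 -0.    0.  ]
spin units 0.006777031558878359 alt -3.993222968441122 q7 -0.025969933754368037
```

```bash
python3 -m creep '[[[-0.4,0,0],0,1],[[-0.8,0,0],0,1],[[-1,0,0],0,1],[[-1,0,0],0,1],[[-1,0,0],0,1]]'
python3 - <<'E'
from h import *
go((631,-84,130),(446,-24,130),jaw=-8)
E
```

```text
clock: 12.45
eef_pos: [630.0, -83.9, 100.8]
tool_rot: [-1.551, 1.57, -2.951]
force: [-0.5, 0.2, -2.1]
width: 48.0
t 12.45 tcp [629.99 -83.86 100.82] jawyaw 9.8 w 48.0 F [-0.47  0.21 -2.08] tilt 0.05
-> (631, -84, 130) shift [-0.29  0.01  0.  ]
-> (446, -24, 130) shift [-0.29 -1.71 -0.9 ]
spin units 0.39553535911509496 alt -3.6044646408849053 q7 0.01295710480366896
```

```bash
python3 -m creep '[[[-0.3,0,0],0,1],[[-0.3,-0.4,-0.2],0,1],[[-0.3,-0.8,-0.4],0,1],[[-0.3,-1,-0.5],0,1],[[-0.3,-1,-0.5],0,1]]'
python3 -m creep '[[[0,-0.4,-0.2],0.19,1],[[0,-0.7,-0.4],0.39,1],[[0,-0.7,-0.4],0.39,1],[[0,-0.7,-0.4],0.39,1],[[0,-0.7,-0.4],0.39,1]]'
python3 - <<'E'
from h import *
go((446,-24,130),(446,-24,25),jaw=-8)
im=snap('scene','s10.png')
cv2.imwrite('pics/s10z.png',cv2.resize(im[160:280,260:440],None,fx=4,fy=4,interpolation=cv2.INTER_CUBIC))
E
```

```text
clock: 12.95
eef_pos: [518.1, -50.5, 129.6]
tool_rot: [-1.764, 1.563, 3.122]
force: [0.4, -0.2, -0.4]
width: 48.6
clock: 13.45
eef_pos: [449.4, -24.2, 130.9]
tool_rot: [1.778, 1.57, 0.073]
force: [0.0, -0.1, -1.0]
width: 48.2
t 13.45 tcp [449.43 -24.18 130.9 ] jawyaw -7.7 w 48.2 F [ 0.04 -0.06 -0.98] tilt 0.07
-> (446, -24, 130) shift [ 0.01 -0.03  0.  ]
-> (446, -24, 25) shift [ 1.06 -0.04  0.  ]
spin units 0.006485635258087541 alt -3.9935143647419125 q7 -0.3482570030639148
```

View pics/s10z.png

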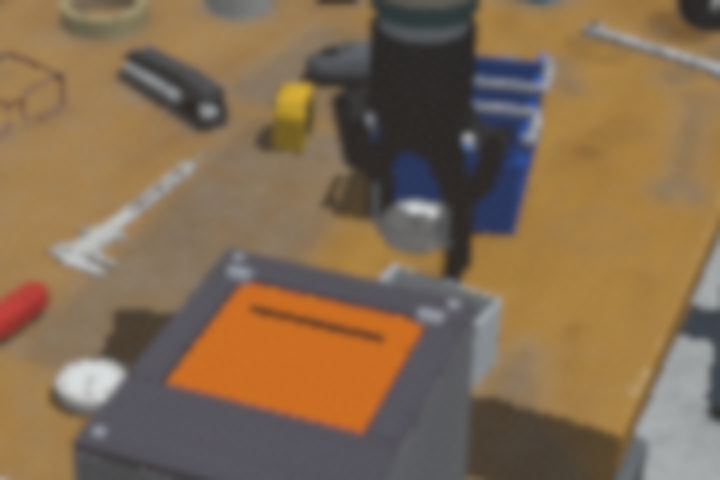

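```bash
python3 -m creep '[[[0.3,-0.03,0],0,1],[[0.6,-0.03,0],0,1],[[0.8,-0.03,0],0,1],[[0.98,-0.03,0],0,1],[[0.98,-0.03,0],0,1],[[0.98,-0.03,0],0,1]]'
python3 -m creep '[[[0,0,0],0,0.32],[[0,0,0],0,0.32],[[0,0,0],0,0.32],[[0,0,0],0,0.32]]'
python3 -m creep '[[[-0.4,0,0],0,0.32],[[-0.8,0,0],0,0.32],[[-1,0,0],0,0.2],[[-1,0,0],0,0],[[-1,0.3,-0.3],0,0],[[-1,0.6,-0.6],0,0],[[-1,1,-1],0,0],[[-1,1,-1],0,0]]'
python3 - <<'E'
from h import *
go((662,100,110),jaw=162.6)
im=snap('top','t11.png')
cv2.imwrite('pics/t11z.png',cv2.resize(im[140:300,160:380],None,fx=3.5,fy=3.5,interpolation=cv2.INTER_CUBIC))
E
```

```text
clock: 14.1
eef_pos: [445.5, -23.7, 33.1]
tool_rot: [2.83, 1.57, 1.123]
force: [-0.1, -0.6, -1.4]
width: 48.4
clock: 14.5
eef_pos: [446.0, -23.5, 34.1]
tool_rot: [1.711, 1.568, 0.005]
force: [2.6, -0.4, 2.0]
width: 57.9
clock: 15.3
eef_pos: [561.5, 67.7, 132.8]
tool_rot: [2.483, 1.564, 0.781]
force: [-0.9, -0.2, -0.2]
width: 85.5
t 15.30 tcp [561.47  67.65 132.82] jawyaw -7.5 w 85.5 F [-0.9  -0.16 -0.24] tilt 0.37
-> (662, 100, 110) shift [ 0.23  0.95 -0.45]
spin units 0.22050348900228428 alt -3.7794965109977157 q7 -0.6064732760663508
```

View pics/t11z.png

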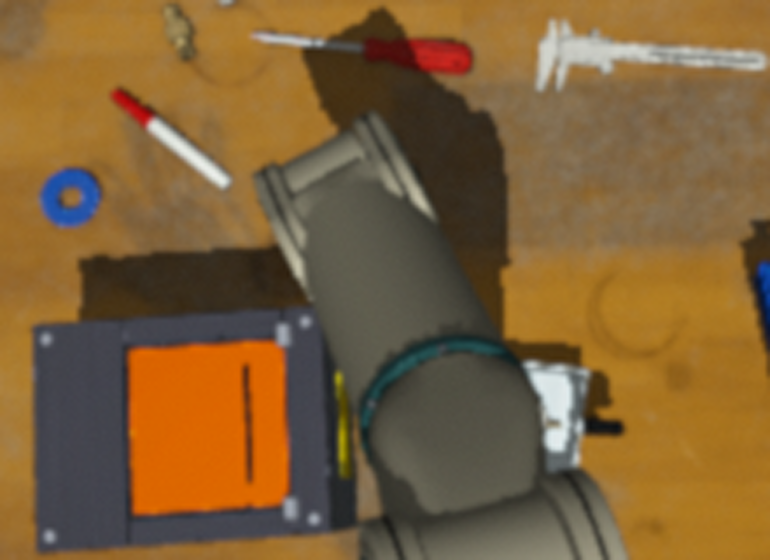

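```bash
python3 -m creep '[[[0,0.3,-0.2],0.1,0],[[0,0.6,-0.4],0.22,0],[[0.23,0.95,-0.45],0.22,0],[[0.23,0.95,-0.45],0.22,0],[[0.23,0.95,-0.45],0.22,0]]'
python3 - <<'E'
from h import *
go((662,100,3),jaw=162.6)
im=snap('scene','s12.png')
cv2.imwrite('pics/s12z.png',cv2.resize(im[180:280,240:400],None,fx=4,fy=4,interpolation=cv2.INTER_CUBIC))
E
```

```text
clock: 15.85
eef_pos: [655.3, 92.5, 108.0]
tool_rot: [-0.928, 1.565, -2.807]
force: [-0.9, -0.2, -0.6]
width: 85.3
t 15.85 tcp [655.27  92.51 107.97] jawyaw -17.7 w 85.3 F [-0.88 -0.19 -0.57] tilt 0.31
-> (662, 100, 3) shift [ 1.05  0.05 -0.1 ]
spin units -0.006240236361053222 alt 3.9937597636389466 q7 -0.7271570111818205
```

View pics/s12z.png

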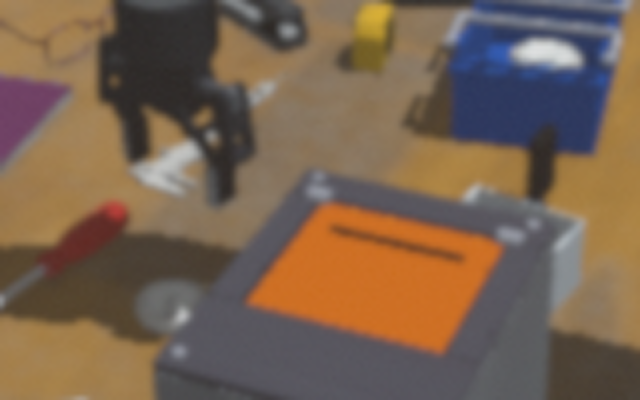

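```bash
python3 -m creep '[[[0,0.05,-0.09],0,0],[[0.4,0.05,-0.09],0,0],[[0.8,0.05,-0.09],0,0],[[1,0.05,-0.09],0,0],[[1,0.05,-0.09],0,0],[[1,0.05,-0.09],0,0]]'
python3 - <<'E'
from h import *
go((662,100,2.5),jaw=162.6)
E
```

```text
clock: 16.5
eef_pos: [665.5, 101.5, 11.5]
tool_rot: [2.306, 1.569, 0.427]
force: [0.0, -1.1, 0.8]
width: 85.1
t 16.50 tcp [665.51 101.51  11.52] jawyaw -17.6 w 85.1 F [ 0.05 -1.15  0.81] tilt 0.08
-> (662, 100, 2.5) shift [ 0.09 -0.03  0.03]
spin units -0.004959809878386699 alt 3.9950401901216135 q7 -0.7669806741601586
```

```bash
python3 -m creep '[[[0.05,-0.03,0.03],0,0],[[0.09,-0.03,0.03],0,0],[[0.09,-0.03,0.03],0,0],[[0.09,-0.03,0.03],0,0.4],[[0.09,-0.03,0.03],0,1],[[0.09,-0.03,0.03],0,1],[[0.09,-0.03,0.03],0,1],[[0.09,-0.03,0.03],0,1],[[0.09,-0.03,0.03],0,1]]'
python3 -m creep '[[[-0.4,0,0],0,1],[[-0.8,0,0],0,1],[[-1,0,0],0,1],[[-1,0,0],0,1],[[-1,0,0],0,1]]'
python3 - <<'E'
from h import *
go((452,14,130),jaw=-8)
E
```

```text
clock: 17.4
eef_pos: [662.0, 99.2, 2.2]
tool_rot: [2.091, 1.569, 0.212]
force: [-0.1, -0.0, 5.5]
width: 48.5
clock: 17.9
eef_pos: [660.7, 98.7, 100.8]
tool_rot: [-0.781, 1.57, -2.659]
force: [0.5, 0.5, -1.3]
width: 48.3
t 17.90 tcp [660.72  98.72 100.81] jawyaw -17.6 w 48.3 F [ 0.53  0.54 -1.34] tilt 0.05
-> (452, 14, 130) shift [-0.29 -1.73  1.44]
spin units -0.21431148282969226 alt 3.785688517170308 q7 -0.7360009797196687
```

```bash
python3 -m creep '[[[-0.3,-0.2,0.4],0,1],[[-0.3,-0.5,0.7],0,1],[[-0.3,-0.8,0.9],0,1],[[-0.3,-1,0.9],0,1],[[-0.3,-1,0.9],0,1]]'
python3 -m creep '[[[0,-0.4,0.2],-0.1,1],[[0,-0.75,0.6],-0.21,1],[[0,-0.75,0.6],-0.21,1],[[0,-0.75,0.6],-0.21,1],[[0,-0.75,0.6],-0.21,1]]'
python3 - <<'E'
from h import *
go((450,4,130),(450,4,50),jaw=-8)
im=snap('scene','s13.png')
cv2.imwrite('pics/s13z.png',cv2.resize(im[160:280,260:440],None,fx=4,fy=4,interpolation=cv2.INTER_CUBIC))
E
```

```text
clock: 18.4
eef_pos: [534.1, 43.3, 129.6]
tool_rot: [-1.153, 1.564, -3.031]
force: [0.2, -0.2, -0.5]
width: 48.1
clock: 18.9
eef_pos: [451.0, 9.7, 131.0]
tool_rot: [2.236, 1.569, 0.522]
force: [-0.2, 0.3, -1.5]
width: 48.3
t 18.90 tcp [450.96   9.66 131.03] jawyaw -8.2 w 48.3 F [-0.21  0.33 -1.54] tilt 0.12
-> (450, 4, 130) shift [ 0.01 -0.    0.06]
-> (450, 4, 50) shift [ 0.81 -0.    0.06]
spin units -0.004751484156831035 alt 3.9952485158431688 q7 -0.5916301420536985
```

View pics/s13z.png

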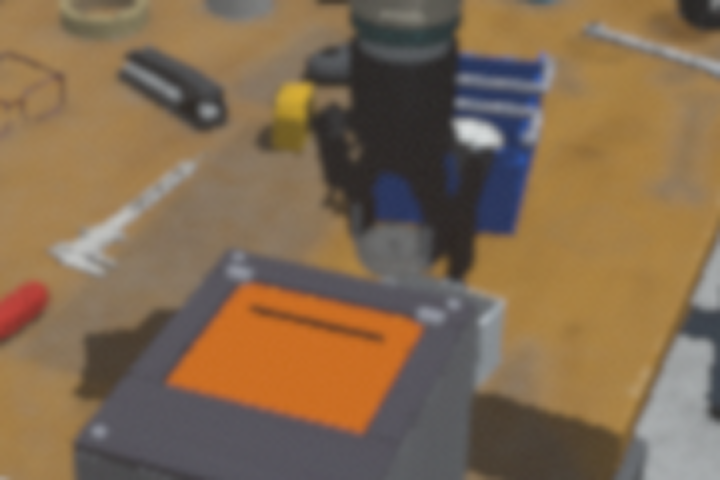

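Gauge held at about zoom (398,245), above the cup. Lower and release.

```bash
python3 -m creep '[[[0.3,0,0.06],0,1],[[0.6,0,0.06],0,1],[[0.81,0,0.06],0,1],[[0.81,0,0.06],0,1],[[0.81,0,0.06],0,1]]'
python3 -m creep '[[[0,0,0],0,0.32],[[0,0,0],0,0.32],[[0,0,0],0,0.32],[[0,0,0],0,0.32]]'
python3 -m creep '[[[-0.4,0,0],0,0.32],[[-0.8,0,0],0,0.32],[[-1,0,0],0,0.2],[[-1,0.5,0],0,0],[[-1,1,0],0,0],[[-1,1,0],0,0],[[-1,1,0],0,0]]'
python3 -m creep '[[[0,0.5,0],0,0],[[0,1,0],0,0],[[0,1,0],0,0]]'
python3 - <<'E'
from h import *
im=snap('top','t14.png')
cv2.imwrite('pics/t14z.png',cv2.resize(im[140:300,200:420],None,fx=3.5,fy=3.5,interpolation=cv2.INTER_CUBIC))
im=snap('scene','s14.png')
go((435.8,-97.4,200),jaw=-8)
E
```

```text
clock: 19.45
eef_pos: [449.0, 3.9, 50.2]
tool_rot: [2.878, 1.57, 1.165]
force: [0.8, -0.6, -1.3]
width: 47.8
clock: 19.85
eef_pos: [448.6, 3.1, 50.9]
tool_rot: [1.746, 1.569, 0.032]
force: [-0.2, -0.4, -0.1]
width: 57.8
clock: 20.55
eef_pos: [547.2, -11.4, 150.1]
tool_rot: [-1.919, 1.57, 2.649]
force: [-0.3, 0.7, -0.2]
width: 85.6
clock: 20.85
eef_pos: [650.9, -26.4, 150.2]
tool_rot: [1.757, 1.565, 0.041]
force: [-1.0, -0.2, 0.0]
width: 85.3
t 20.95 tcp [644.74 -25.1  149.48] jawyaw -8.2 w 85.4 F [-0.48 -0.52  0.1 ] tilt 0.15
-> (435.8, -97.4, 200) shift [-0.5  -1.97  1.01]
spin units -0.004122709943465945 alt 3.9958772900565336 q7 -0.43376430290611223
```

View pics/t14z.png

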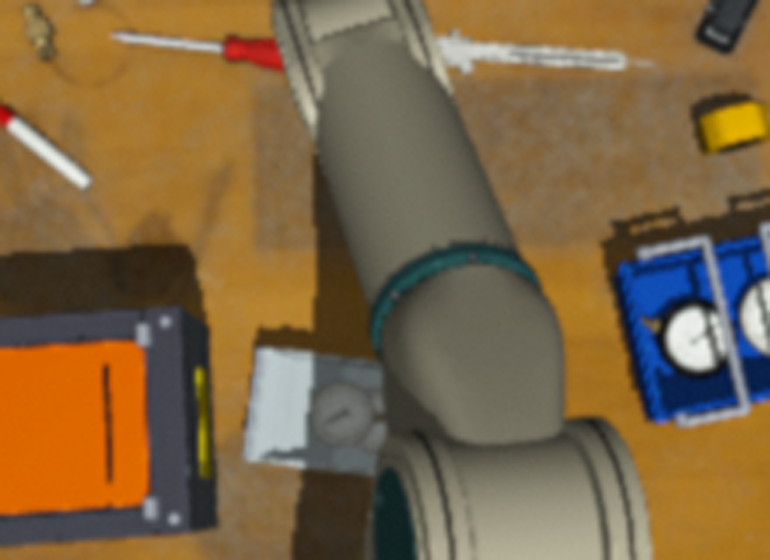

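View pics/s14.png

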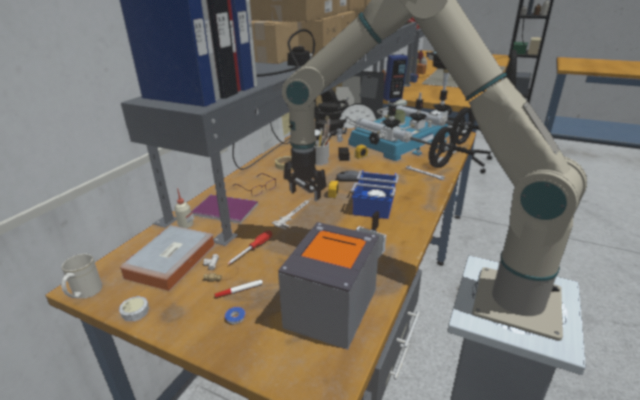

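```bash
python3 -m creep '[[[-0.3,-0.4,0.2],0,0],[[-0.5,-0.8,0.4],0,0],[[-0.5,-1,0.7],0,0],[[-0.5,-1,1],0,0],[[-0.5,-1,1],0,0]]'
python3 -m creep '[[[0,-0.4,0],0,0],[[0,-0.8,0],0,0],[[0,-0.97,0],0,0],[[0,-0.97,0],0,0],[[0,-0.97,0],0,0]]'
python3 - <<'E'
from h import *
go((435.4,-100.4,200),(435.4,-100.4,62),jaw=-8)
im=snap('scene','s15.png')
cv2.imwrite('pics/s15z.png',cv2.resize(im[160:280,280:460],None,fx=4,fy=4,interpolation=cv2.INTER_CUBIC))
E
```

```text
clock: 21.45
eef_pos: [528.6, -114.8, 200.4]
tool_rot: [-0.582, 1.565, -2.301]
force: [-0.1, -0.1, 0.8]
width: 85.2
clock: 21.95
eef_pos: [436.6, -95.7, 200.7]
tool_rot: [1.391, 1.57, -0.322]
force: [0.2, 0.1, -0.0]
width: 85.5
t 21.95 tcp [436.61 -95.66 200.66] jawyaw -8.1 w 85.5 F [ 0.2   0.14 -0.03] tilt 0.04
-> (435.4, -100.4, 200) shift [ 0.01 -0.01  0.05]
-> (435.4, -100.4, 62) shift [ 1.39 -0.01  0.05]
spin units -0.002928897038695608 alt 3.997071102961305 q7 -0.2901459192818237
```

View pics/s15z.png

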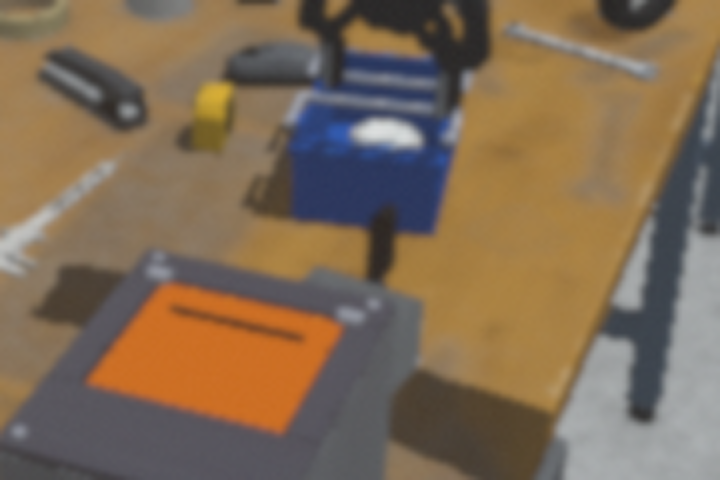

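```bash
python3 -m creep '[[[0.4,0,0.05],0,0],[[0.8,0,0.05],0,0],[[1,0,0.05],0,0],[[1,0,0.05],0,0]]'
python3 -m creep '[[[0.2,0,0],0,0],[[0.38,0,0],0,0],[[0.38,0,0],0,0],[[0.38,0,0],0,0]]'
python3 - <<'E'
from h import *
print(proj('scene',(435.6,-98,116)),proj('scene',(435.6,-98,60)))
go((435.4,-100.4,62),jaw=-8)
im=snap('scene','s16.png')
cv2.imwrite('pics/s16z.png',cv2.resize(im[160:280,280:460],None,fx=4,fy=4,interpolation=cv2.INTER_CUBIC))
E
```

```text
clock: 22.4
eef_pos: [435.3, -100.5, 97.9]
tool_rot: [-1.689, 1.566, 2.882]
force: [-0.5, -0.2, 0.7]
width: 85.6
clock: 22.8
eef_pos: [437.1, -101.0, 63.1]
tool_rot: [1.641, 1.57, -0.072]
force: [-0.7, -0.4, -0.5]
width: 85.6
(np.float64(375.00705781842396), np.float64(212.33313273432262)) (np.float64(374.1524642391419), np.float64(227.3172332144469))
t 22.80 tcp [ 437.12 -101.05   63.07] jawyaw -8.2 w 85.6 F [-0.69 -0.41 -0.52] tilt 0.07
-> (435.4, -100.4, 62) shift [ 0.01 -0.02 -0.  ]
spin units -0.0037343270400507817 alt 3.9962656729599493 q7 -0.46326614847736625
```

View pics/s16z.png

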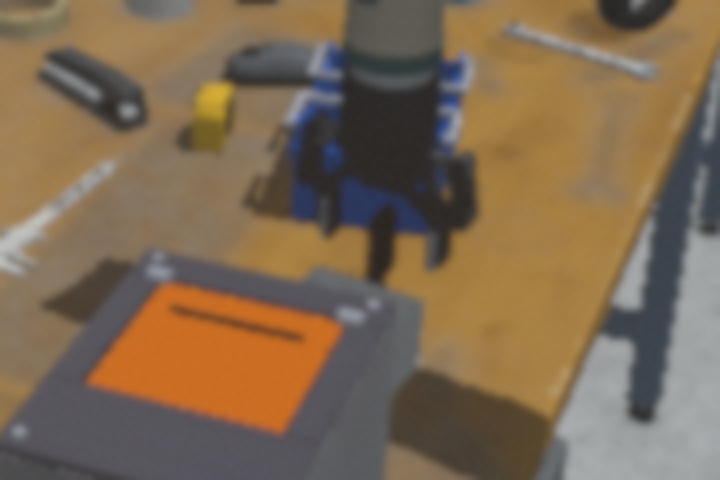

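```bash
python3 -m creep '[[[0,-0.02,0],0,0.5],[[0,-0.02,0],0,0.8],[[0,-0.02,0],0,1],[[0,-0.02,0],0,1],[[0,-0.02,0],0,1],[[0,-0.02,0],0,1]]'
python3 -m creep '[[[-0.1,0,0],0,1],[[-0.2,0,0],0,1],[[-0.3,0,0],0,1],[[-0.4,0,0],0,1],[[-0.4,0,0],0,1],[[-0.4,0,0],0,1]]'
python3 - <<'E'
from h import *
s,R=T();print(s['force'],s['torque'],s['width'],s['eef_pos'])
im=snap('scene','s17.png')
cv2.imwrite('pics/s17z.png',cv2.resize(im[160:280,280:460],None,fx=4,fy=4,interpolation=cv2.INTER_CUBIC))
im=snap('top','t17.png')
cv2.imwrite('pics/t17z.png',cv2.resize(im[140:300,200:420],None,fx=3.5,fy=3.5,interpolation=cv2.INTER_CUBIC))
E
```

```text
clock: 23.45
eef_pos: [434.3, -101.0, 62.5]
tool_rot: [1.235, 1.57, -0.478]
force: [-0.3, 0.4, 5.1]
width: 11.5
clock: 24.05
eef_pos: [434.3, -101.2, 102.7]
tool_rot: [1.451, 1.57, -0.263]
force: [-0.7, -0.4, -4.8]
width: 11.4
[-0.67 -0.35 -4.78] [-0.38  0.09  0.04] 11.434818989875902 [ 434.28 -101.15  102.69]
```

View pics/s17z.png

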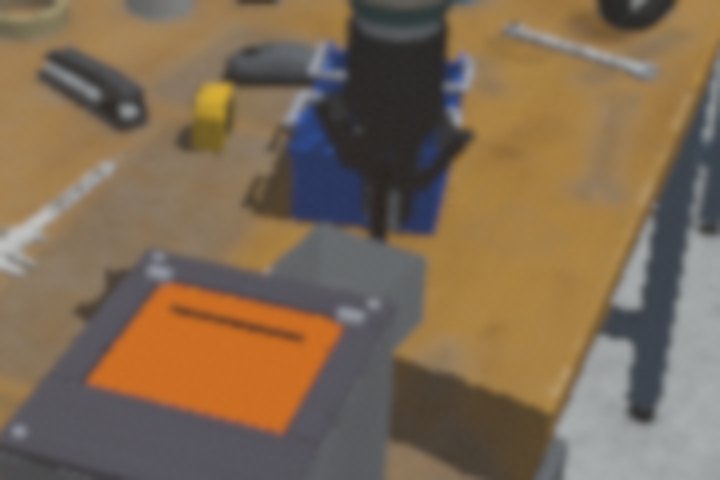

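View pics/t17z.png

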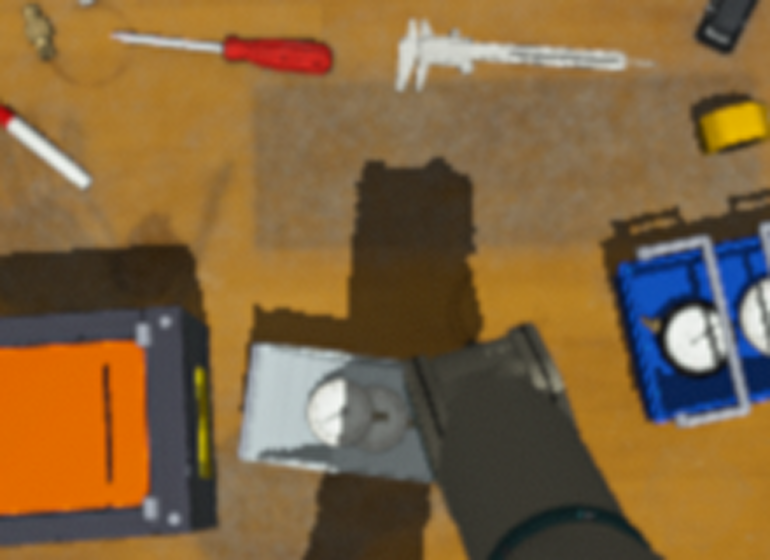

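```bash
python3 -m creep '[[[-0.3,0,0],0,1],[[-0.6,0,0],0,1],[[-0.9,0,0],0,1],[[-1,0,0],0,1]]'
python3 -m creep '[[[-0.3,0,0],0,1],[[-0.6,0,0],0,1],[[-0.9,0,0],0,1],[[-1,0,0],0,1],[[-1,0,0],0,1]]'
python3 - <<'E'
from h import *
cat=np.array([438.3,207]);u=np.array([-0.042,0.999])
go((*(cat-60*u),310),(*(cat-40*u),310),jaw=2.4)
print(T()[0]['torque'])
E
```

```text
clock: 24.55
eef_pos: [435.4, -100.9, 204.2]
tool_rot: [1.54, 1.567, -0.174]
force: [-0.9, -0.6, -4.8]
width: 10.9
clock: 25.05
eef_pos: [434.4, -101.2, 302.3]
tool_rot: [1.148, 1.569, -0.566]
force: [-0.3, -1.0, -5.4]
width: 11.1
t 25.05 tcp [ 434.44 -101.19  302.26] jawyaw -8.2 w 11.1 F [-0.33 -0.99 -5.36] tilt 0.08
-> (np.float64(440.82), np.float64(147.06), 310) shift [-0.08 -0.29 -2.47]
-> (np.float64(439.98), np.float64(167.04), 310) shift [-0.08 -0.33 -2.66]
spin units -0.23585961228282726 alt 3.764140387717173 q7 -0.17326004402735384
[-0.43  0.07 -0.05]
```

```bash
python3 -m creep '[[[-0.08,0,-0.2],0,1],[[-0.08,-0.05,-0.5],0,1],[[-0.08,-0.1,-0.8],-0.1,1],[[-0.08,-0.1,-1],-0.2,1],[[-0.08,-0.1,-1],-0.23,1]]'
python3 -m creep '[[[0,0,-0.3],0,1],[[0,0,-0.6],0,1],[[0,0,-0.9],0,1],[[0,0,-1],0,1],[[0,0,-1],0,1]]'
python3 - <<'E'
from h import *
cat=np.array([438.3,207]);u=np.array([-0.042,0.999])
go((*(cat-60*u),310),(*(cat-40*u),310),jaw=2.4)
print(T()[0]['torque'])
E
```

```text
clock: 25.55
eef_pos: [438.2, 2.6, 309.0]
tool_rot: [-2.438, 1.568, 2.321]
force: [0.1, 0.6, -3.9]
width: 11.3
clock: 26.05
eef_pos: [434.4, 100.1, 309.4]
tool_rot: [-1.556, 1.569, -3.086]
force: [-0.6, 0.7, -4.7]
width: 11.1
t 26.05 tcp [434.44 100.05 309.4 ] jawyaw 2.3 w 11.1 F [-0.56  0.66 -4.71] tilt 0.09
-> (np.float64(440.82), np.float64(147.06), 310) shift [-0.01  0.08 -0.47]
-> (np.float64(439.98), np.float64(167.04), 310) shift [-0.01  0.08 -0.67]
spin units -0.0014417885070508241 alt 3.9985582114929494 q7 -0.48704121210341283
[-0.43 -0.06 -0.03]
```

```bash
python3 -m creep '[[[-0.2,0.04,-0.3],0,1],[[-0.37,0.08,-0.6],0,1],[[-0.37,0.08,-0.62],0,1],[[-0.37,0.08,-0.62],0,1],[[-0.37,0.08,-0.62],0,1]]'
python3 - <<'E'
from h import *
cat=np.array([438.3,207]);u=np.array([-0.042,0.999])
go((*(cat-45*u),345),jaw=2.4)
print(T()[0]['torque'])
im=snap('scene','s18.png')
cv2.imwrite('pics/s18z.png',cv2.resize(im[80:320,240:440],None,fx=2.4,fy=2.4,interpolation=cv2.INTER_CUBIC))
E
```

```text
clock: 26.55
eef_pos: [440.3, 159.0, 346.2]
tool_rot: [-0.698, 1.567, -2.234]
force: [-0.1, -0.5, -4.9]
width: 11.6
t 26.55 tcp [440.27 159.04 346.21] jawyaw 2.0 w 11.6 F [-0.1  -0.47 -4.92] tilt 0.19
-> (np.float64(440.19), np.float64(162.04500000000002), 345) shift [ 0.01  0.   -0.03]
spin units -0.00844034937126076 alt 3.9915596506287394 q7 -0.602200817425215
[-0.41 -0.02 -0.04]
```

View pics/s18z.png

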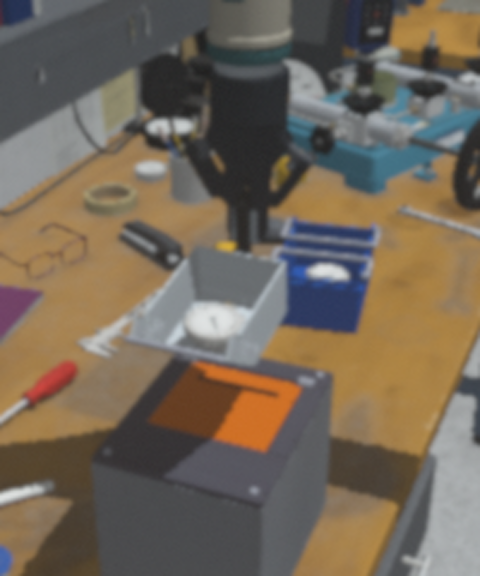

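```bash
for g in 0; do python3 -m creep '[[[0,0,0],0,0.9],[[0,0,0],0,0.9]]'; done; python3 -m creep '[[[0,0,0],0,0.88],[[0,0,0],0,0.88]]'; python3 -c "
from h import *
s=T()[0];print(s['torque'],s['width'])"; python3 -m creep '[[[0,0,0],0,0.87],[[0,0,0],0,0.87]]'; python3 -c "
from h import *
s=T()[0];print(s['torque'],s['width'])"
```

```text
clock: 26.8
eef_pos: [440.4, 160.6, 346.9]
tool_rot: [-0.797, 1.57, -2.331]
force: [-0.2, 0.2, -3.5]
width: 11.4
clock: 27.0
eef_pos: [440.4, 161.5, 347.3]
tool_rot: [0.098, 1.571, -1.436]
force: [0.1, 0.1, -3.6]
width: 11.5
[-0.38  0.    0.01] 11.548759135081493
clock: 27.2
eef_pos: [440.4, 161.7, 347.3]
tool_rot: [1.501, 1.571, -0.032]
force: [-0.3, -0.3, -4.3]
width: 11.2
[-0.33  0.   -0.  ] 11.172121857949646
```

```bash
cat > st.py <<'E'
from h import *
s=T()[0];print('TQ',s['torque'],s['width'])
E
python3 -m creep '[[[0,0,0],0,0.865],[[0,0,0],0,0.865]]'|grep width; python3 st.py
python3 - <<'E'
from h import *
im=snap('scene','s19.png')
cv2.imwrite('pics/s19z.png',cv2.resize(im[80:320,240:440],None,fx=2.4,fy=2.4,interpolation=cv2.INTER_CUBIC))
E
```

```text
width: 11.5
TQ [-0.34  0.01 -0.05] 11.54260788190312
```

View pics/s19z.png

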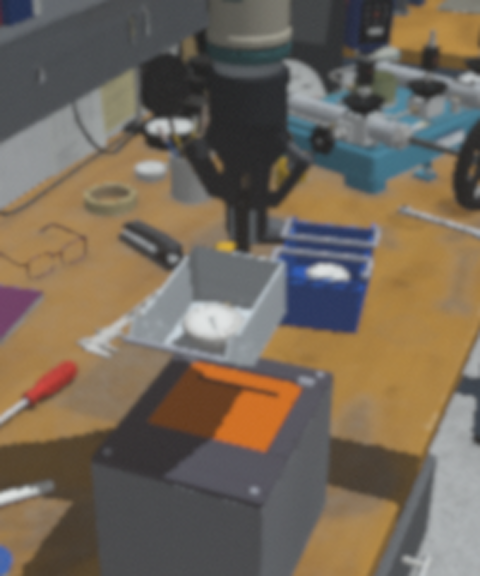

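```bash

python3 -m creep '[[[0,0,0],0,0.86],[[0,0,0],0,0.86]]'|grep width; python3 st.py
python3 -m creep '[[[0,0,0],0,0.857],[[0,0,0],0,0.857]]'|grep width; python3 st.py
```

```text
width: 11.9
TQ [-0.08 -0.06  0.03] 11.896025936727712
width: 12.3
TQ [ 0.01 -0.05 -0.01] 12.325718296414498
```

```bash
python3 -m creep '[[[0,0,0],0,0.9],[[0,0,0],0,1],[[0,0,0],0,1]]'; python3 st.py
python3 - <<'E'
from h import *
im=snap('scene','s20.png')
cv2.imwrite('pics/s20z.png',cv2.resize(im[80:320,240:440],None,fx=2.4,fy=2.4,interpolation=cv2.INTER_CUBIC))
E
```

```text
clock: 28.15
eef_pos: [440.5, 161.6, 347.4]
tool_rot: [1.694, 1.571, 0.161]
force: [0.2, 0.8, -0.0]
width: -0.0
TQ [ 0.01  0.01 -0.02] -0.04339131123383919
```

View pics/s20z.png

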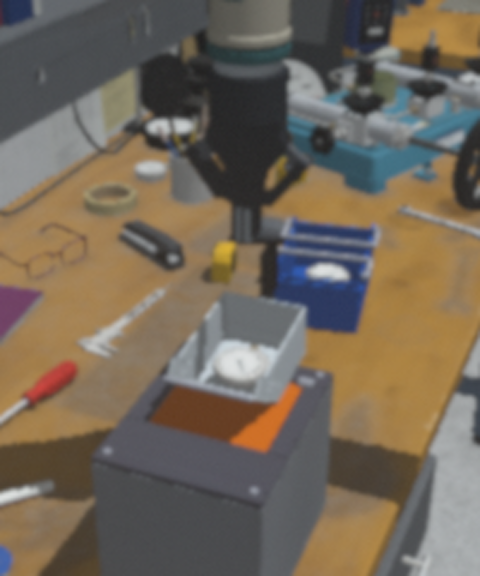

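```bash

python3 - <<'E'
from h import *
im=cv2.imread('pics/s20.png')
cv2.imwrite('pics/s20y.png',cv2.resize(im[170:290,270:420],None,fx=5,fy=5,interpolation=cv2.INTER_CUBIC))
im=snap('top','t20.png')
cv2.imwrite('pics/t20z.png',cv2.resize(im[140:300,160:380],None,fx=3.5,fy=3.5,interpolation=cv2.INTER_CUBIC))
E
```

```text
(no output)
```

View pics/s20y.png

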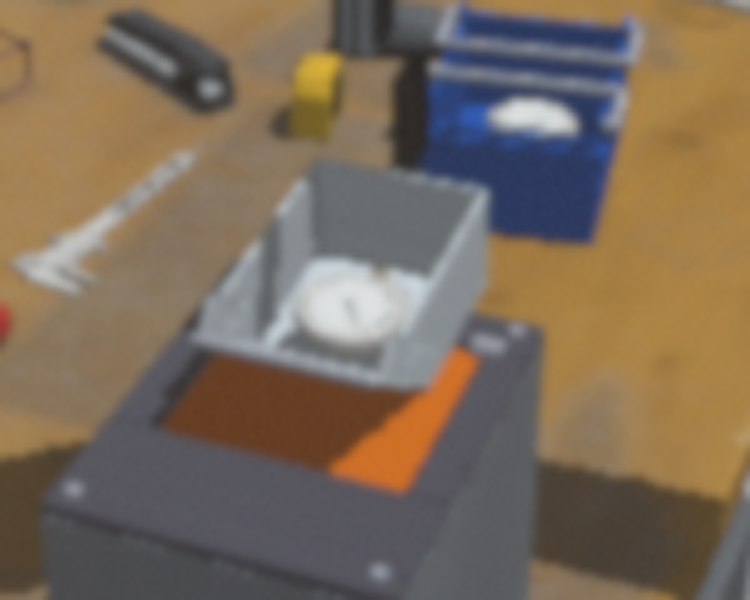

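View pics/t20z.png

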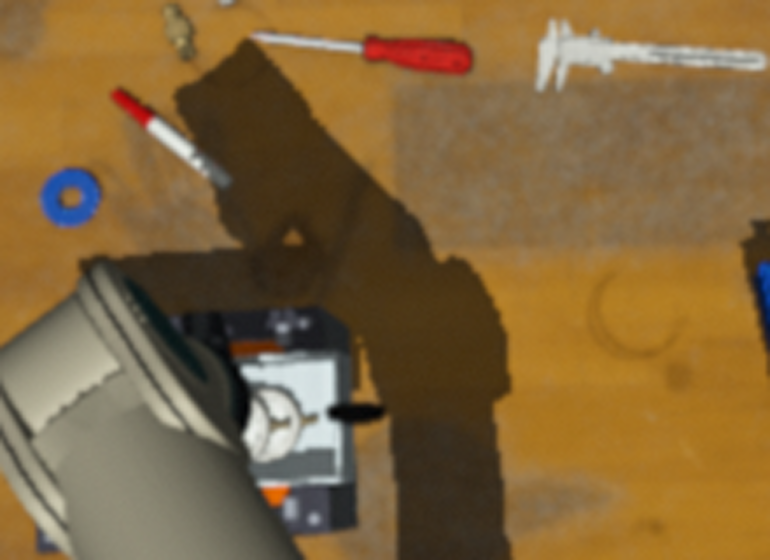

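```bash
python3 - <<'E'
from h import *
f=lambda l,z:np.array([ray('top',160+a/3.5,140+b/3.5,z) for a,b in l])
g=lambda l,z:np.array([ray('scene',270+a/5,170+b/5,z) for a,b in l])
print('tab',f([(330,411),(355,411),(385,411)],301)); print('rear',f([(347,348),(352,484)],245))
print('scene rim',g([(193,345),(425,387)],243),'rear top',g([(315,163),(490,186)],245), 'tab top mid',g([(410,60)],301))
E
```

```text
tab [[442.26  99.87 301.  ]
 [441.85  82.36 301.  ]
 [441.37  61.35 301.  ]]
rear [[490.55  94.47 245.  ]
 [391.45  91.29 245.  ]]
scene rim [[470.74 280.54 243.  ]
 [361.69 266.57 243.  ]] rear top [[487.78 106.11 245.  ]
 [395.34  90.96 245.  ]] tab top mid [[446.77  76.95 301.  ]]
```

```bash
python3 -m creep '[[[0,0.4,0.2],0,0],[[0,0.8,0.5],0,0],[[0,1,0.9],0,0],[[0,1,1],0,0]]'
python3 -m creep '[[[0,0.2,0.4],0,0],[[0,0.3,0.8],0,0],[[0,0.3,1],0,0],[[0,0.3,1],0,0]]'
python3 - <<'E'
from h import *
im=snap('scene','s21.png')
cv2.imwrite('pics/s21y.png',cv2.resize(im[170:290,270:420],None,fx=5,fy=5,interpolation=cv2.INTER_CUBIC))
im=snap('top','t21.png')
cv2.imwrite('pics/t21z.png',cv2.resize(im[210:310,160:290],None,fx=6,fy=6,interpolation=cv2.INTER_CUBIC))
E
```

```text
clock: 28.65
eef_pos: [547.0, 59.4, 346.1]
tool_rot: [-0.096, 1.568, -1.637]
force: [0.1, -0.3, -0.4]
width: 58.0
clock: 29.05
eef_pos: [577.7, -37.5, 346.6]
tool_rot: [-0.61, 1.569, -2.15]
force: [-0.3, 0.5, -0.3]
width: 85.0
```

View pics/s21y.png

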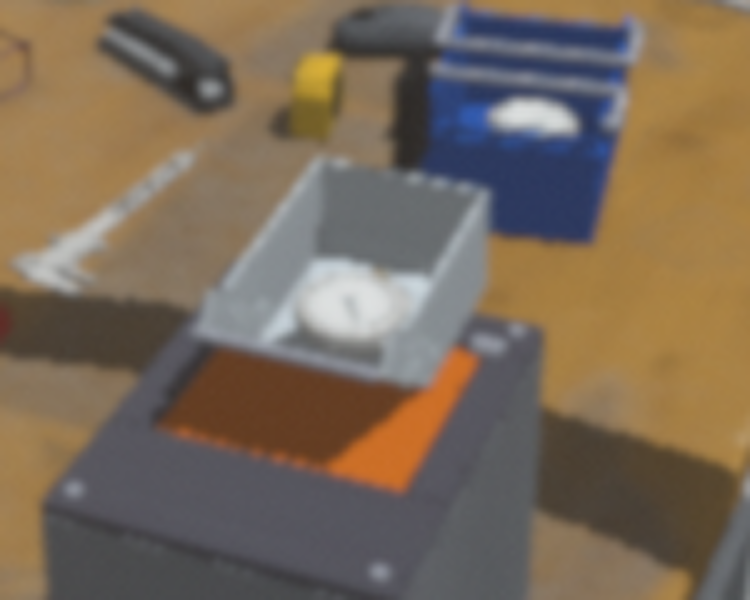

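View pics/t21z.png

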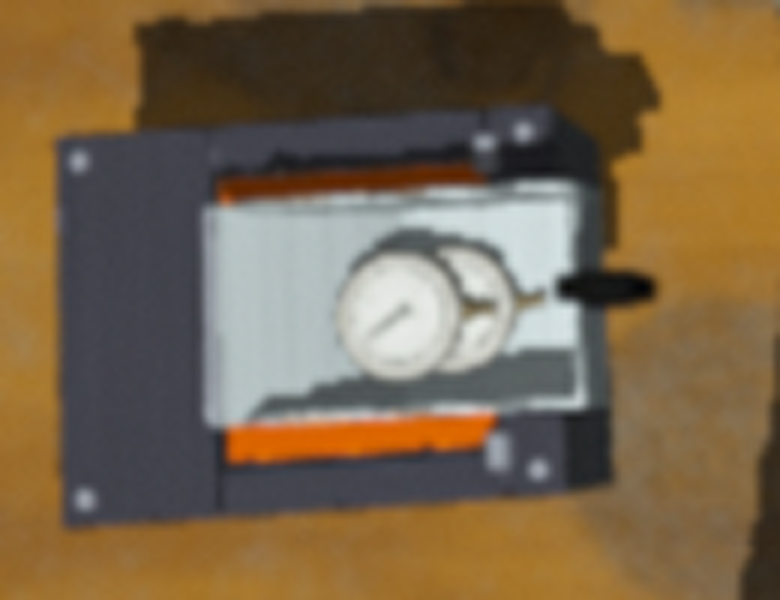

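```bash
cat > fit.py <<'E'
from h import *
from scipy.optimize import least_squares
def fit(obs,x0,dof=None):
    """obs: list (cam,(u,v),cup point); params x,y,z,yaw(deg),fwd tilt(deg)"""
    def M(p): return Ro.from_euler('zy',[p[3],p[4]],degrees=True).as_matrix() if False else Ro.from_euler('ZY',[p[3],p[4]],degrees=True).as_matrix()
    def res(p):
        r=[]
        for c,uv,X in obs: r+=list(np.array(proj(c,M(p)@np.array(X,float)+p[:3]))-uv)
        return r
    s=least_squares(res,x0,loss='soft_l1'); print('pose',s.x,'rms',np.sqrt(np.mean(np.array(res(s.x))**2)))
    print(np.round(np.array(res(s.x)).reshape(-1,2),1).tolist())
    return s.x,lambda X:M(s.x)@np.array(X,float)+s.x[:3]
E
python3 - <<'E'
from fit import *
t=lambda u,v:('top',(160+u/6,210+v/6)); s=lambda u,v:('scene',(270+u/5,170+v/5))
o=[(t(575,182),(-47,-49,60)),(t(585,408),(-47,49,60)),(t(207,205),(115,-48,60)),(t(210,425),(115,48,60)),(t(655,287),(-79,0,116)),(t(558,287),(-45,0,116)),
(s(200,340),(115,-48,60)),(s(418,387),(115,48,60)),(s(318,160),(-47,-49,60)),(s(490,187),(-47,49,60)),(s(412,62),(-62,0,116))]
x,P=fit([(*a,b) for a,b in o],[441,140,187,92,5])
print(P((-79,0,116)),P((-45,0,116)),P((-62,0,95)),P((45,0,0)),P((-45,0,0)))
E
```

```text
pose [438.02 141.5  182.42  93.17   4.24] rms 1.7516869042428176
[[0.4, -0.4], [1.0, 0.3], [0.4, 1.4], [1.3, 2.1], [-3.4, -0.6], [-0.9, 0.6], [-1.1, -0.5], [-6.2, -1.1], [-0.5, -0.5], [0.7, 0.8], [0.1, 1.3]]
[441.9   71.39 303.94] [440.03 105.24 301.43] [441.05  86.77 281.74] [435.54 186.3  179.1 ] [440.5   96.69 185.75]
```

```bash
python3 -c "
from h import *
go((442,66,346),jaw=3.2)"
```

```text
t 29.15 tcp [577.43 -32.45 347.29] jawyaw 2.2 w 85.0 F [ 0.11 -0.1   0.14] tilt 0.07
-> (442, 66, 346) shift [ 0.01 -1.32 -1.03]
spin units -0.02312009534882312 alt 3.976879904651177 q7 -0.21439393098160586
```

```bash
python3 -m creep '[[[0,-0.4,-0.2],0,0],[[0,-0.8,-0.5],-0.02,0],[[0,-1,-0.8],-0.02,0],[[0,-1,-0.8],-0.02,0],[[0,-1,-0.8],-0.02,0]]'
python3 -c "
from h import *
go((442,66,346),(442,66,297),jaw=3.2)"
```

```text
clock: 29.65
eef_pos: [474.3, 45.0, 348.1]
tool_rot: [1.343, 1.569, -0.17]
force: [0.0, 0.2, -0.1]
width: 85.1
t 29.65 tcp [474.34  45.04 348.05] jawyaw 3.3 w 85.1 F [ 0.    0.21 -0.06] tilt 0.09
-> (442, 66, 346) shift [ 0.02 -0.31 -0.23]
-> (442, 66, 297) shift [ 0.51 -0.31 -0.23]
spin units 0.0028138669364216815 alt -3.9971861330635785 q7 -0.3230918122683197
```

```bash
python3 -m creep '[[[0,-0.31,-0.22],0,0],[[0.2,-0.31,-0.22],0,0],[[0.4,-0.31,-0.22],0,0],[[0.5,-0.31,-0.22],0,0],[[0.5,-0.31,-0.22],0,0],[[0.5,-0.31,-0.22],0,0]]'
python3 - <<'E'
from h import *
go((442,66,297),jaw=3.2)
im=snap('scene','s22.png')
cv2.imwrite('pics/s22y.png',cv2.resize(im[130:270,290:440],None,fx=4.2,fy=4.2,interpolation=cv2.INTER_CUBIC))
im=snap('top','t22.png')
cv2.imwrite('pics/t22z.png',cv2.resize(im[210:310,160:290],None,fx=6,fy=6,interpolation=cv2.INTER_CUBIC))
E
```

```text
clock: 30.25
eef_pos: [443.4, 63.3, 297.6]
tool_rot: [2.591, 1.57, 1.073]
force: [0.1, 0.2, -0.6]
width: 85.7
t 30.25 tcp [443.41  63.34 297.61] jawyaw 3.0 w 85.7 F [ 0.1   0.19 -0.6 ] tilt 0.04
-> (442, 66, 297) shift [ 0.01 -0.01 -0.03]
spin units -0.0034208171434702054 alt 3.9965791828565296 q7 -0.4096975933442299
```

View pics/s22y.png

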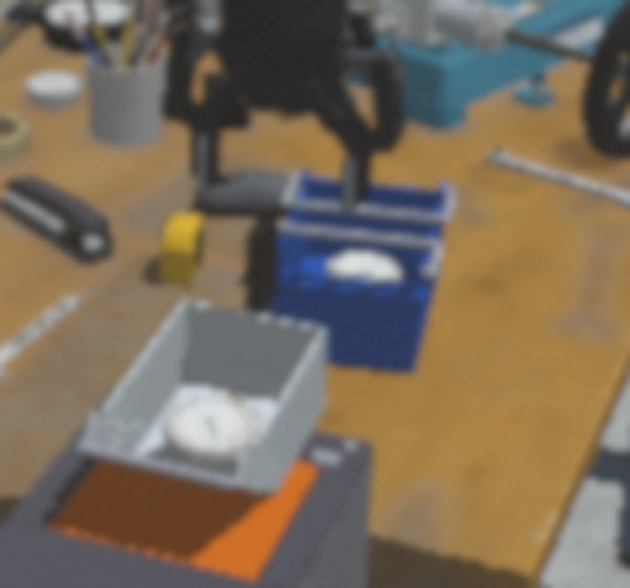

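View pics/t22z.png

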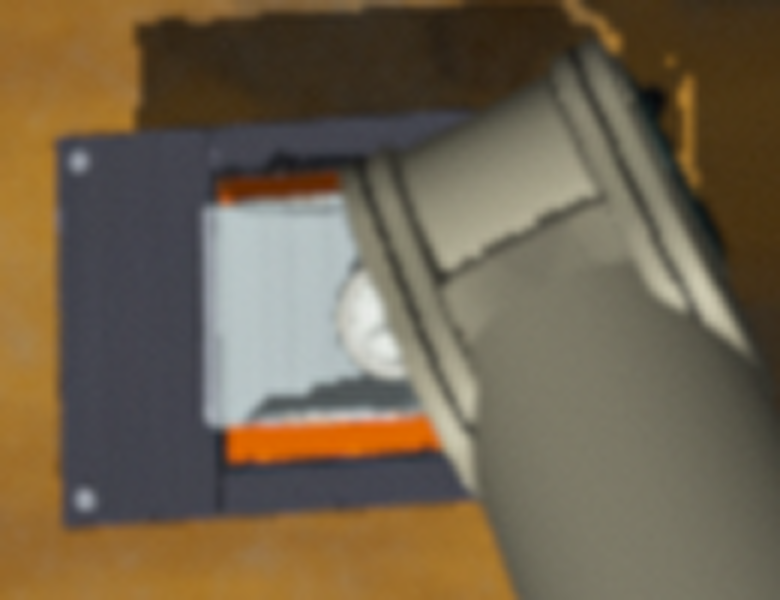

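```bash
python3 - <<'E'
from h import *
R=T()[1]
for dz in (0,13):
  for w in(-42,0,42):
    p=np.array(proj('scene',np.array([443.4,63.3,297.6+dz])+R[:,1]*w)); print(dz,w,(p-[290,130])*4.2)
for P in [(441.9,71.4,304),(440,105,301.4),(441,86.8,281.7)]: print((np.array(proj('scene',P))-[290,130])*4.2)
E
```

```text
0 -42 [338.42 226.22]
0 0 [273.51 215.23]
0 42 [210.38 204.54]
13 -42 [339.35 207.3 ]
13 0 [274.04 196.51]
13 42 [210.53 186.01]
[271.19 211.81]
[253.39 239.01]
[262.43 254.57]
```

```bash
python3 -m creep '[[[0.01,-0.01,-0.03],0,0],[[0.01,-0.01,-0.03],0,0.5],[[0.01,-0.01,-0.03],0,0.8],[[0.01,-0.01,-0.03],0,0.9],[[0.01,-0.01,-0.03],0,0.9],[[0.01,-0.01,-0.03],0,0.9],[[0.01,-0.01,-0.03],0,0.9]]'; python3 st.py
```

```text
clock: 31.05
eef_pos: [441.8, 65.9, 296.5]
tool_rot: [0.836, 1.57, -0.682]
force: [0.4, -0.3, 1.0]
width: 9.2
TQ [-0.22 -0.04 -0.04] 9.228344391002636
```

```bash
python3 -m creep '[[[0,0,0],0,1],[[0,0,0],0,1],[[0,0,0],0,1]]'; python3 st.py;python3 -m creep '[[[-0.05,0,0],0,1],[[-0.1,0,0],0,1],[[-0.15,0,0],0,1],[[-0.2,0,0],0,1],[[-0.2,0,0],0,1]]'; python3 st.py
python3 - <<'E'
from h import *
im=snap('scene','s23.png')
cv2.imwrite('pics/s23y.png',cv2.resize(im[130:270,290:440],None,fx=4.2,fy=4.2,interpolation=cv2.INTER_CUBIC))
E
```

```text
clock: 31.35
eef_pos: [441.8, 65.9, 296.5]
tool_rot: [0.806, 1.57, -0.711]
force: [-0.2, -1.3, 2.9]
width: 8.4
TQ [-0.35 -0.04 -0.03] 8.355438253682747
clock: 31.85
eef_pos: [441.8, 65.9, 317.0]
tool_rot: [0.877, 1.57, -0.64]
force: [0.3, -1.9, -0.5]
width: 8.6
TQ [-0.49  0.08  0.03] 8.60571680080716
```

View pics/s23y.png

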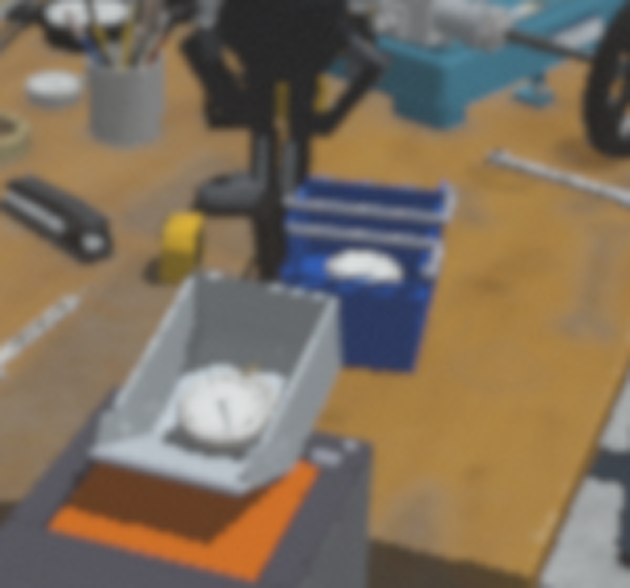

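```bash
python3 -m creep '[[[-0.1,0,0],0,1],[[-0.2,0,0],0,1],[[-0.3,0,0],0,1],[[-0.4,0,0],0,1],[[-0.4,0,0],0,1]]'; python3 st.py
python3 - <<'E'
from h import *
im=snap('scene','s24.png')
cv2.imwrite('pics/s24y.png',cv2.resize(im[110:270,290:440],None,fx=3.7,fy=3.7,interpolation=cv2.INTER_CUBIC))
E
```

```text
clock: 32.4
eef_pos: [442.5, 66.5, 357.9]
tool_rot: [1.669, 1.568, 0.151]
force: [0.2, 0.4, -4.1]
width: 8.4
TQ [-0.14 -0.06 -0.  ] 8.40120733831447
```

View pics/s24y.png

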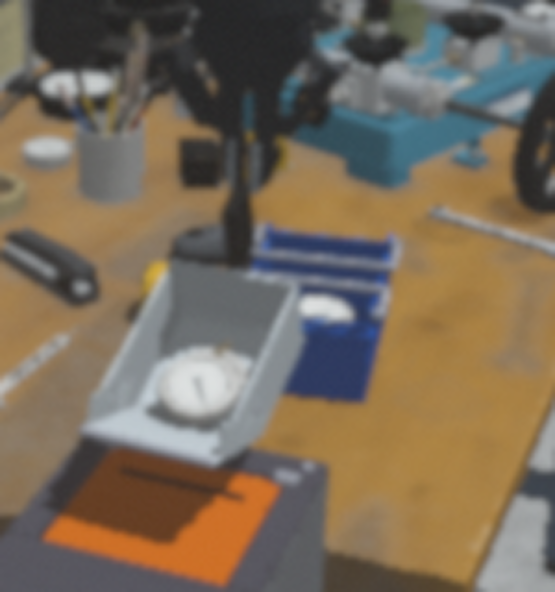

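```bash
python3 - <<'E'
from fit import *
s=lambda u,v:('scene',(290+u/3.7,110+v/3.7))
im=snap('top','t24.png')
cv2.imwrite('pics/t24z.png',cv2.resize(im[210:310,160:290],None,fx=6,fy=6,interpolation=cv2.INTER_CUBIC))
o=[(s(82,432),(115,-48,60)),(s(215,463),(115,48,60)),(s(168,265),(-47,-49,60)),(s(300,285),(-47,49,60))]
x,P=fit([(*a,b) for a,b in o],[441,140,220,93,25]); print(P((-76,0,112)))
E
```

```text
pose [448.46  89.23 216.09  91.24  19.46] rms 0.39257996002839235
[[-0.2, -0.2], [0.4, 0.2], [0.3, -0.6], [-0.5, 0.6]]
[449.21  54.89 347.01]
```

View pics/t24z.png

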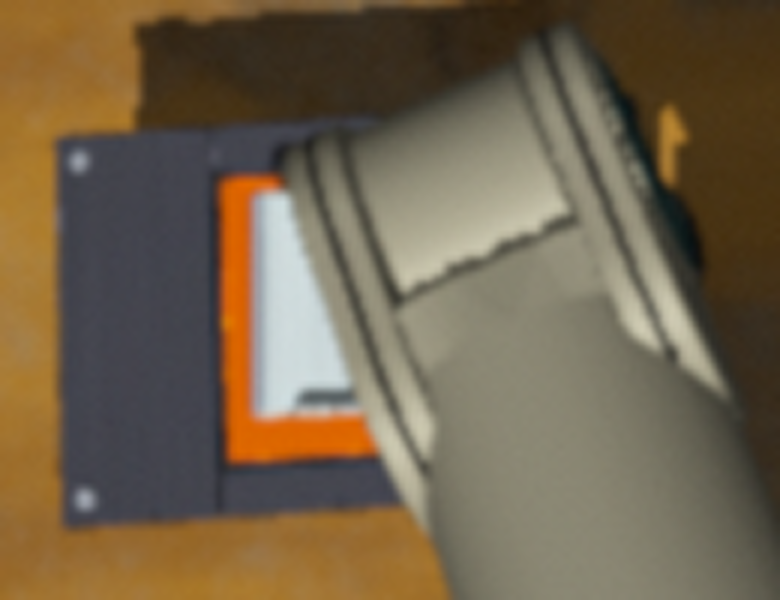

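```bash
python3 -m creep '[[[0,0,0],0,0.91],[[0,0,0],0,0.91],[[0,0,0],0,0.91]]'; python3 st.py; python3 -m creep '[[[0,0,0],0,0.9],[[0,0,0],0,0.9],[[0,0,0],0,0.9]]'; python3 st.py
python3 - <<'E'
from h import *
im=snap('scene','s25.png')
cv2.imwrite('pics/s25y.png',cv2.resize(im[110:270,290:440],None,fx=3.7,fy=3.7,interpolation=cv2.INTER_CUBIC))
E
```

```text
clock: 32.8
eef_pos: [441.4, 66.0, 356.0]
tool_rot: [-1.357, 1.57, -2.874]
force: [0.4, -0.6, -4.6]
width: 8.2
TQ [-0.28  0.01 -0.06] 8.228040049522486
clock: 33.1
eef_pos: [441.6, 66.1, 356.3]
tool_rot: [-2.235, 1.571, 2.531]
force: [0.9, 0.1, -4.4]
width: 8.9
TQ [-0.27 -0.03  0.01] 8.933349029210943
```

View pics/s25y.png

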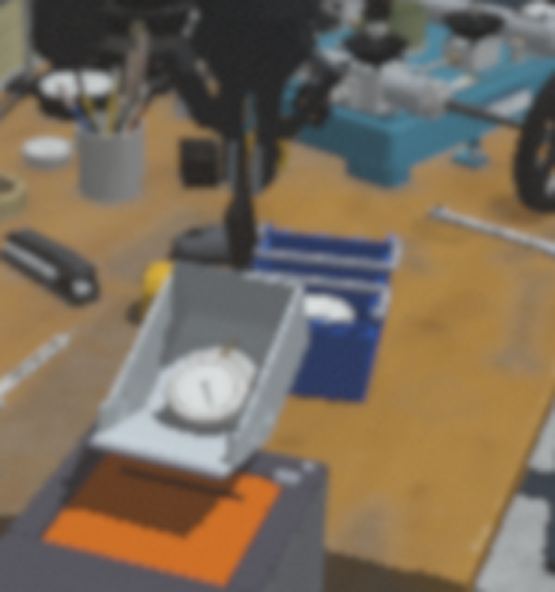

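```bash
python3 -m creep '[[[0,0,0],0,0.895],[[0,0,0],0,0.895]]'|grep width; python3 st.py; python3 -m creep '[[[0,0,0],0,0.89],[[0,0,0],0,0.89]]'|grep width; python3 st.py
python3 - <<'E'
from h import *
im=snap('scene','s26.png')
cv2.imwrite('pics/s26y.png',cv2.resize(im[110:270,290:440],None,fx=3.7,fy=3.7,interpolation=cv2.INTER_CUBIC))
E
```

```text
width: 9.5
TQ [-0.27 -0.05 -0.02] 9.451415436559603
width: 9.2
TQ [-0.31 -0.01  0.05] 9.207533801710472
```

View pics/s26y.png

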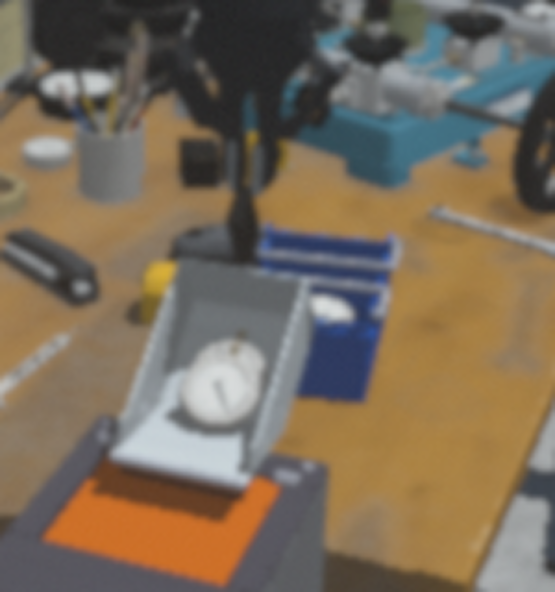

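```bash
python3 -m creep '[[[0,0,0],0,0.89],[[0,0,0],0,0.89],[[0,0,0],0,0.885],[[0,0,0],0,0.885]]'|grep width; python3 st.py
python3 - <<'E'
from h import *
im=snap('scene','s27.png')
cv2.imwrite('pics/s27y.png',cv2.resize(im[110:270,290:440],None,fx=3.7,fy=3.7,interpolation=cv2.INTER_CUBIC))
E
```

```text
width: 9.8
TQ [-0.12  0.02  0.06] 9.794749221517476
```

View pics/s27y.png

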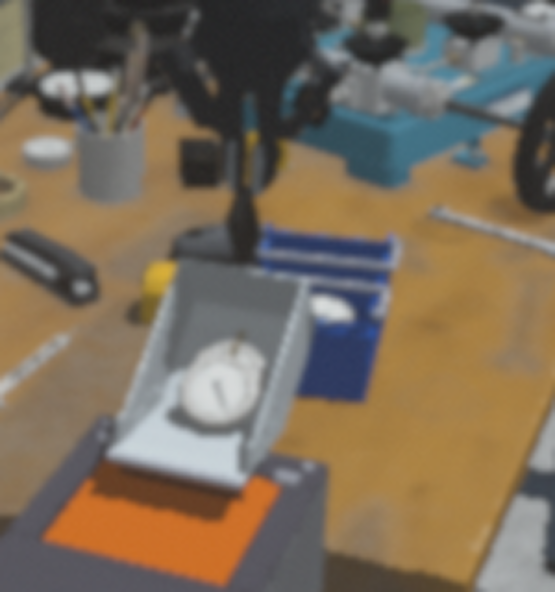

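```bash
python3 -m creep '[[[0,0,0],0,1],[[0,0,0],0,1],[[0,0,0],0,1]]'; python3 st.py
cat >> fit.py <<'E'
def fitp(obs,x0,piv,pc=(-76,0,112),yaw=93,sig=4.):
    def M(p): return Ro.from_euler('ZY',[p[3],p[4]],degrees=True).as_matrix()
    def res(p):
        r=[]
        for c,uv,X in obs: r+=list(np.array(proj(c,M(p)@np.array(X,float)+p[:3]))-uv)
        r+=list((M(p)@np.array(pc,float)+p[:3]-piv)/sig); r.append((p[3]-yaw)/2.)
        return r
    s=least_squares(res,x0,loss='soft_l1'); print('pose',s.x); print(np.round(res(s.x),1).tolist())
    return s.x,lambda X:M(s.x)@np.array(X,float)+s.x[:3]
E
python3 - <<'E'
from fit import *
im=snap('scene','s28.png')
cv2.imwrite('pics/s28y.png',cv2.resize(im[110:270,290:440],None,fx=3.7,fy=3.7,interpolation=cv2.INTER_CUBIC))
p=T()[0]['eef_pos']; print(p)
s=lambda u,v:('scene',(290+u/3.7,110+v/3.7))
o=[(s(107,455),(115,-48,60)),(s(243,487),(115,48,60)),(s(177,262),(-47,-49,60)),(s(310,282),(-47,49,60))]
x,P=fitp([(*a,b) for a,b in o],[441,100,220,93,35],p+[0,8,5]); print('rim',P((115,0,60)),'corner',P((45,0,0)))
E
```

```text
clock: 34.35
eef_pos: [441.6, 66.2, 356.3]
tool_rot: [2.99, 1.571, 1.473]
force: [-0.1, -0.6, -3.5]
width: 8.0
TQ [-0.21  0.02  0.01] 7.97109162432204
[441.61  66.2  356.32]
pose [437.37  85.28 222.77  93.77  29.44]
[-0.5, 0.4, 0.1, -0.2, -0.1, -0.6, 0.1, -0.1, -0.9, -0.0, -0.9, 0.4]
rim [428.85 214.64 218.49] corner [434.79 124.38 200.65]
```

View pics/s28y.png

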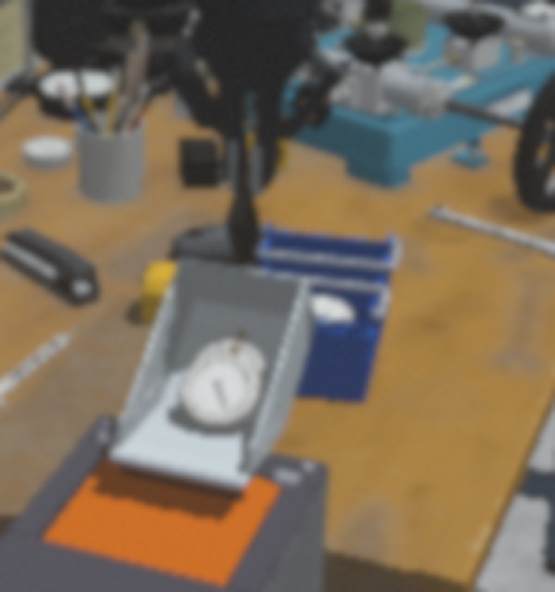

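```bash
python3 -m creep '[[[0,0,0],0,0.885],[[0,0,0],0,0.885],[[0,0,0],0,0.885]]'|grep width; python3 st.py;python3 -m creep '[[[0,0,0],0,0.88],[[0,0,0],0,0.88],[[0,0,0],0,0.88]]'|grep width; python3 st.py
python3 - <<'E'
from h import *
im=snap('scene','s29.png')
cv2.imwrite('pics/s29y.png',cv2.resize(im[110:270,290:440],None,fx=3.7,fy=3.7,interpolation=cv2.INTER_CUBIC))
E
```

```text
width: 9.6
TQ [-0.18 -0.02 -0.01] 9.635949619078676
width: 10.0
TQ [-0.1  -0.04 -0.05] 9.997373788211355
```

View pics/s29y.png

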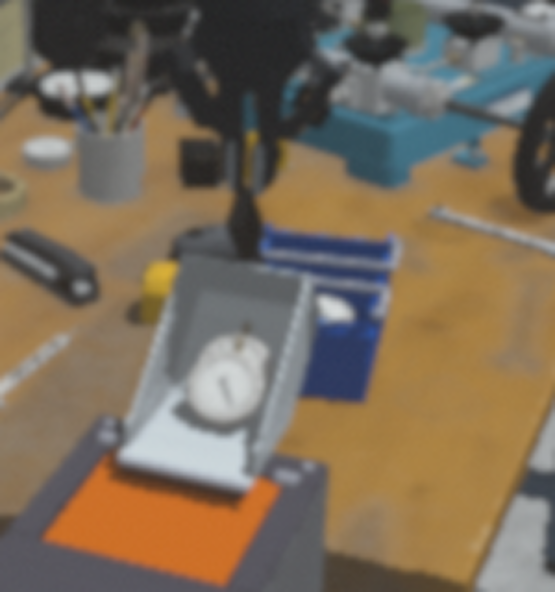

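```bash
python3 -m creep '[[[0,0,0],0,0.876],[[0,0,0],0,0.876],[[0,0,0],0,0.876]]'|grep width; python3 st.py;python3 -m creep '[[[0,0,0],0,0.873],[[0,0,0],0,0.873]]'|grep width; python3 st.py
python3 - <<'E'
from h import *
im=snap('scene','s30.png')
cv2.imwrite('pics/s30y.png',cv2.resize(im[110:270,290:440],None,fx=3.7,fy=3.7,interpolation=cv2.INTER_CUBIC))
E
```

```text
width: 10.4
TQ [-0.09  0.01  0.01] 10.443639980896304
width: 10.5
TQ [-0.07 -0.01  0.01] 10.545823287892851
```

View pics/s30y.png

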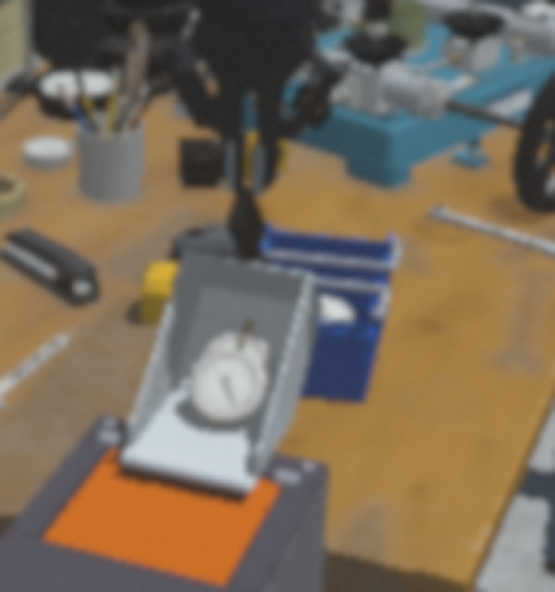

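```bash
python3 -m creep '[[[0,0,0],0,1],[[0,0,0],0,1]]'|grep width; python3 st.py
python3 - <<'E'
from fit import *
p=T()[0]['eef_pos']; print(p)
s=lambda u,v:('scene',(290+u/3.7,110+v/3.7))
o=[(s(120,463),(115,-48,60)),(s(247,495),(115,48,60)),(s(182,258),(-47,-49,60)),(s(315,280),(-47,49,60))]
x,P=fitp([(*a,b) for a,b in o],[441,100,220,93,35],p+[0,8,5]); print('rim',P((115,0,60)),'corner',P((45,0,0)),P((-76,0,112)))
E
```

```text
width: 8.6
TQ [-0.12  0.04 -0.06] 8.598815581589005
[441.58  66.09 356.29]
pose [437.82  66.42 220.62  92.69  37.46]
[-1.2, 0.3, 0.6, -0.1, 0.0, -0.5, -0.2, -0.3, -1.0, 0.0, -1.4, -0.2]
rim [431.83 194.06 198.31] corner [436.15 102.1  193.25] [437.46  74.2  355.75]
```

```bash
python3 -m creep '[[[0,0,-0.15],0,1],[[0,0,-0.3],0,1],[[0,0,-0.45],0,1],[[0,0,-0.6],0,1],[[0,0,-0.7],0,1],[[0,0,-0.7],0,1],[[0,0,-0.7],0,1],[[0,0,-0.7],0,1]]'; python3 st.py
python3 - <<'E'
from h import *
im=snap('scene','s31.png')
cv2.imwrite('pics/s31y.png',cv2.resize(im[110:290,270:440],None,fx=3.3,fy=3.3,interpolation=cv2.INTER_CUBIC))
im=snap('top','t31.png')
cv2.imwrite('pics/t31z.png',cv2.resize(im[210:310,160:290],None,fx=6,fy=6,interpolation=cv2.INTER_CUBIC))
E
```

```text
clock: 36.6
eef_pos: [438.0, 134.9, 356.2]
tool_rot: [-0.334, 1.57, -1.853]
force: [-0.1, -0.5, -4.2]
width: 8.3
TQ [-0.18 -0.01 -0.01] 8.328155985072828
```

View pics/s31y.png

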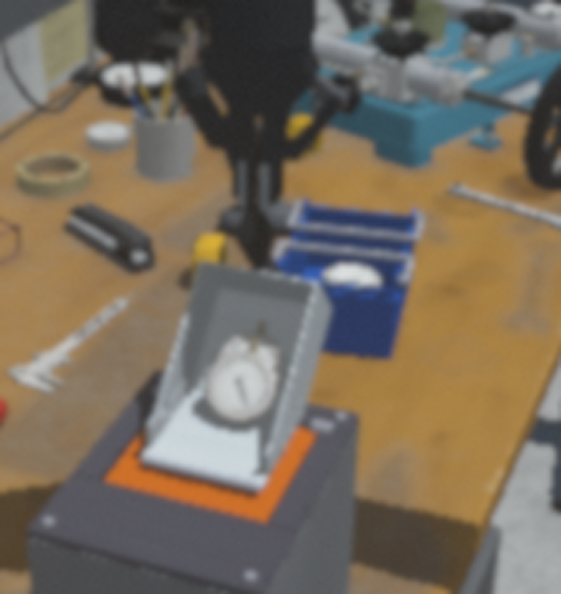

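View pics/t31z.png

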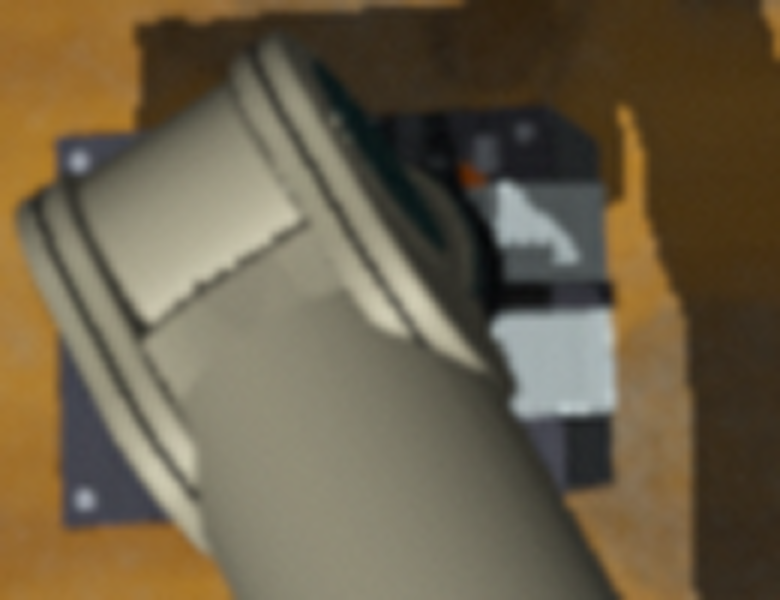

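```bash
python3 -m creep '[[[0.06,0,0],0,1],[[0.12,0,0],0,1],[[0.18,0,0],0,1],[[0.24,0,0],0,1],[[0.24,0,0],0,1],[[0.24,0,0],0,1]]'; python3 st.py
python3 - <<'E'
from h import *
im=snap('scene','s32.png')
cv2.imwrite('pics/s32y.png',cv2.resize(im[170:290,270:420],None,fx=5,fy=5,interpolation=cv2.INTER_CUBIC))
E
```

```text
clock: 37.3
eef_pos: [438.1, 136.2, 332.5]
tool_rot: [2.165, 1.57, 0.648]
force: [-0.3, -0.5, 1.6]
width: 8.0
TQ [-0.1  -0.04 -0.07] 8.02331635946035
```

View pics/s32y.png

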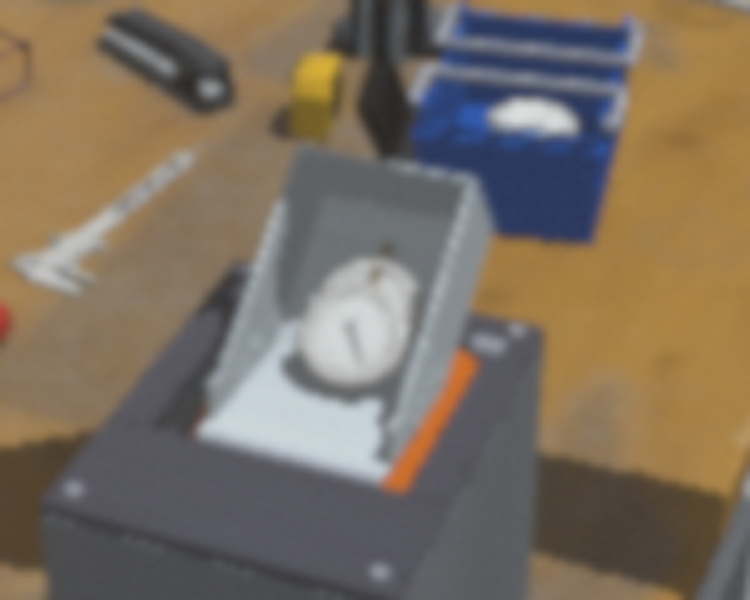

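```bash
python3 -m creep '[[[0,0,-0.05],0,1],[[0,0,-0.1],0,1],[[0,0,-0.15],0,1],[[0,0,-0.2],0,1],[[0,0,-0.25],0,1]]'; python3 st.py
python3 - <<'E'
from h import *
im=snap('scene','s33.png')
cv2.imwrite('pics/s33y.png',cv2.resize(im[170:290,270:420],None,fx=5,fy=5,interpolation=cv2.INTER_CUBIC))
E
```

```text
clock: 37.85
eef_pos: [436.3, 161.5, 332.2]
tool_rot: [-1.165, 1.57, -2.682]
force: [0.2, -0.1, 0.6]
width: 8.0
TQ [-0.27 -0.04 -0.03] 8.030956260025551
```

View pics/s33y.png

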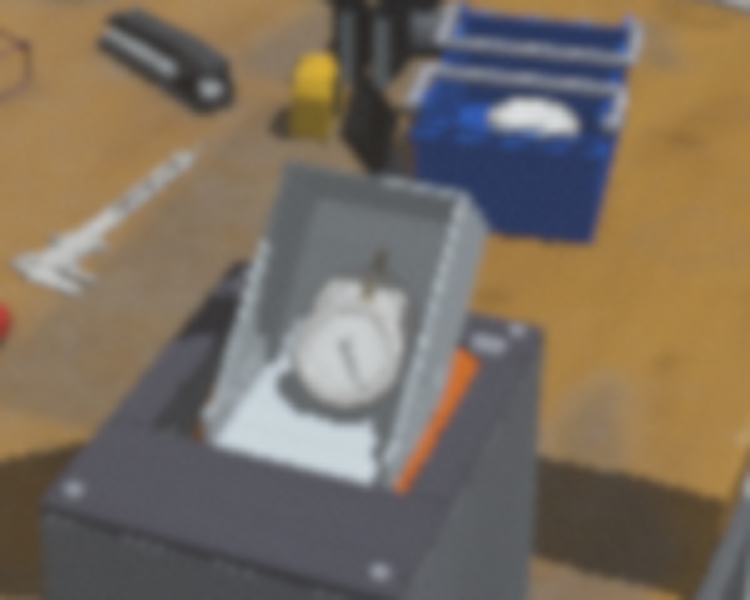

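```bash
python3 -m creep '[[[-0.02,0,-0.06],0,1],[[-0.04,0,-0.12],0,1],[[-0.06,0,-0.18],0,1],[[-0.08,0,-0.24],0,1],[[-0.1,0,-0.3],0,1],[[-0.12,0,-0.35],0,1]]'; python3 st.py
python3 - <<'E'
from h import *
im=snap('scene','s34.png')
cv2.imwrite('pics/s34y.png',cv2.resize(im[170:290,270:420],None,fx=5,fy=5,interpolation=cv2.INTER_CUBIC))
E
```

```text
clock: 38.5
eef_pos: [434.5, 195.7, 344.5]
tool_rot: [-0.362, 1.569, -1.88]
force: [-0.7, -4.6, 0.8]
width: 8.4
TQ [-1.11  0.15 -0.02] 8.420803549826475
```

View pics/s34y.png

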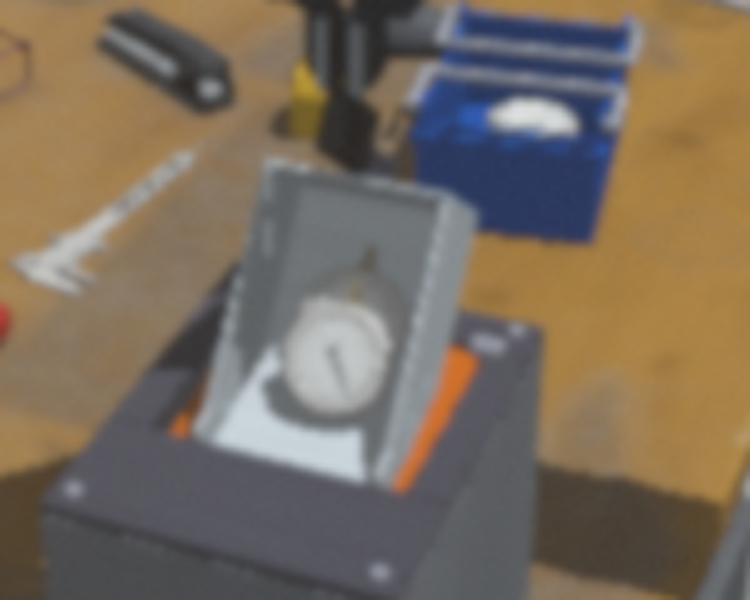

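```bash
python3 -m creep '[[[-0.02,0,-0.06],0,1],[[-0.04,0,-0.12],0,1],[[-0.06,0,-0.18],0,1],[[-0.08,0,-0.24],0,1],[[-0.1,0,-0.3],0,1],[[-0.1,0,-0.36],0,1],[[-0.1,0,-0.36],0,1]]'; python3 st.py
python3 - <<'E'
from h import *
im=snap('scene','s35.png')
cv2.imwrite('pics/s35y.png',cv2.resize(im[170:290,270:420],None,fx=5,fy=5,interpolation=cv2.INTER_CUBIC))
E
```

```text
clock: 39.25
eef_pos: [432.5, 233.4, 354.2]
tool_rot: [-3.079, 1.569, 1.688]
force: [-0.4, -2.6, -3.4]
width: 8.3
TQ [-0.69  0.01 -0.12] 8.28177141541862
```

View pics/s35y.png

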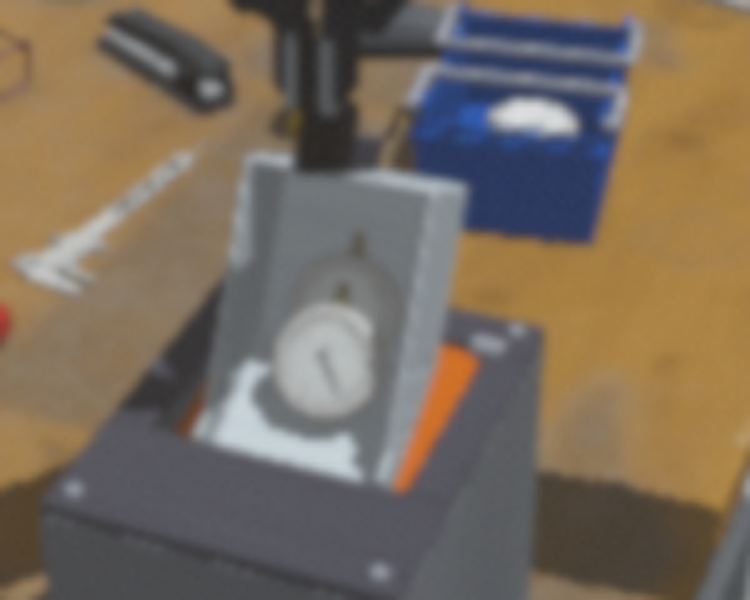

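```bash
python3 -m creep '[[[0.06,0,-0.03],0,1],[[0.12,0,-0.06],0,1],[[0.18,0,-0.09],0,1],[[0.24,0,-0.12],0,1],[[0.3,0,-0.16],0,1],[[0.35,0,-0.2],0,1],[[0.35,0,-0.25],0,1]]'; python3 st.py
python3 - <<'E'
from h import *
im=snap('scene','s36.png')
cv2.imwrite('pics/s36y.png',cv2.resize(im[170:290,270:420],None,fx=5,fy=5,interpolation=cv2.INTER_CUBIC))
E
```

```text
clock: 40.0
eef_pos: [431.1, 256.7, 318.3]
tool_rot: [-0.985, 1.569, -2.503]
force: [1.1, -2.1, -6.2]
width: 8.0
TQ [-0.6  -0.14 -0.11] 7.969386069227558
```

View pics/s36y.png

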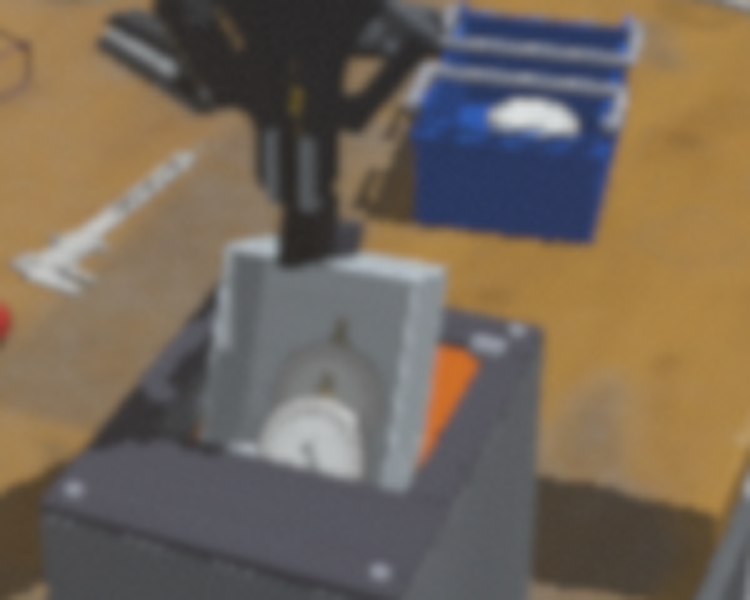

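```bash
python3 -m creep '[[[0,0,-0.07],0,1],[[0,0,-0.14],0,1],[[0,0,-0.21],0,1],[[0,0,-0.28],0,1],[[0,0,-0.35],0,1],[[0,0,-0.42],0,1],[[0,0,-0.42],0,1]]'; python3 st.py
python3 - <<'E'
from h import *
im=snap('scene','s37.png')
cv2.imwrite('pics/s37y.png',cv2.resize(im[170:290,270:420],None,fx=5,fy=5,interpolation=cv2.INTER_CUBIC))
E
```

```text
clock: 40.75
eef_pos: [428.6, 300.1, 319.2]
tool_rot: [-2.461, 1.57, 2.307]
force: [-0.3, -3.1, -4.5]
width: 7.5
TQ [-0.75  0.07  0.26] 7.519745031166258
```

View pics/s37y.png

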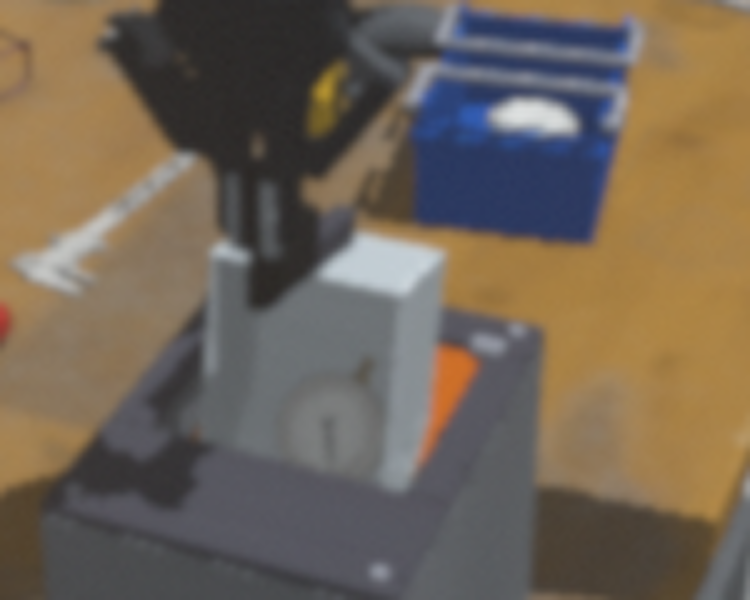

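```bash
python3 -m creep '[[[0.07,0,0.04],0,1],[[0.14,0,0.08],0,1],[[0.21,0,0.08],0,1],[[0.25,0,0.08],0,1],[[0.25,0,0.08],0,1],[[0.25,0,0.08],0,1]]'; python3 st.py
python3 - <<'E'
from h import *
im=snap('scene','s38.png')
cv2.imwrite('pics/s38y.png',cv2.resize(im[170:290,270:420],None,fx=5,fy=5,interpolation=cv2.INTER_CUBIC))
E
```

```text
clock: 41.4
eef_pos: [429.5, 290.9, 294.2]
tool_rot: [-1.513, 1.57, -3.03]
force: [-0.1, -0.9, -3.0]
width: 7.1
TQ [-0.39  0.08  0.08] 7.094510252475194
```

View pics/s38y.png

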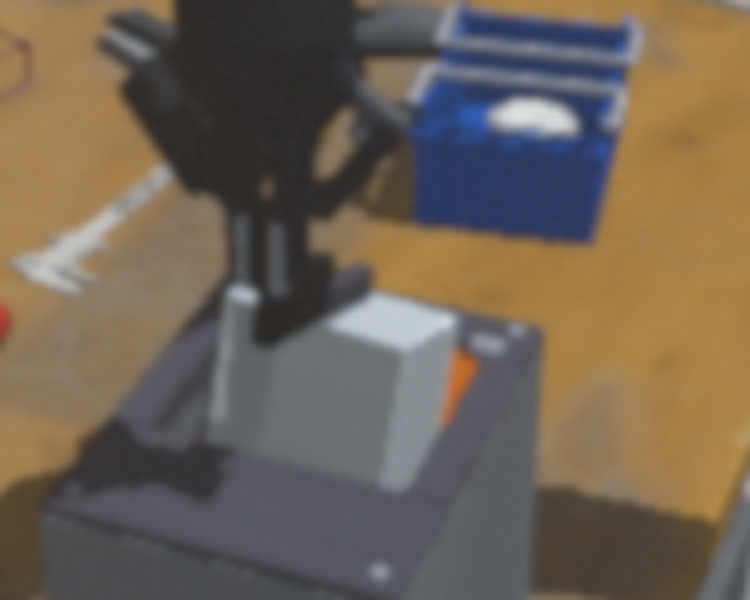

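```bash
python3 -m creep '[[[0,0,0.05],0,1],[[-0.1,0,0.1],0,1],[[-0.2,0,0.1],0,1],[[-0.3,0,0.1],0,1],[[-0.4,0,0.1],0,1],[[-0.5,0,0.1],0,1],[[-0.5,0,0.1],0,1]]'; python3 st.py
python3 - <<'E'
from h import *
im=snap('scene','s39.png')
cv2.imwrite('pics/s39y.png',cv2.resize(im[140:290,260:420],None,fx=4.5,fy=4.5,interpolation=cv2.INTER_CUBIC))
E
```

```text
clock: 42.15
eef_pos: [430.6, 281.4, 345.7]
tool_rot: [2.226, 1.568, 0.707]
force: [-0.3, -1.4, -1.1]
width: 5.7
TQ [-0.2   0.03 -0.16] 5.736423597118239
```

View pics/s39y.png

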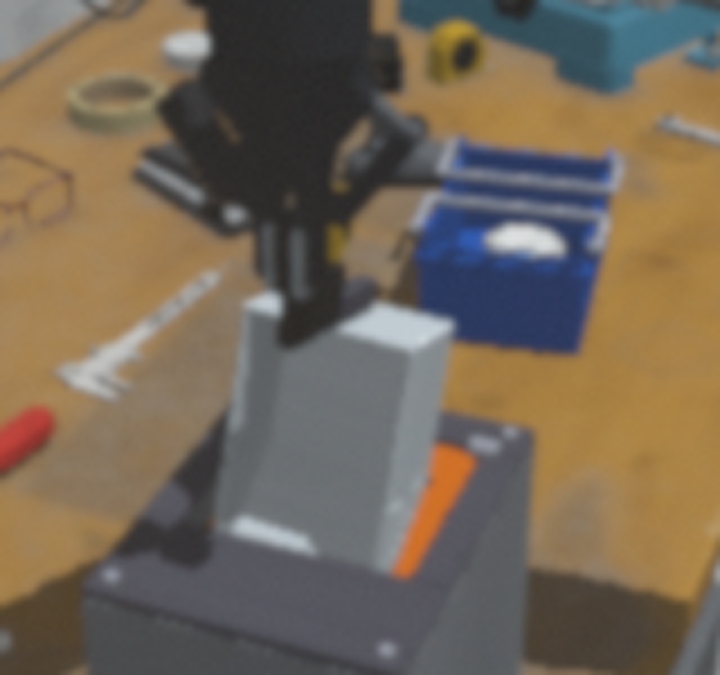

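```bash
python3 -m creep '[[[0,0,0.03],0,0.94],[[-0.05,0,0.06],0,0.94],[[-0.12,0,0.08],0,0.94],[[-0.19,0,0.1],0,0.94],[[-0.26,0,0.1],0,0.94],[[-0.33,0,0.1],0,0.94],[[-0.4,0,0.1],0,0.94],[[-0.42,0,0.1],0,0.94]]'; python3 st.py
python3 - <<'E'
from h import *
im=snap('scene','s40.png')
cv2.imwrite('pics/s40y.png',cv2.resize(im[140:290,260:420],None,fx=4.5,fy=4.5,interpolation=cv2.INTER_CUBIC))
E
```

```text
clock: 43.0
eef_pos: [430.9, 271.6, 387.9]
tool_rot: [2.09, 1.568, 0.573]
force: [-0.2, -0.1, 0.0]
width: 5.4
TQ [-0.02 -0.01 -0.01] 5.37219253555687
```

View pics/s40y.png

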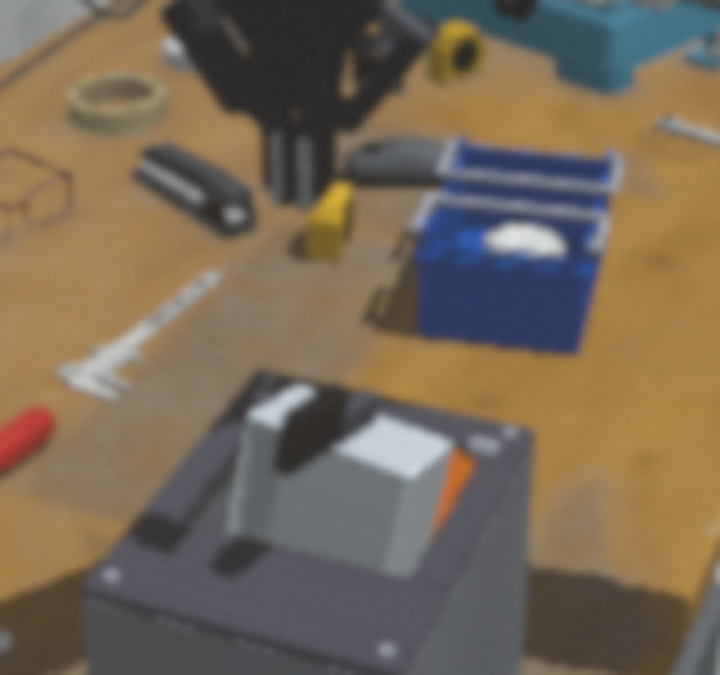

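```bash
python3 -m creep '[[[0,0.4,0.3],0,0],[[0,0.8,0.6],0,0],[[0,1,1],0,0],[[0,1,1],0,0]]'|tail -1
python3 -m creep '[[[0,0.2,0.4],0,0],[[0,0.2,0.8],0,0],[[0,0.2,1],0,0],[[0,0.2,1],0,0]]'|tail -1
python3 -m creep '[[[0,0,0.4],0,0],[[0,0,0.8],0,0],[[0,0,1],0,0],[[0,0,1],0,0]]'|head -2
python3 - <<'E'
from h import *
im=snap('scene','s41.png')
cv2.imwrite('pics/s41y.png',cv2.resize(im[190:310,260:410],None,fx=5,fy=5,interpolation=cv2.INTER_CUBIC))
im=snap('top','t41.png')
cv2.imwrite('pics/t41z.png',cv2.resize(im[210:310,160:290],None,fx=6,fy=6,interpolation=cv2.INTER_CUBIC))
E
```

```text
width: 62.9
width: 85.4
clock: 44.25
eef_pos: [566.5, -25.0, 385.9]
```

View pics/s41y.png

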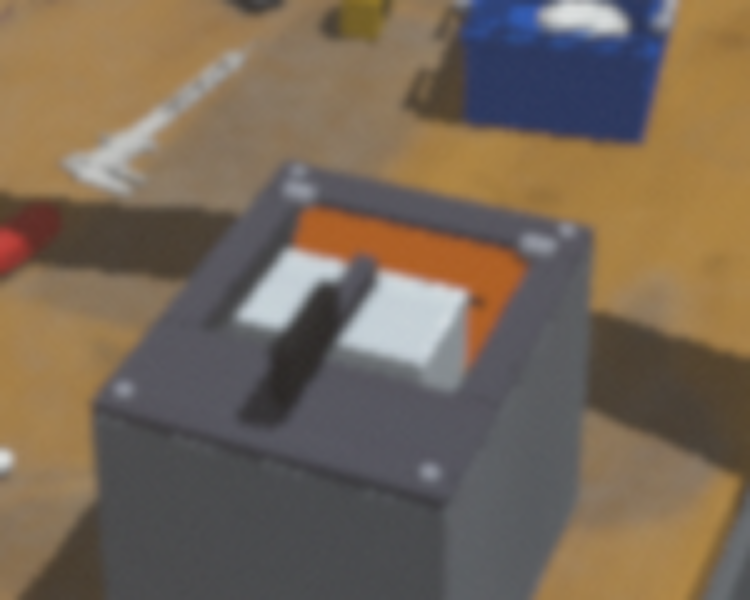

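View pics/t41z.png

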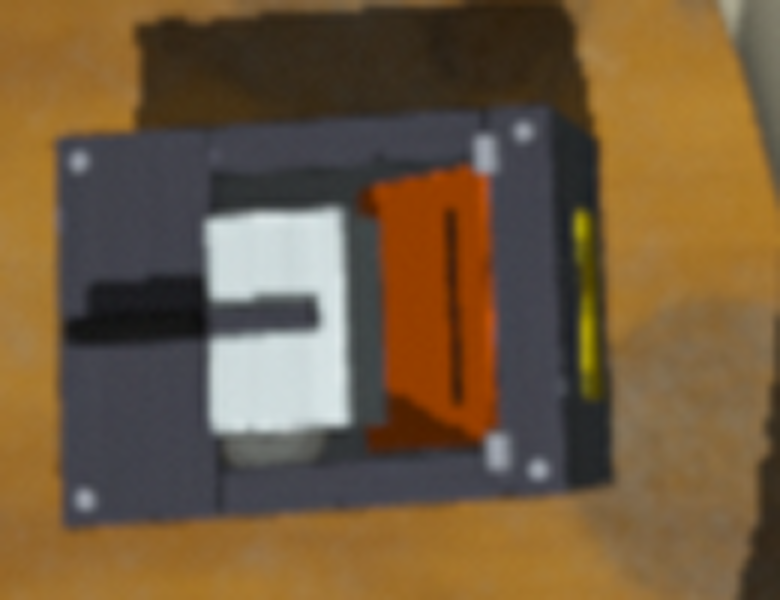

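```bash
python3 - <<'E'
from h import *
f=lambda l,z:np.array([ray('top',160+a/6,210+b/6,z) for a,b in l])
print('rear wall',f([(205,215),(345,207),(352,428),(210,432)],189))
print('tab top end',f([(66,330)],219),f([(205,322)],219),'strip',f([(318,310)],195))
g=lambda l,z:np.array([ray('scene',260+a/5,190+b/5,z) for a,b in l])
print('scene tab',g([(330,285),(275,375)],219),g([(262,420)],185), 'rear wall',g([(290,248),(470,290),(425,362),(240,318)],189))
print(T()[0]['eef_pos'])
E
```

```text
rear wall [[481.85 276.26 189.  ]
 [483.97 213.43 189.  ]
 [386.02 209.46 189.  ]
 [385.72 272.47 189.  ]]
tab top end [[431.15 328.46 219.  ]] [[433.21 267.88 219.  ]] strip [[438.13 223.79 195.  ]]
scene tab [[435.32 262.14 219.  ]
 [428.76 332.95 219.  ]] [[439.55 326.2  185.  ]] rear wall [[485.1  204.32 189.  ]
 [389.32 199.83 189.  ]
 [387.26 261.24 189.  ]
 [481.12 267.12 189.  ]]
[566.31 -20.54 386.36]
```

```bash
python3 -m creep '[[[0,-0.1,-0.4],0,0],[[0,-0.3,-0.8],0,0],[[0,-0.5,-1],0,0],[[0,-0.5,-1],0,0]]'|head -2
python3 -m creep '[[[0,-0.1,-0.4],0,0],[[0,-0.3,-0.8],0,0],[[0,-0.5,-1],0,0],[[0,-0.5,-1],0,0]]'|head -2
python3 -m creep '[[[0,-0.1,-0.4],0,0],[[0,-0.2,-0.8],0,0],[[0,-0.2,-1],0,0],[[0,-0.2,-1],0,0],[[0,-0.2,-1],0,0]]'|head -2
python3 -c "
from h import *
go((432,300,270),(432,300,191),jaw=2.5)"
```

```text
clock: 44.75
eef_pos: [507.8, 81.9, 387.3]
clock: 45.15
eef_pos: [452.6, 177.3, 387.1]
clock: 45.65
eef_pos: [430.9, 270.7, 386.1]
t 45.65 tcp [430.92 270.71 386.12] jawyaw 3.1 w 85.2 F [ 0.31 -1.09  0.37] tilt 0.04
-> (432, 300, 270) shift [ 1.16  0.03 -0.29]
-> (432, 300, 191) shift [ 1.95  0.03 -0.29]
spin units 0.013485401839828152 alt -3.9865145981601717 q7 -0.8257510932853656
```

```bash
python3 -m creep '[[[0.2,0.03,-0.29],0.01,0],[[0.6,0.03,-0.29],0.01,0],[[1,0.03,-0.29],0.01,0],[[1,0.03,-0.29],0.01,0],[[1,0.03,-0.29],0.01,0]]'|head -2
python3 -c "
from h import *
go((432,300,240),(432,300,191),jaw=2.5)
im=snap('scene','s42.png')
cv2.imwrite('pics/s42y.png',cv2.resize(im[150:310,240:410],None,fx=4,fy=4,interpolation=cv2.INTER_CUBIC))
"
```

```text
clock: 46.15
eef_pos: [432.9, 299.0, 286.8]
t 46.15 tcp [432.9  299.03 286.79] jawyaw 2.5 w 85.4 F [ 0.32 -0.29  0.79] tilt 0.04
-> (432, 300, 240) shift [ 0.47 -0.01 -0.01]
-> (432, 300, 191) shift [ 0.96 -0.01 -0.01]
spin units 0.00015837848736674056 alt -3.9998416215126333 q7 -0.968499870386058
```

View pics/s42y.png

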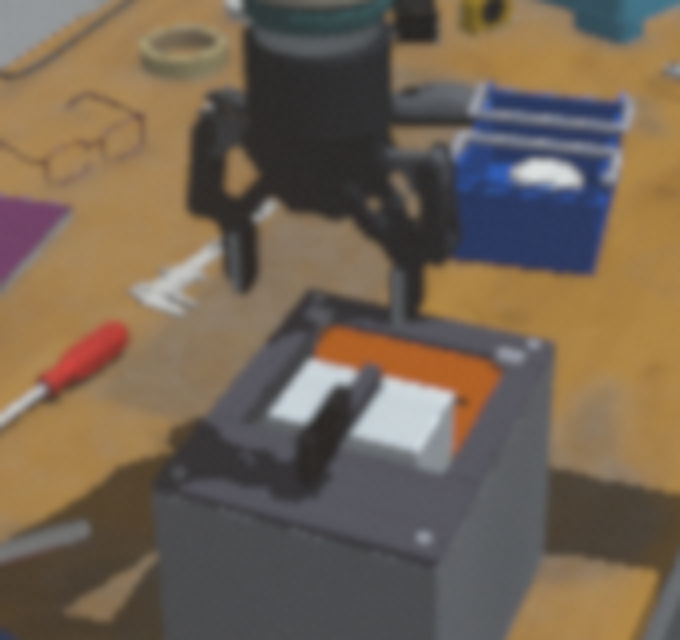

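```bash
python3 -m creep '[[[0.4,-0.01,-0.01],0,0],[[0.7,-0.01,-0.01],0,0],[[0.85,-0.01,-0.01],0,0],[[0.95,-0.01,-0.01],0,0],[[0.95,-0.01,-0.01],0,0.4],[[0.95,-0.01,-0.01],0,0.7],[[0.95,-0.01,-0.01],0,1],[[0.95,-0.01,-0.01],0,1],[[0.95,-0.01,-0.01],0,1],[[0.95,-0.01,-0.01],0,1]]'; python3 st.py
python3 -m creep '[[[-0.1,0,0],0,1],[[-0.2,0,0],0,1],[[-0.3,0,0],0,1],[[-0.4,0,0],0,1],[[-0.5,0,0],0,1],[[-0.6,0,0],0,1],[[-0.6,0,0],0,1]]'; python3 st.py
python3 -c "
from h import *
im=snap('scene','s43.png')
cv2.imwrite('pics/s43y.png',cv2.resize(im[110:310,240:410],None,fx=3.3,fy=3.3,interpolation=cv2.INTER_CUBIC))
"
```

```text
clock: 47.2
eef_pos: [431.5, 301.1, 191.7]
tool_rot: [2.141, 1.57, 0.615]
force: [0.0, 0.4, 0.7]
width: 11.6
TQ [ 0.06 -0.17 -0.  ] 11.56917621469184
clock: 47.9
eef_pos: [431.0, 296.5, 252.3]
tool_rot: [-0.122, 1.563, -1.649]
force: [-0.8, -7.6, 4.4]
width: 10.9
TQ [-2.33  0.27 -0.06] 10.933319209588864
```

View pics/s43y.png

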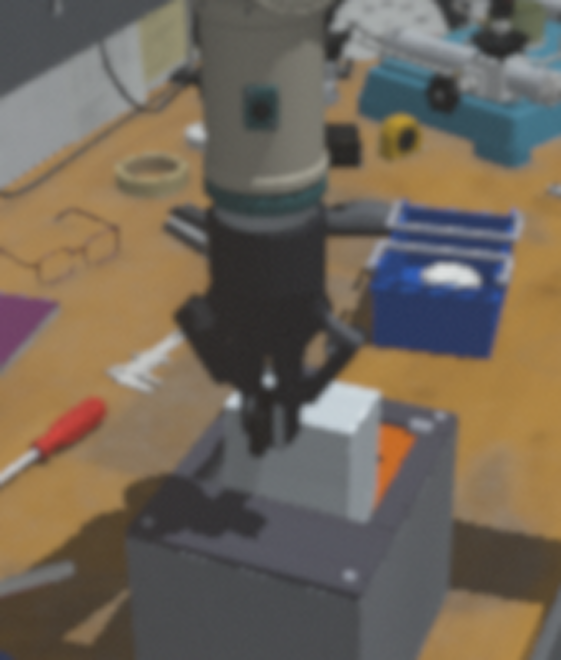

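```bash
python3 -m creep '[[[0,0,0.05],0,1],[[0,0,0.1],0,1],[[0,0,0.15],0,1],[[0,0,0.18],0,1],[[0,0,0.18],0,1]]'; python3 st.py
python3 -m creep '[[[-0.1,0,0],0,1],[[-0.2,0,0],0,1],[[-0.3,0,0],0,1],[[-0.4,0,0],0,1],[[-0.4,0,0],0,1]]'; python3 st.py
```

```text
clock: 48.45
eef_pos: [432.2, 282.8, 251.5]
tool_rot: [2.312, 1.57, 0.786]
force: [-0.5, 1.9, -0.9]
width: 11.3
TQ [ 0.6   0.02 -0.03] 11.303371787980124
clock: 48.95
eef_pos: [432.4, 283.4, 293.1]
tool_rot: [1.882, 1.568, 0.356]
force: [0.3, 0.7, -2.2]
width: 11.1
TQ [ 0.49  0.02 -0.03] 11.12324551978652
```

```bash
python3 -m creep '[[[0.1,0,0.1],0,1],[[0.2,0,0.2],0,1],[[0.2,0,0.3],0,1],[[0.2,0,0.4],0,1],[[0.2,0,0.4],0,1]]'; python3 st.py
python3 -c "
from h import *
im=snap('scene','s44.png')
cv2.imwrite('pics/s44y.png',cv2.resize(im[130:310,240:410],None,fx=3.5,fy=3.5,interpolation=cv2.INTER_CUBIC))
"
```

```text
clock: 49.45
eef_pos: [433.8, 240.8, 271.0]
tool_rot: [-0.543, 1.569, -2.07]
force: [-0.0, 1.5, -1.6]
width: 11.4
TQ [ 0.59 -0.05  0.04] 11.379285151689052
```

View pics/s44y.png

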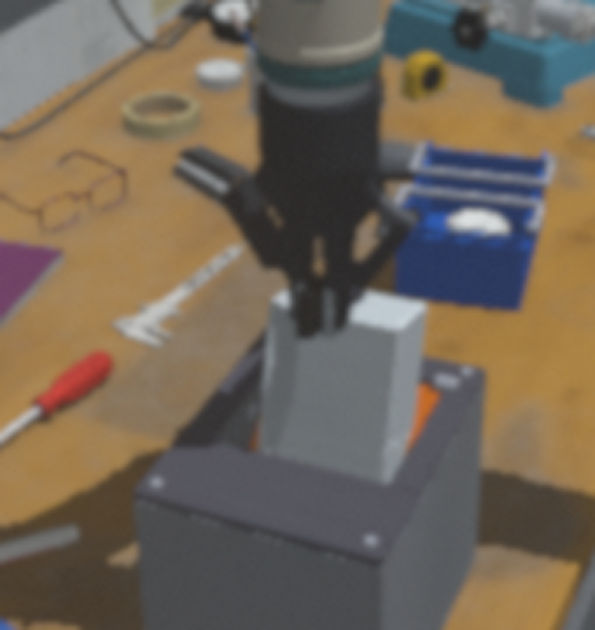

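```bash
python3 -m creep '[[[0,0,0.1],0,1],[[0,0,0.18],0,1],[[-0.02,0,0.26],0,1],[[-0.05,0,0.34],0,1],[[-0.08,0,0.42],0,1],[[-0.11,0,0.5],0,1],[[-0.14,0,0.56],0,1],[[-0.14,0,0.56],0,1]]'; python3 st.py
python3 -c "
from h import *
im=snap('scene','s45.png')
cv2.imwrite('pics/s45y.png',cv2.resize(im[130:310,240:410],None,fx=3.5,fy=3.5,interpolation=cv2.INTER_CUBIC))
"
```

```text
clock: 50.3
eef_pos: [436.4, 186.7, 286.0]
tool_rot: [1.916, 1.57, 0.39]
force: [-1.7, 3.8, 2.7]
width: 11.4
TQ [ 1.09  0.24 -0.  ] 11.386722936082867
```

View pics/s45y.png

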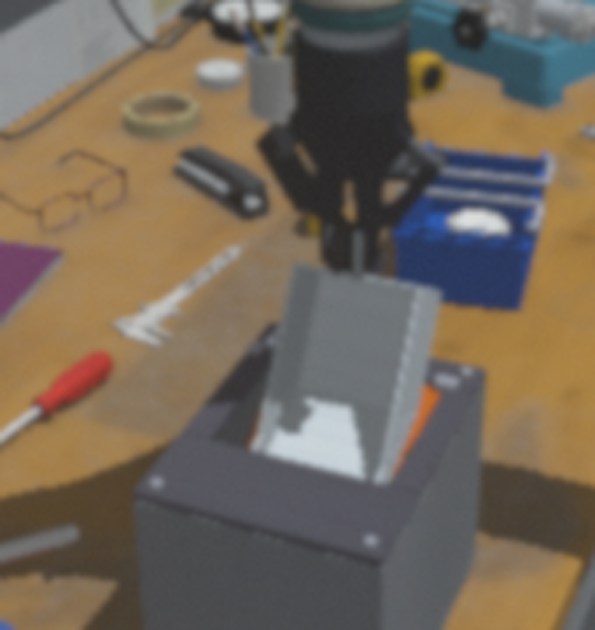

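Works: the cup is swinging back (tilt ~60°), and is visibly empty. Continue.

```bash
python3 -m creep '[[[-0.01,0,0.07],0,1],[[-0.02,0,0.14],0,1],[[-0.03,0,0.21],0,1],[[-0.04,0,0.28],0,1],[[-0.05,0,0.35],0,1],[[-0.05,0,0.42],0,1],[[-0.05,0,0.5],0,1],[[-0.05,0,0.5],0,1]]'; python3 st.py
python3 -c "
from h import *
im=snap('scene','s46.png')
cv2.imwrite('pics/s46y.png',cv2.resize(im[130:310,240:410],None,fx=3.5,fy=3.5,interpolation=cv2.INTER_CUBIC))
"
```

```text
clock: 51.15
eef_pos: [438.6, 135.2, 290.1]
tool_rot: [-0.353, 1.569, -1.88]
force: [0.4, 2.2, 2.1]
width: 11.3
TQ [0.76 0.07 0.04] 11.337480576110652
```

View pics/s46y.png

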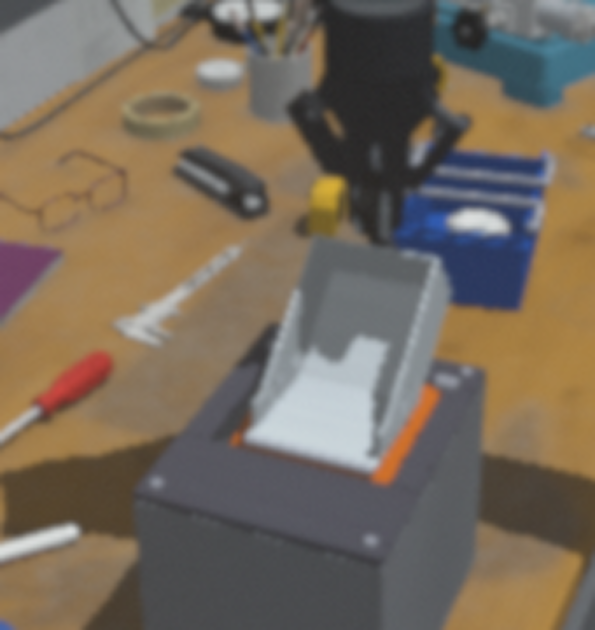

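```bash
python3 -m creep '[[[0.02,0,0.08],0,1],[[0.04,0,0.16],0,1],[[0.06,0,0.24],0,1],[[0.08,0,0.32],0,1],[[0.1,0,0.39],0,1],[[0.12,0,0.46],0,1],[[0.16,0,0.53],0,1],[[0.2,0,0.6],0,1],[[0.24,0,0.67],0,1],[[0.28,0,0.74],0,1],[[0.28,0,0.74],0,1]]'; python3 st.py
python3 -c "
from h import *
im=snap('scene','s47.png')
cv2.imwrite('pics/s47y.png',cv2.resize(im[130:310,240:410],None,fx=3.5,fy=3.5,interpolation=cv2.INTER_CUBIC))
"
```

```text
clock: 52.3
eef_pos: [441.6, 61.8, 261.6]
tool_rot: [-0.943, 1.569, -2.47]
force: [1.3, 2.5, 1.9]
width: 11.7
TQ [ 0.66 -0.07  0.02] 11.65756833328885
```

View pics/s47y.png

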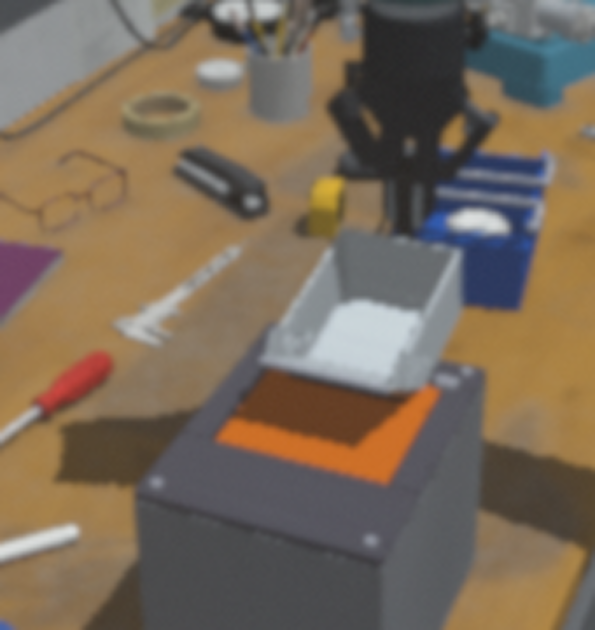

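```bash
python3 -m creep '[[[-0.2,0,0],0,1],[[-0.3,0,0.3],0,1],[[-0.3,0,0.6],0,1],[[-0.3,0,0.9],0,1],[[-0.3,0,1],0,1]]'|head -2
python3 -m creep '[[[0,0,0.3],0,1],[[0,0,0.55],0,1],[[0.2,0,0.65],0,1],[[0.5,0,0.65],0,1],[[0.8,0,0.65],0,1],[[1,0,0.65],0,1],[[1,0,0.65],0,1]]'|head -2; python3 st.py
python3 -c "
from h import *
im=snap('scene','s48.png')
cv2.imwrite('pics/s48y.png',cv2.resize(im[130:310,240:410],None,fx=3.5,fy=3.5,interpolation=cv2.INTER_CUBIC))
im=snap('top','t48.png')
cv2.imwrite('pics/t48z.png',cv2.resize(im[140:310,150:400],None,fx=3,fy=3,interpolation=cv2.INTER_CUBIC))
"
```

```text
clock: 52.85
eef_pos: [444.8, -41.8, 291.3]
clock: 53.55
eef_pos: [446.3, -101.8, 189.7]
TQ [-0.17  0.01 -0.02] 11.247980680987766
```

View pics/s48y.png

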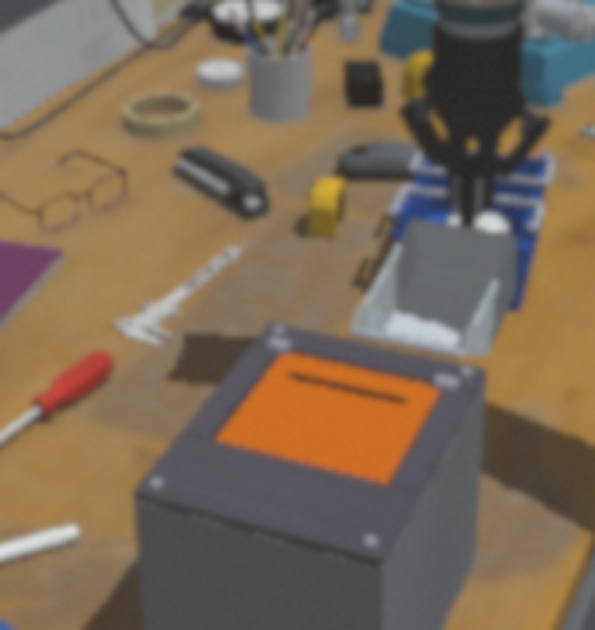

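View pics/t48z.png

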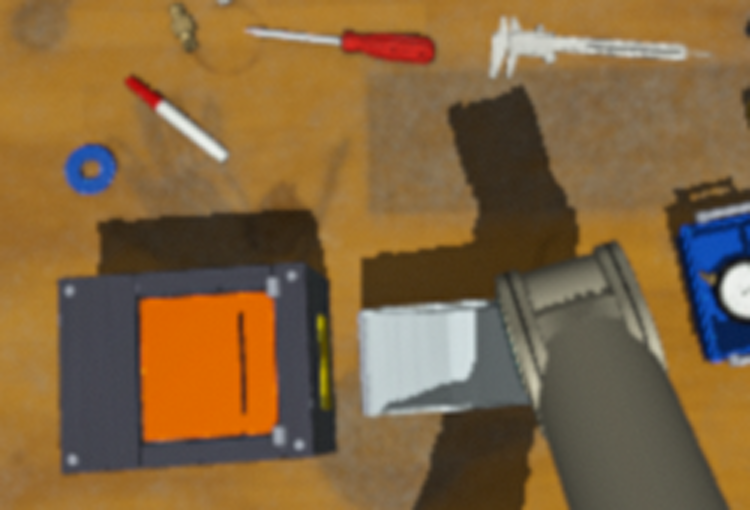

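```bash
python3 -m creep '[[[0.3,0,0],0,1],[[0.6,0,0],0,1],[[0.8,0,0],0,1],[[0.95,0,0],0,1],[[1,0,0],0,1],[[1,0,0],0,1]]'; python3 st.py
python3 -m creep '[[[0.05,0,0],0,1],[[0.1,0,0],0,1],[[0.1,0,0],0,1]]'; python3 st.py
```

```text
clock: 54.25
eef_pos: [450.0, -101.8, 92.8]
tool_rot: [0.871, 1.57, -0.655]
force: [-0.9, -0.3, -1.8]
width: 11.2
TQ [-0.17  0.04 -0.01] 11.248577543774376
clock: 54.55
eef_pos: [449.4, -101.8, 82.3]
tool_rot: [0.026, 1.571, -1.499]
force: [0.3, -0.4, -2.4]
width: 11.3
TQ [-0.16  0.06  0.06] 11.325102002111878
```

```bash
python3 -m creep '[[[0.05,0,0],0,1],[[0.1,0,0],0,1],[[0.1,0,0],0,1]]'|grep force; python3 st.py
python3 -m creep '[[[0.04,0,0],0,1],[[0.08,0,0],0,1],[[0.08,0,0],0,1]]'|grep -A1 -E 'eef|force'; python3 st.py
python3 -c "
from h import *
im=snap('scene','s49.png')
cv2.imwrite('pics/s49y.png',cv2.resize(im[130:310,280:450],None,fx=3.5,fy=3.5,interpolation=cv2.INTER_CUBIC))"
```

```text
force: [-1.1, -6.1, 9.1]
TQ [-1.12  0.16  0.05] 11.353790953120946
eef_pos: [450.6, -105.8, 65.5]
tool_rot: [0.327, 1.565, -1.201]
force: [0.3, -10.2, 13.6]
width: 11.5
TQ [-1.43  0.15  0.01] 11.500300514772881
```

View pics/s49y.png

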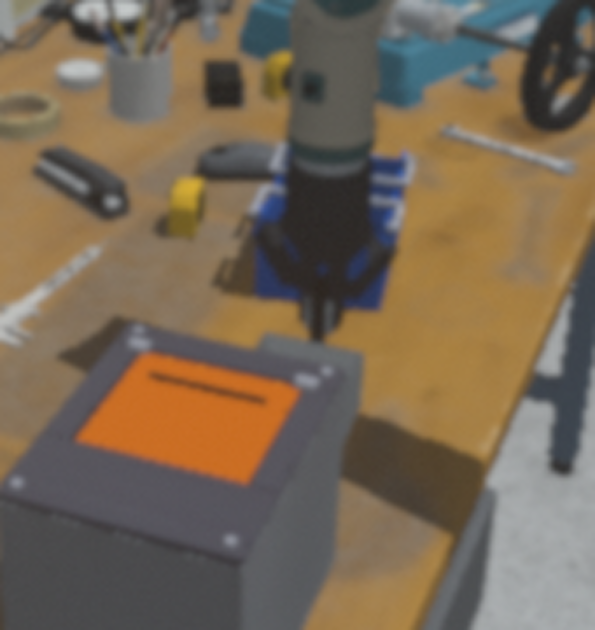

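```bash
python3 -m creep '[[[0,0,0],0,0.8],[[0,0,0],0,0.4],[[0,0,0],0,0],[[0,0,0],0,0],[[0,0,0],0,0]]'; python3 st.py
python3 -m creep '[[[-0.4,0,0],0,0],[[-0.8,0,0],0,0],[[-1,0.3,0.3],0,0],[[-1,0.6,0.6],0,0],[[-1,1,1],0,0],[[-1,1,1],0,0]]'|head -2
python3 -m creep '[[[0,0.4,0],0,0],[[0,0.8,0],0,0],[[0,0.8,0],0,0]]'|head -2
python3 -c "
from h import *
im=snap('scene','s50.png')
cv2.imwrite('pics/s50y.png',cv2.resize(im[160:280,300:450],None,fx=5,fy=5,interpolation=cv2.INTER_CUBIC))
im=snap('top','t50.png')
cv2.imwrite('pics/t50z.png',cv2.resize(im[210:310,240:370],None,fx=6,fy=6,interpolation=cv2.INTER_CUBIC))"
```

```text
clock: 55.7
eef_pos: [449.4, -101.3, 64.2]
tool_rot: [-2.731, 1.57, 2.027]
force: [-0.0, 0.8, 0.5]
width: 74.4
TQ [ 0.03 -0.01  0.03] 74.43523703751609
clock: 56.3
eef_pos: [557.5, -202.4, 164.2]
clock: 56.6
eef_pos: [638.3, -190.9, 163.9]
```

View pics/s50y.png

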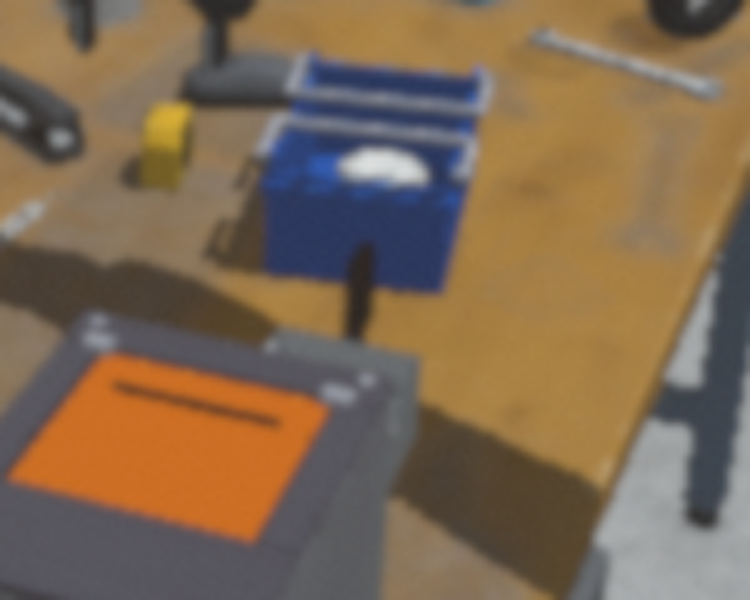

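View pics/t50z.png

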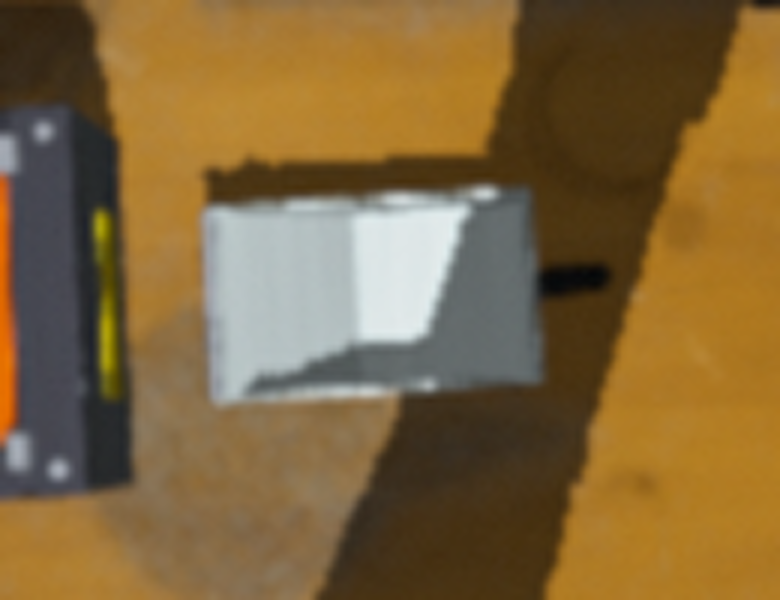

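Cup stands upright and empty on the bench (top zoom: rim corners (207,210),(212,403); rear (530,188),(540,383); tab end (608,275)). Fit its pose.

```bash
python3 - <<'E'
from fit import *
t=lambda u,v:('top',(240+u/6,210+v/6)); s=lambda u,v:('scene',(300+u/5,160+v/5))
o=[(t(530,188),(-47,-49,60)),(t(541,383),(-47,49,60)),(t(207,207),(115,-48,62)),(t(213,404),(115,48,62)),(t(607,275),(-79,0,100)),(s(362,245),(-62,0,116)),(s(272,330),(-47,-49,60)),(s(418,358),(-47,49,60))]
x,P=fit([(*a,b) for a,b in o],[450,-40,0,93,0]); print('grip',P((-62,0,90)))
go((*P((-62,0,90))[:2],164),jaw=x[3]-90)
E
```

```text
pose [446.2  -41.12  -0.92  92.47  -2.12] rms 0.6834328182504645
[[-0.0, -0.8], [0.5, 0.1], [-0.9, -0.1], [-0.2, -0.0], [0.3, 0.0], [-0.5, 1.9], [0.6, -0.8], [0.8, -0.1]]
grip [ 449.01 -106.35   86.72]
t 56.70 tcp [ 633.42 -192.13  163.35] jawyaw 2.7 w 84.8 F [-1.33 -0.25 -0.78] tilt 0.11
-> (np.float64(449.01399592784213), np.float64(-106.34738287985022), 164) shift [-0.   -1.8  -0.94]
spin units 0.0048406137585118355 alt -3.9951593862414883 q7 -0.08545059969903322
```

```bash
python3 -m creep '[[[0,-0.4,-0.2],0,0],[[0,-0.8,-0.4],0,0],[[0,-1,-0.6],0,0],[[0,-1,-0.6],0,0]]'|head -2
python3 -m creep '[[[0,-0.4,-0.15],0,0],[[0,-0.8,-0.3],0,0],[[0,-0.8,-0.3],0,0],[[0,-0.8,-0.3],0,0]]'|head -2
python3 -c "
from h import *
go((449,-104,164),(449,-104,72),jaw=2.5)
im=snap('scene','s51.png')
cv2.imwrite('pics/s51y.png',cv2.resize(im[130:280,300:450],None,fx=4,fy=4,interpolation=cv2.INTER_CUBIC))"
```

```text
clock: 57.1
eef_pos: [525.9, -135.6, 164.5]
clock: 57.5
eef_pos: [449.0, -112.2, 164.7]
t 57.50 tcp [ 449.03 -112.23  164.67] jawyaw 2.6 w 85.5 F [ 0.62 -0.57  0.13] tilt 0.06
-> (449, -104, 164) shift [ 0.01  0.   -0.08]
-> (449, -104, 72) shift [ 0.93  0.   -0.08]
spin units 0.0022307941410752443 alt -3.997769205858925 q7 -0.25531667541512965
```

View pics/s51y.png

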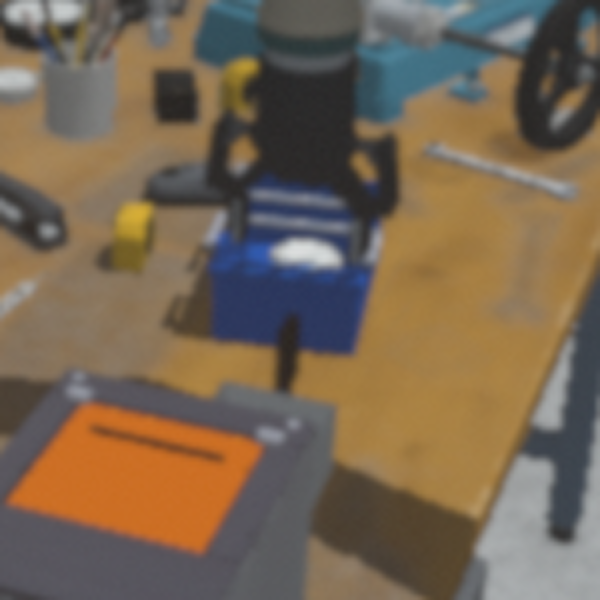

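```bash
python3 -m creep '[[[0.2,0,-0.08],0,0],[[0.6,0,-0.08],0,0],[[0.85,0,-0.08],0,0],[[0.93,0,-0.08],0,0],[[0.93,0,-0.08],0,0.4],[[0.93,0,-0.08],0,0.8],[[0.93,0,-0.08],0,1],[[0.93,0,-0.08],0,1],[[0.93,0,-0.08],0,1],[[0.93,0,-0.08],0,1]]'; python3 st.py
python3 -m creep '[[[-0.3,0,0],0,1],[[-0.6,0,0],0,1],[[-0.9,0,0],0,1],[[-1,0,0],0,1],[[-1,0,0],0,1]]'; python3 st.py
python3 -m creep '[[[-0.3,0,0],0,1],[[-0.5,0,0],0,1],[[-0.5,0.2,0.3],-0.1,1],[[-0.5,0.4,0.6],-0.2,1],[[-0.5,0.4,1],-0.2,1],[[-0.5,0.4,1],-0.2,1]]'|head -2
python3 -c "
from h import *
go((526.8,-399.8,220),jaw=11.4)"
```

```text
clock: 58.55
eef_pos: [450.2, -103.9, 72.0]
tool_rot: [1.325, 1.569, -0.201]
force: [0.8, -1.1, 4.7]
width: 11.2
TQ [-0.02  0.07 -0.03] 11.19391843501432
clock: 59.05
eef_pos: [450.0, -104.1, 172.1]
tool_rot: [1.124, 1.568, -0.402]
force: [-0.1, 0.5, -2.9]
width: 11.4
TQ [-0.16 -0.02  0.02] 11.37120966713935
clock: 59.65
eef_pos: [492.6, -208.7, 218.4]
t 59.65 tcp [ 492.6  -208.73  218.4 ] jawyaw 11.1 w 11.4 F [-0.67  0.14 -3.65] tilt 0.27
-> (526.8, -399.8, 220) shift [-0.01 -0.03  1.94]
spin units -0.0065797020748871345 alt 3.993420297925113 q7 0.10881206095101122
```

```bash
python3 -m creep '[[[0,-0.01,0.3],0,1],[[0,-0.02,0.6],0,1],[[0,-0.03,0.9],0,1],[[0,-0.03,1],0,1],[[0,-0.03,1],0,1]]'|head -2
python3 -m creep '[[[0,0,0.3],0,1],[[0,0,0.6],0,1],[[0,0,0.9],0,1],[[0,0,0.94],0,1],[[0,0,0.94],0,1]]'|head -2
python3 -c "
from fit import *
go((526.8,-399.8,220),(526.8,-399.8,167),jaw=11.4)
im=snap('scene','s52.png')
cv2.imwrite('pics/s52y.png',cv2.resize(im[100:250,300:450],None,fx=4,fy=4,interpolation=cv2.INTER_CUBIC))
im=snap('top','t52.png')
cv2.imwrite('pics/t52z.png',cv2.resize(im[170:300,340:500],None,fx=4.5,fy=4.5,interpolation=cv2.INTER_CUBIC))"
```

```text
clock: 60.15
eef_pos: [510.0, -301.6, 219.1]
clock: 60.65
eef_pos: [529.9, -391.1, 220.1]
t 60.65 tcp [ 529.86 -391.08  220.12] jawyaw 11.6 w 11.1 F [-1.42  0.92 -2.36] tilt 0.14
-> (526.8, -399.8, 220) shift [ 0.   -0.05  0.08]
-> (526.8, -399.8, 167) shift [ 0.53 -0.05  0.08]
spin units 0.005032303840687291 alt -3.994967696159313 q7 0.40941720798635306
```

View pics/s52y.png

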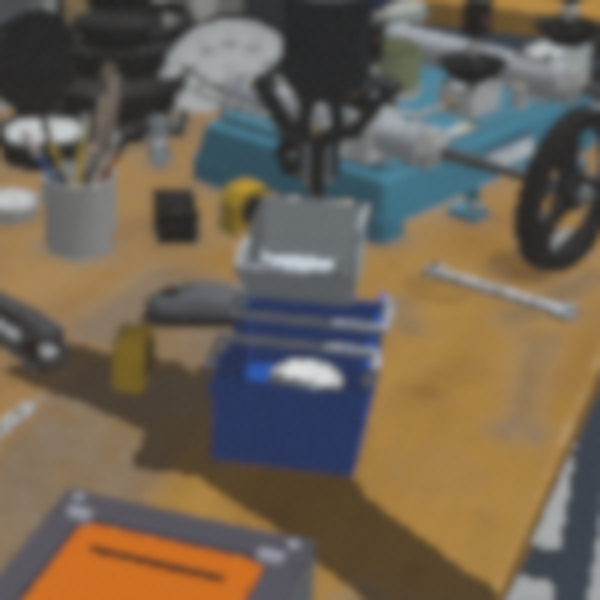

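View pics/t52z.png

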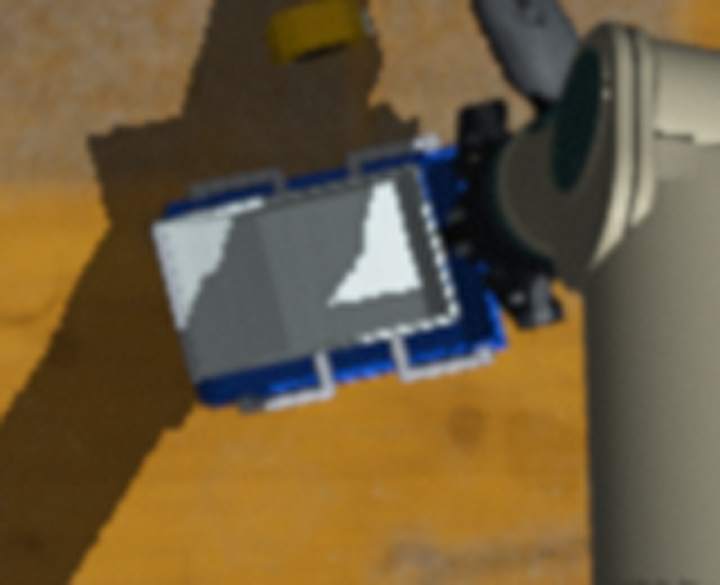

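```bash
python3 -m creep '[[[0.1,-0.04,0.04],0,1],[[0.2,-0.04,0.07],0,1],[[0.3,-0.04,0.07],0,1],[[0.4,-0.04,0.07],0,1],[[0.48,-0.04,0.07],0,1],[[0.52,-0.04,0.07],0,1],[[0.54,-0.04,0.07],0,1],[[0.54,-0.04,0.07],0,1]]'; python3 st.py
python3 -c "
from fit import *
go((526.8,-399.8,166),jaw=11.4)
im=snap('scene','s53.png')
cv2.imwrite('pics/s53y.png',cv2.resize(im[100:250,300:450],None,fx=4,fy=4,interpolation=cv2.INTER_CUBIC))
im=snap('top','t53.png')
cv2.imwrite('pics/t53z.png',cv2.resize(im[170:300,340:500],None,fx=4.5,fy=4.5,interpolation=cv2.INTER_CUBIC))"
```

```text
clock: 61.55
eef_pos: [527.7, -399.9, 167.2]
tool_rot: [2.717, 1.571, 1.349]
force: [0.3, -0.5, -2.2]
width: 11.4
TQ [-0.16 -0.02  0.01] 11.355874035982696
t 61.55 tcp [ 527.69 -399.93  167.21] jawyaw 11.6 w 11.4 F [ 0.25 -0.54 -2.23] tilt 0.01
-> (526.8, -399.8, 166) shift [ 0.01 -0.01 -0.  ]
spin units 0.004739669884785119 alt -3.9952603301152148 q7 0.3882605120540012
```

View pics/t53z.png

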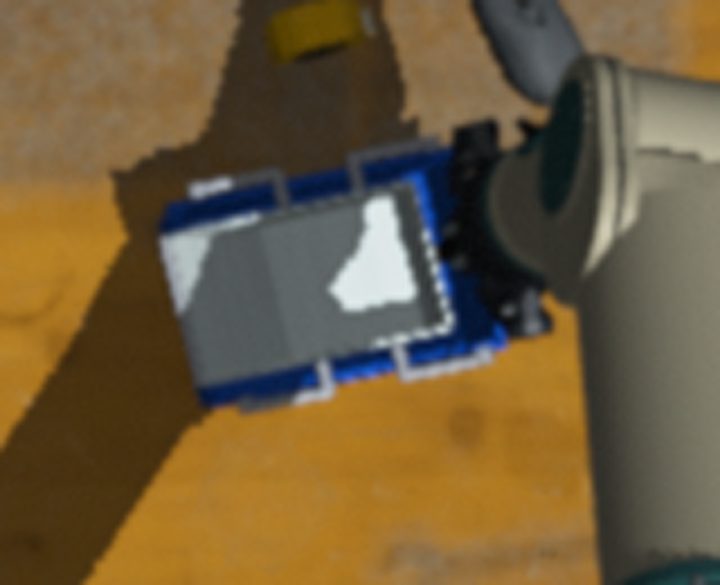

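View pics/s53y.png

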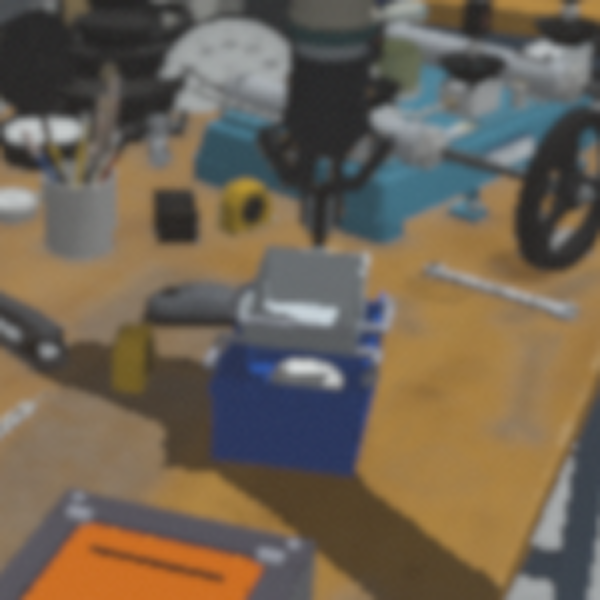

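```bash
python3 -m creep '[[[0.015,0,0],0,1],[[0.03,0,0],0,1],[[0.03,0,0],0,1]]'|grep -E 'eef|force'; python3 st.py
python3 -m creep '[[[0,0,0],0,0.8],[[0,0,0],0,0.5],[[0,0,0],0,0.2],[[0,0,0],0,0],[[0,0,0],0,0]]'|grep -E 'eef|force'
python3 -m creep '[[[-0.3,0,0],0,0],[[-0.7,0,0],0,0],[[-1,0,0],0,0],[[-1,0.3,0.3],0,0],[[-1,0.6,0.7],0,0],[[-1,0.8,1],0,0],[[-1,0.8,1],0,0]]'|grep -E 'eef|force'
python3 -c "
from fit import *
im=snap('scene','s54.png')
cv2.imwrite('pics/s54y.png',cv2.resize(im[100:250,300:450],None,fx=4,fy=4,interpolation=cv2.INTER_CUBIC))
im=snap('top','t54.png')
cv2.imwrite('pics/t54z.png',cv2.resize(im[170:300,340:500],None,fx=4.5,fy=4.5,interpolation=cv2.INTER_CUBIC))"
```

```text
eef_pos: [528.2, -400.5, 165.9]
force: [-1.7, 0.0, 4.1]
TQ [0.1  0.4  0.03] 11.47608202660486
eef_pos: [527.6, -399.9, 164.2]
force: [-0.5, -0.3, 0.5]
eef_pos: [628.0, -484.5, 261.4]
force: [-0.1, -0.0, 0.0]
```

View pics/t54z.png

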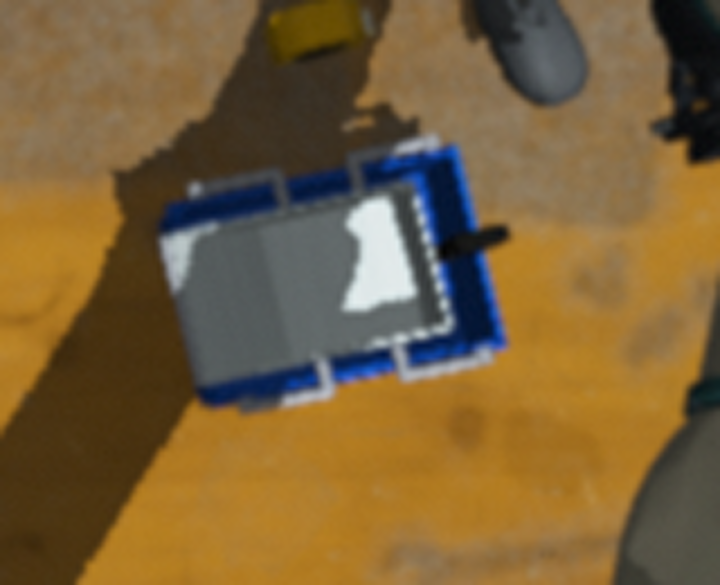

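View pics/s54.png

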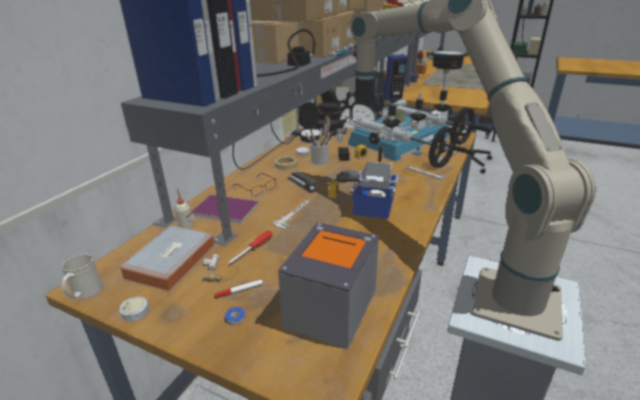

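```bash
python3 - <<'E'
from fit import *
t=lambda u,v:('top',(340+u/4.5,170+v/4.5)); s=lambda u,v:('scene',(300+u/4,100+v/4))
o=[(t(162,236),(115,-48,62)),(t(203,388),(115,48,62)),(t(415,183),(-47,-49,60)),(t(454,330),(-47,49,60)),(t(508,236),(-79,0,100))]
x,P=fit([(*a,b) for a,b in o],[514,-339,94,101,0])
c=np.array(x[:2])-tc; print('off tote frame',c@tu, np.hypot(*c))
a=cv2.imread('pics/top0.png'); b=cv2.imread('pics/t54.png')
cv2.imwrite('pics/cmp.png',np.vstack([a[110:290,130:520],b[110:290,130:520]]).repeat(1,0))
E
```

```text
pose [ 511.39 -337.63   95.92  101.44   -4.01] rms 0.4573672389627443
[[0.5, -0.2], [-0.1, 0.2], [-0.2, -0.9], [0.3, 0.7], [-0.5, 0.1]]
off tote frame 1.9769247758280304 3.4873092900109013
```

View pics/cmp.png

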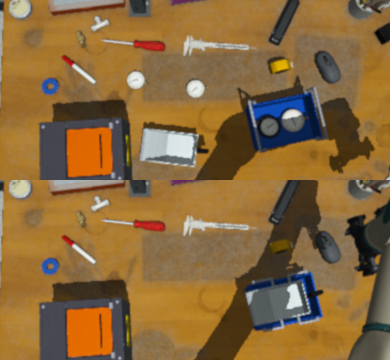

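View pics/s54y.png

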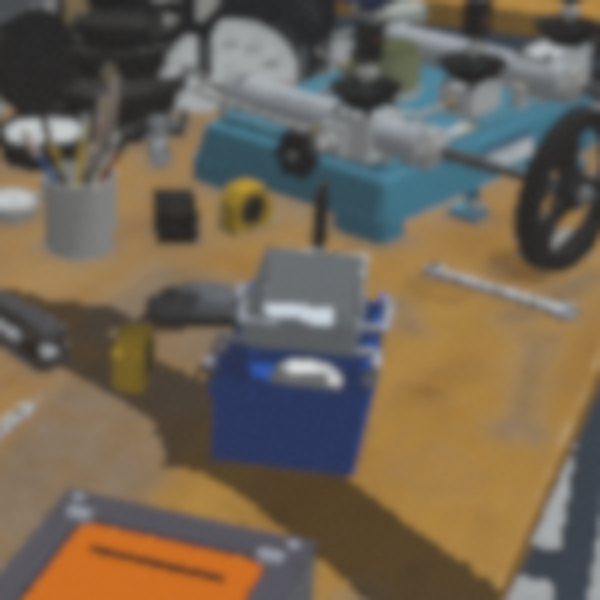

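```bash
python3 -c "
from h import *
s=T()[0];print(s['clock'],s['force'],abs(s['qd']).max())
print(order.finish_job())"
```

```text
63.25 [ 0.34 -0.15  0.46] 0.047824682660442756
the job is handed in; nothing more can be done
None
```

I put both white gauges from the bench in the cup and tipped them through the flap into the bin. I swung both bail arms in, stood the empty cup on them, and handed the job in at about 63 s. No verdict came back.

**Tipping:** the tool cannot lean under this interface, so I turned the cup in the grip by pressing it against the edges of the bin's port.

**Drops:** the cup slipped from the grip twice:
- **While loosening the grip:** it dropped onto the bin top with the gauges still inside.
- **After pouring:** it dropped into the port, empty. I gripped it again and lifted it out.

**Last checks:**
- **Cup:** about 3.5 mm from the tote's centre, with its underside about 96 mm up. It looks upright, though the fit from one camera reads 4° of lean (limit 8.6°); I take that as measuring error but did not confirm it.
- **Flap and bench:** the flap looks shut, the bench has no loose gauges, and the five bystanders look unmoved.
- **Bail arms:** they looked level before the cup was set down; I did not measure their angles again afterwards.

**Not checked directly:**
- **Flap press:** the flap was clearly open with the cup in the port, but I could not read its angle or contact force. By geometry it was above about 0.5 rad.
- **Gauges in the bin:** I saw one there through the open port. The second I infer from the empty cup and the clear bench and flap.

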